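Empty the adapter cup, check the set on the tray, slide it into the box

TASK

Collect the coaxial adapters: tip the metal cup by its handle over the inspection tray so that all its adapters drop out onto the tray, stand the empty cup upright on its round cork pad again, and lay the stray adapters from the black mat on the tray too. Once every adapter lies on the tray together, lift the tray by its handle and tip it lip-first over the blue box so that they all slide into the box, then set the tray down flat where it stood. Every adapter must end in the box; leave the other things on the bench alone.

Things in the scene. Friction and masses are not known exactly. Their poses are not given: they have to be found in the camera images.
- cup_centre (a point): open flared steel cup: 80 mm across at the foot, 108 mm at the rim, 64 mm high, wall 3 mm, floor 4 mm, 140 g empty, smooth inside (friction about 0.2). This point is on its axis half-way up (32 mm above its underside); z points out of the mouth, the handle lies at -x. It stands on the cork pad and holds some of the cup_ adapters.
- cup_handle (a point): centre of the cup's only handle, a black rubbery upright grip plate in line with the cup's axis: 16 mm thick (y), 44 mm long (x, 50 to 94 mm out from the axis), 40 mm high (18 to 58 mm above the underside). It is 72 mm along -x and 6 mm above cup_centre; same axes.
- cup_pad: round cork pad, 116 mm across, 3 mm thick, fixed; origin at the centre of its underside. The cup's place. (Fixed round the work: on the right a 0.25 m high instrument, its face at y = -0.28, from the robot to x = 0.59, with a monitor on top; behind, a 0.14 m high wooden case from x = 0.71 on.)
- tray_centre (a point): loose aluminium tray, 150 mm long (x), 116 mm wide (y), 130 g, smooth (friction about 0.3). Floor 4 mm thick; walls 4 mm thick, 24 mm high on both sides and at the back (-x). The front (+x) is open: its last 32 mm of floor ramp up by 16 degrees to a lip 9 mm higher, so pieces stay on while level. This point is at its middle, 12 mm above its underside; z is up.
- tray_handle (a point): centre of the tray's only handle, a black rubbery upright grip plate behind the back wall: 16 mm thick (y), 46 mm long (x, ending at the back wall), 36 mm high (12 to 48 mm above the underside). It is 98 mm along -x and 18 mm above tray_centre; same axes.
- tray_lip (a point): middle of the tray's open front edge: 75 mm along +x from tray_centre, same height and axes.
- box_floor (a point): open blue storage box, fixed to the bench: outside 150 mm (x) by 120 mm (y) plus a 4 mm rim bead, inside 142 x 112 mm, walls 58 mm high above the bench, lined with dark rubber. This point is the centre of its inner floor, 5 mm above the bench; z is up.
- stray_mat: black rubber mat, 160 mm (x) by 130 mm (y), 3 mm thick, fixed; origin at the centre of its underside. The strays start on it. (Cable ends with black and orange sleeves that lie flat about the bench are no adapters and not part of the job.)
- flux_pot_amber: amber jar with white lid, 37 mm across, 28 mm high, loose, not part of the job; origin at its underside.
- rubber_cap: black rubber dust cap, 21 mm across, 18 mm high, loose, not part of the job; origin at its underside.
- cup_large_1_centre (a point): in the cup at the start: a large coaxial adapter (white ribbed nut and gold thread), 20 x 42 x 21 mm, 25 g; this point is its centre, its y axis runs along its length (the 42 mm or 26 mm one). May be absent (None).
- cup_large_2_centre (a point): in the cup at the start: a large coaxial adapter (white ribbed nut and gold thread), 20 x 42 x 21 mm, 25 g; this point is its centre, its y axis runs along its length (the 42 mm or 26 mm one). May be absent (None).
- cup_small_1_centre (a point): in the cup at the start: a small coaxial adapter (white ribbed nut and gold thread), 12 x 26 x 13 mm, 12 g; this point is its centre, its y axis runs along its length (the 42 mm or 26 mm one). May be absent (None).
- cup_small_2_centre (a point): in the cup at the start: a small coaxial adapter (white ribbed nut and gold thread), 12 x 26 x 13 mm, 12 g; this point is its centre, its y axis runs along its length (the 42 mm or 26 mm one). May be absent (None).
- stray_large_1_centre (a point): on the black mat at the start: a large coaxial adapter (white ribbed nut and gold thread), 20 x 42 x 21 mm, 25 g; this point is its centre, its y axis runs along its length (the 42 mm or 26 mm one). May be absent (None).
- stray_large_2_centre (a point): on the black mat at the start: a large coaxial adapter (white ribbed nut and gold thread), 20 x 42 x 21 mm, 25 g; this point is its centre, its y axis runs along its length (the 42 mm or 26 mm one). May be absent (None).
- stray_small_1_centre (a point): on the black mat at the start: a small coaxial adapter (white ribbed nut and gold thread), 12 x 26 x 13 mm, 12 g; this point is its centre, its y axis runs along its length (the 42 mm or 26 mm one). May be absent (None).
- stray_small_2_centre (a point): on the black mat at the start: a small coaxial adapter (white ribbed nut and gold thread), 12 x 26 x 13 mm, 12 g; this point is its centre, its y axis runs along its length (the 42 mm or 26 mm one). May be absent (None).

How it is judged:
By the outcome, as a careful person would: the job done as asked, in the order asked, and still so for the second after the job is handed in, with the robot touching nothing.
Of cup_large_1, cup_large_2, cup_small_1, cup_small_2 only 2 to 4 are there at a start; the rules pass over those that are not, and their reading is None.
Of stray_large_1, stray_large_2, stray_small_1, stray_small_2 only 2 to 4 are there at a start; the rules pass over those that are not, and their reading is None.
At some moment in a run one of stray_large_1, stray_large_2, stray_small_1, stray_small_2 may be knocked a few centimetres aside while the robot is not near it.
It also fails if it takes over 210 s, if anything falls off the work surface, if the arm or the gripper's body presses on something with over 40 N, if the wrist force passes 120 N, or if a joint passes its speed limit or range.

ROBOT

A 7-joint arm with a two-finger parallel gripper is mounted at the origin on the work surface; the furniture and walls round the work are solid. World frame = base frame: x ahead of the robot, y to its left, z up, the work surface at z = 0. Lengths are in m, angles in rad, forces in N, time in s.
With the tool pointing down it reaches from about 0.425 to 0.925 m from the base axis. Payload 6.8 kg.
Tool frame: the origin (TCP) lies midway between the tips of the shut fingers; the grasp point (between the pads) lies 19 mm behind it (bot.pinch_z is the distance from the TCP to the grasp point, in m); x points along the fingers, y is the direction in which the jaws open and shut, and the axes are right-handed (so a half turn about x gives the same grasp; the last joint's range is limited). The gripper opens to 85 mm and grips with 20 to 120 N. Pads are 22 mm wide; open, the fingers measure 114 mm over their backs; the gripper's body (76 mm by 85 mm) begins 54 mm behind the grasp point. The pads swing forward as they close: fully open they stand 13 mm farther back than shut.
Start: joints at [-1.38, 0.477, 0.022, 1.555, -0.011, 1.109, -0.083], TCP at [0.199, 0.645, 0.231] pointing down, gripper open.
Joint ranges: [-2.96, 2.96], [-0.34, 2.1], [-1.41, 1.46], [0.24, 2.44], [-1.37, 4.51], [0.17, 1.92], [-2.96, 2.96]. Speed limits (rad/s): [2.39, 2.39, 3.14, 3.14, 3.14, 3.14, 3.14].

INTERFACE

Orientations are given as a unit quaternion [w, x, y, z].
In Python, from station import bot gives the robot as it stands. The module is installed in compiled form; this text tells all that it offers.
- The arm moves only by the tool step_arm, never from a script. Its argument "plan" is a list of rows, each a list of 6 numbers: the shift along the tool's x, y, z in units of 40 mm (1.0 is 40 mm), then the turn, a rotation vector about the tool's x, y, z in units of 360 degrees (1.0 is 360 degrees). In form: [[dx, dy, dz, ax, ay, az], ...]. A call has 1 to 8 rows; each row shifts and turns the commanded pose from where the row before left it, along the tool's axes as they then stand; what a row does not reach is not made up. A row lasts 1/8 s, in which the tool goes at most 62.5 mm and 10.7 degrees, less where a joint would pass 70% of its speed; a pose out of reach is approached as far as the arm can. A call with a number of a shift or a turn outside -1 to 1 is refused whole. A call with a gripper value outside its range is refused whole. "fingers" is the closure, from -1 (fully open) to 1 (shut), set as the call begins (left out, the last holds). The fingers move at their own pace and stop on an object; "force" is the grip in N (left out, the last holds). Time passes only in rows, so rows that do not move let the fingers close. It gives the time, the measured TCP pose, the force and the opening at its end, in the units of the state.
- bot.get_obs(): the state, without advancing time (a new reading comes with each control period).
- bot.read_camera(name): name is "scene" or "side" or "wrist"; returns (picture, depth): 384x512x3 uint8, red, green, blue; 384x512 float32, m along the optical axis (not along the pixel's ray), 0 where there is no reading.
- bot.camera_model(name): a dict with "mtx" (3x3 intrinsics, pixels), "k1" (the pictures are not rectified: a ray, as slopes to the right and down, at radius r is drawn at 1 + k1 r^2 times it, then the intrinsics apply), "origin" and "rotation" of the camera in the world; the wrist camera has in their place "T_tool_cam" (4x4, takes a point from camera to tool coordinates, whose origin is the TCP and whose axes are the tool frame's). Camera axes: x right, y up, looking along -z (the intrinsics and any distortion apply to the point x, -y, -z); pixel columns grow to the right and rows downward; lengths in m; the calibration is good to about 2 mm. A picture is of the moment at which its call begins: read the wrist's pose just before it. camera_model takes no time and is no camera call.
- bot.hand_in(): hands the job in, once; it reports no verdict.
The state is a dict: "t": time; "q": joint angles; "joint_vel": joint speeds; "joint_torque": joint torques, N m; "eef_pos": TCP position; "tool_rot": TCP orientation; "contact_force": force on the tool from outside, world axes, zero at the start; "torque": the same for the moment, N m; "gripper_width": opening from 0.0 (shut) to 1.0 (fully open).
Only numpy, scipy, OpenCV 4.12 (cv2) and the standard library are available. Lean on these libraries where they do the work, as an engineer would, in place of code of your own. Each camera call takes 0.05 s, during which the arm holds its last target.

## Working session

There is one attempt and no reset: what is moved stays moved. The work goes in short steps, Python scripts to look and compute and a tool call to move; the robot and the scene stay as the last step left them, time stands still between calls to the robot, and variables do not carry over. Pictures are saved under pics/ and viewed, and the job is handed in when it is done.

Besides the shell and the picture viewer there is one more tool, called after ">>>" as name(argument=value, ...) on one line, values as JSON. step_arm: Moves the arm, as the interface text tells. Shifts and turns lie within -1 to 1; 1 stands for 40 mm of shift or 360 degrees of turn. Its arguments: {"type":"object","properties":{"plan":{"type":"array"},"fingers":{"type":"number"},"force":{"type":"number"}},"required":["plan"]}

```bash
mkdir -p pics; ls
cat > h.py <<'E'
import numpy as np, cv2
from station import bot
from scipy.spatial.transform import Rotation as R
def pose():
    o=bot.get_obs(); q=o['tool_rot']; return np.array(o['eef_pos']), R.from_quat([q[1],q[2],q[3],q[0]]).as_matrix()
def cam(name):
    p,Rm=pose()
    im,d=bot.read_camera(name); m=bot.camera_model(name)
    if name=='wrist':
        T=np.array(m['T_tool_cam']); o=p+Rm@T[:3,3]; Rc=Rm@T[:3,:3]
    else: o=np.array(m['origin']); Rc=np.array(m['rotation'])
    np.savez(f'{name}.npz',im=im,d=d,o=o,R=Rc,K=m['mtx'],k1=m['k1'])
    return im,d
class C:
    def __init__(s,name):
        z=np.load(f'{name}.npz'); s.im=z['im'];s.d=z['d'];s.o=z['o'];s.R=z['R'];s.R=s.R if s.R.ndim==2 else R.from_quat(s.R[[1,2,3,0]]).as_matrix();s.K=z['K'];s.k1=float(z['k1'])
    def ray(s,u,v):
        x=(u-s.K[0,2])/s.K[0,0]; y=(v-s.K[1,2])/s.K[1,1]
        a,b=x,y
        for _ in range(20):
            f=1+s.k1*(a*a+b*b); a,b=x/f,y/f
        return np.stack([a,-b,-np.ones_like(a)],-1)
    def atz(s,u,v,z):
        r=s.R@s.ray(np.float64(u),np.float64(v)); return s.o+r*(z-s.o[2])/r[2]
    def dep(s,u,v):
        return s.o+s.R@(s.ray(np.float64(u),np.float64(v))*s.d[int(v),int(u)])
    def cloud(s):
        v,u=np.mgrid[0:s.im.shape[0],0:s.im.shape[1]].astype(float)
        P=(s.ray(u,v)*s.d[...,None])@s.R.T+s.o
        P[s.d==0]=np.nan
        return P
    def proj(s,p):
        c=s.R.T@(np.array(p)-s.o); a,b=c[0]/-c[2],-c[1]/-c[2]; f=1+s.k1*(a*a+b*b)
        return np.array([s.K[0,0]*a*f+s.K[0,2],s.K[1,1]*b*f+s.K[1,2]])
def save(im,n,sc=1,crop=None):
    if crop: u0,v0,u1,v1=crop; im=im[v0:v1,u0:u1]
    im=cv2.resize(im,None,fx=sc,fy=sc,interpolation=cv2.INTER_CUBIC)
    cv2.imwrite(f'pics/{n}.png',im[...,::-1])
E
python3 - <<'E'
from h import *
o=bot.get_obs(); print(o, bot.pinch_z)
for n in('scene','side','wrist'):
    im,d=cam(n); save(im,n+'0',1.5); c=C(n); print(n,c.o,c.R,c.K,c.k1)
E
```

```text
pics
{'t': 0.0, 'q': array([-1.38009115,  0.47776276,  0.02232041,  1.55646755, -0.01149629,
        1.1092864 , -0.08312344]), 'joint_vel': array([-0.00078871, -0.00182257,  0.00058387, -0.00064437,  0.00017492,
        0.00051053,  0.00083539]), 'joint_torque': array([-8.21931990e-04, -5.96452582e+01,  1.60698362e+00, -2.81206530e+01,
        1.22669328e-02,  9.42428451e-03,  4.11067191e-06]), 'eef_pos': array([0.19853433, 0.64451961, 0.23034358]), 'tool_rot': array([ 0.69918046,  0.104612  ,  0.69928022, -0.10587816]), 'contact_force': array([-0.34397928, -0.17767712, -0.48284231]), 'torque': array([ 0.03534027,  0.02366761, -0.0265081 ]), 'gripper_width': 0.9962351054129402} 0.0187
scene [0.55257851 0.63133486 0.55446292] [[-0.99547993 -0.05920489  0.07425958]
 [ 0.09483702 -0.57799961  0.81050749]
 [-0.005064    0.8138865   0.58100183]] [[402.81900894   0.         256.72410067]
 [  0.         402.81900894 191.29617734]
 [  0.           0.           1.        ]] -0.02977399281282201
side [ 0.929911   -0.50583454  0.64885344] [[ 0.72269453 -0.47618964  0.50095512]
 [ 0.6910365   0.48370142 -0.53712335]
 [ 0.01345987  0.73435438  0.6786328 ]] [[474.79221517   0.         256.64458827]
 [  0.         474.79221517 189.5949598 ]
 [  0.           0.           1.        ]] 0.03262865013562413
wrist [0.13267835 0.66433634 0.37367637] [[ 2.94874019e-01 -9.19518252e-01 -2.59875927e-01]
 [ 9.55536069e-01  2.83863289e-01  7.98276543e-02]
 [ 3.66250227e-04 -2.71859923e-01  9.62336764e-01]] [[273.15190078   0.         258.90641395]
 [  0.         273.15190078 193.88148135]
 [  0.           0.           1.        ]] -0.017823542370269223
```

View pics/scene0.png

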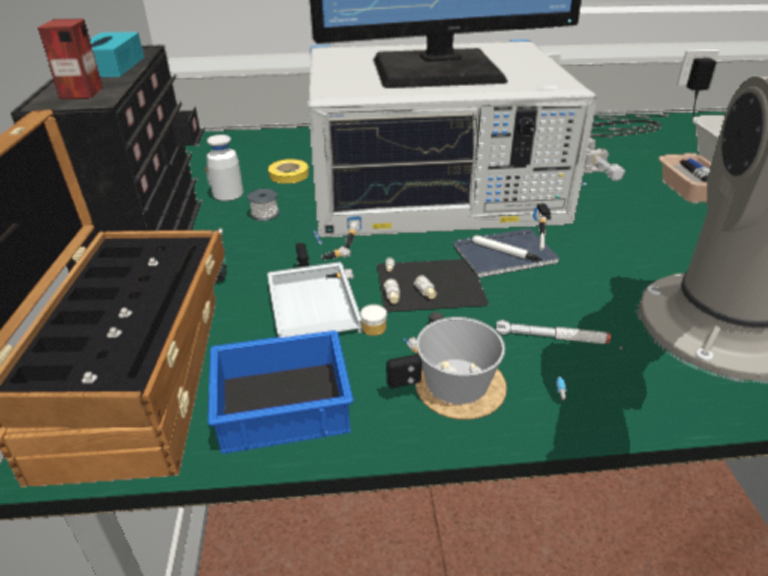

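View pics/side0.png

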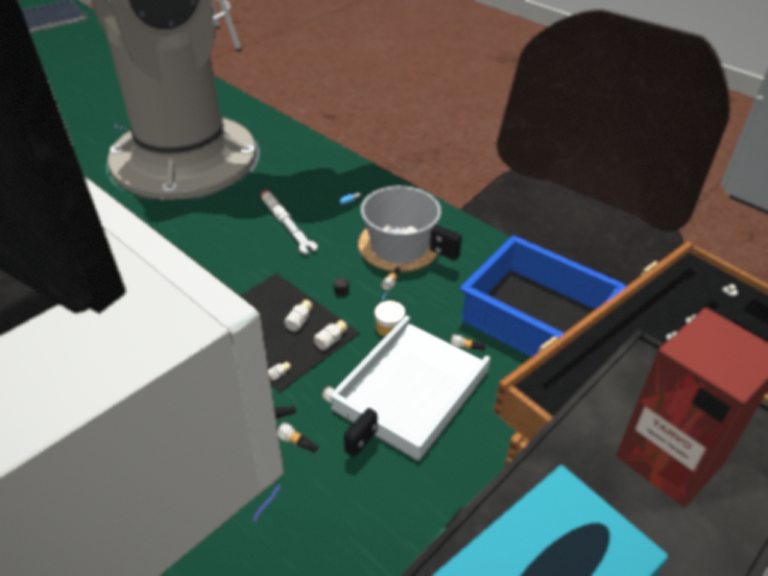

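View pics/wrist0.png

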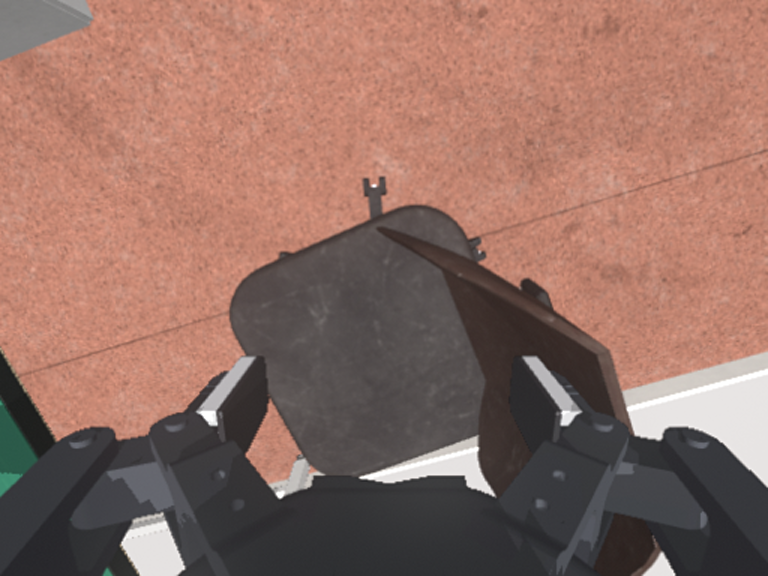

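```bash
cat > ortho.py <<'E'
from h import *
import sys
def ortho(names,x0=.35,x1=.85,y0=-.3,y1=.3,res=.001,zmax=.3):
    H=int((x1-x0)/res);W=int((y1-y0)/res)
    out=np.zeros((H,W,3),np.uint8); zb=np.full((H,W),-1.)
    for n in names:
        c=C(n); P=c.cloud()
        # upsample by bilinear x3
        Pu=cv2.resize(P,None,fx=3,fy=3,interpolation=cv2.INTER_NEAREST) if 0 else P
        im=c.im
        Pb=cv2.resize(P.astype(np.float32),None,fx=4,fy=4,interpolation=cv2.INTER_LINEAR); imb=cv2.resize(im,None,fx=4,fy=4)
        p=Pb.reshape(-1,3); col=imb.reshape(-1,3)
        ok=np.isfinite(p).all(1)&(p[:,2]<zmax)&(p[:,0]>x0)&(p[:,0]<x1)&(p[:,1]>y0)&(p[:,1]<y1)
        p=p[ok];col=col[ok]; i=((x1-p[:,0])/res).astype(int).clip(0,H-1); j=((y1-p[:,1])/res).astype(int).clip(0,W-1)
        o=np.argsort(p[:,2]); i,j,p,col=i[o],j[o],p[o],col[o]
        zz=np.full((H,W),-1.);cc=np.zeros((H,W,3),np.uint8); zz[i,j]=p[:,2];cc[i,j]=col
        m=zz>zb+0.003; out[m]=cc[m]; zb[m]=zz[m]
    return out,zb
if __name__=='__main__':
    for k,ns in(('s',['scene']),('d',['side'])):
        o,z=ortho(ns); 
        for g in range(0,600,50): o[:,g]=o[:,g]//2+60
        for g in range(0,500,50): o[g]=o[g]//2+60
        save(o,'ortho_'+k,1.2)
E
python3 ortho.py
```

```text
(no output)
```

View pics/ortho_s.png

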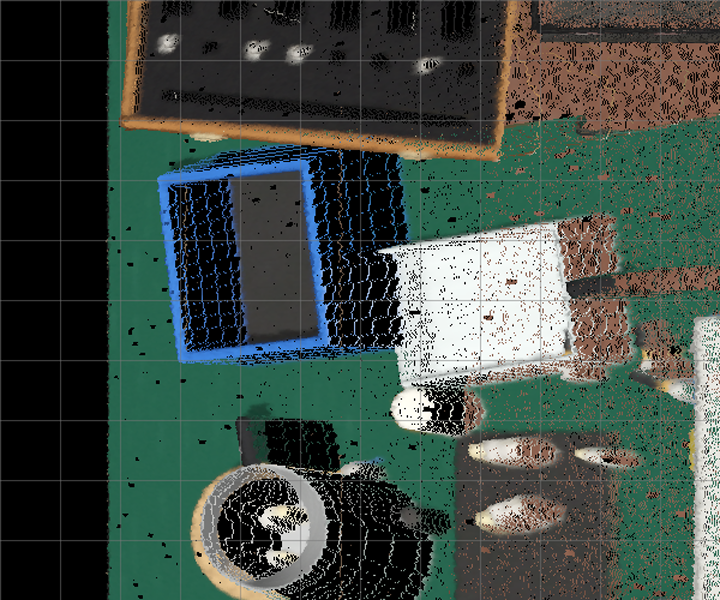

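View pics/ortho_d.png

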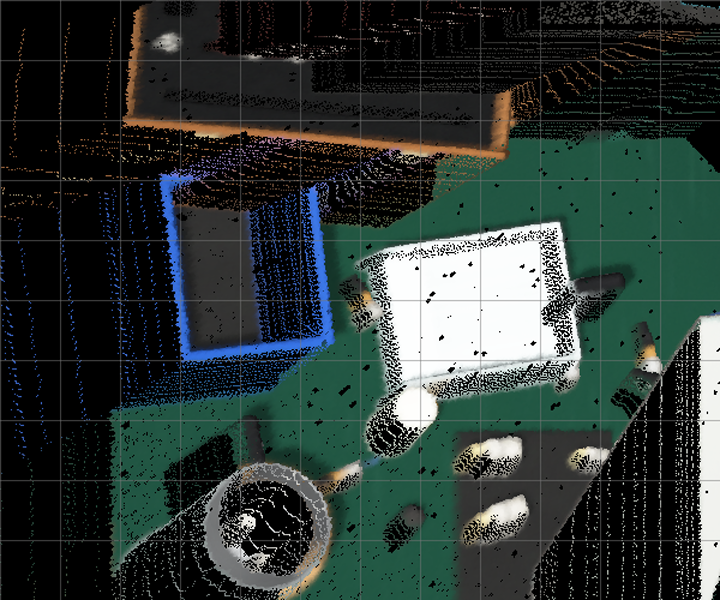

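Run:
```python
from h import *
from scipy.optimize import least_squares
p,Rm=pose(); print('tool x,y,z axes (cols)\n',Rm.round(3))
for n in('scene','side'):
    c=C(n);P=c.cloud();q=P.reshape(-1,3);col=c.im.reshape(-1,3).astype(float)
    q0=np.where(np.isfinite(q),q,-9)
    # table plane check
    m=(q0[:,2]>-.02)&(q0[:,2]<.01)&(q0[:,0]>.45)&(q0[:,0]<.56)&(q0[:,1]>.1)&(q0[:,1]<.2); print(n,'table z',np.median(q0[m,2]) if m.any() else None)
    # cup rim
    m=(q0[:,2]>.060)&(q0[:,2]<.075)&(np.hypot(q0[:,0]-.41,q0[:,1]-.08)<.062)
    r=q0[m]; f=lambda a:np.hypot(r[:,0]-a[0],r[:,1]-a[1])-a[2]
    s=least_squares(f,[.41,.08,.054],loss='soft_l1',f_scale=.002); print(n,'rim',s.x.round(4),m.sum(),np.percentile(r[:,2],[5,50,95]).round(4))
    # handle: dark points
    dark=col.max(1)<70
    m=dark&(q0[:,2]>.03)&(q0[:,2]<.075)&(q0[:,0]>.445)&(q0[:,0]<.53)&(q0[:,1]>.05)&(q0[:,1]<.14)
    r=q0[m]; print('handle pts',m.sum(), r.mean(0).round(4), r.min(0).round(3), r.max(0).round(3))
    top=r[r[:,2]>.055]; print(' top',len(top),top.mean(0).round(4), top.min(0).round(3),top.max(0).round(3))
    # tray handle
    m=dark&(q0[:,2]>.02)&(q0[:,2]<.06)&(q0[:,0]>.57)&(q0[:,0]<.65)&(q0[:,1]>-.23)&(q0[:,1]<-.15)
    r=q0[m]; print('tray handle',m.sum(), r.mean(0).round(4), r.min(0).round(3), r.max(0).round(3))
    top=r[r[:,2]>.042]
    if len(top): print(' top',len(top),top.mean(0).round(4), top.min(0).round(3),top.max(0).round(3))
    blue=(col[:,2]>120)&(col[:,0]<90)
    m=blue&(q0[:,2]>.05)&(q0[:,2]<.068)&(q0[:,0]>.5)&(q0[:,1]>-.02)&(q0[:,1]<.2); r=q0[m].astype(np.float32)
    print('box rim',m.sum(),cv2.minAreaRect(r[:,:2].copy()))
s=C('scene');save(s.im,'cs1',4,(240,150,350,290)); save(s.im,'cs2',4,(165,150,345,240))
s=C('side');save(s.im,'cd1',4,(170,170,340,320)); save(s.im,'cd2',5,(230,110,320,200))
```

```text
tool x,y,z axes (cols)
 [[-0.     0.294  0.956]
 [-0.001  0.956 -0.294]
 [-1.    -0.001  0.   ]]
scene table z -0.0019558611973797824
scene rim [0.4107 0.0802 0.0518] 410 [0.0605 0.0641 0.0661]
handle pts 356 [0.4826 0.0973 0.0488] [0.461 0.082 0.03 ] [0.503 0.104 0.061]
 top 144 [0.4816 0.0944 0.0579] [0.461 0.082 0.055] [0.502 0.102 0.061]
tray handle 107 [ 0.6107 -0.1874  0.0411] [ 0.601 -0.215  0.027] [ 0.62  -0.171  0.048]
 top 64 [ 0.6111 -0.1932  0.0451] [ 0.603 -0.215  0.042] [ 0.62  -0.171  0.048]
box rim 1353 ((0.6327493786811829, 0.0963641107082367), (0.15882442891597748, 0.1331520676612854), 6.316980838775635)
side table z 0.000838431062900824
side rim [0.4113 0.0776 0.0516] 437 [0.0606 0.0652 0.0685]
handle pts 331 [0.4853 0.0864 0.0497] [0.456 0.079 0.03 ] [0.505 0.099 0.064]
 top 133 [0.4837 0.0883 0.0601] [0.463 0.079 0.055] [0.504 0.099 0.064]
tray handle 397 [ 0.6161 -0.2041  0.0401] [ 0.607 -0.221  0.02 ] [ 0.623 -0.179  0.051]
 top 223 [ 0.6144 -0.2023  0.0471] [ 0.607 -0.221  0.042] [ 0.623 -0.179  0.051]
box rim 1087 ((0.6325430870056152, 0.09405923634767532), (0.15828010439872742, 0.1319814920425415), 6.880873203277588)
```

```bash
ls pics
```

```text
cd1.png
cd2.png
cs1.png
cs2.png
ortho_d.png
ortho_s.png
scene0.png
side0.png
wrist0.png
```

View pics/cs1.png

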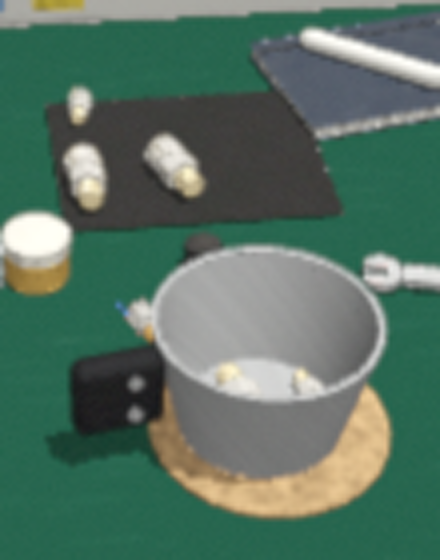

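View pics/cs2.png

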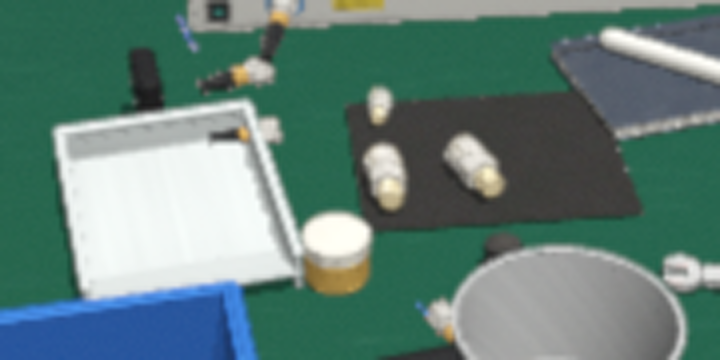

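View pics/cd1.png

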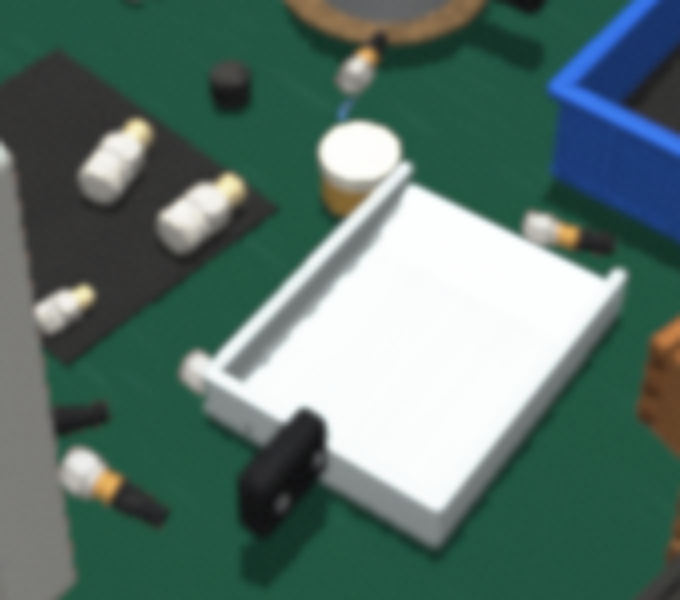

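View pics/cd2.png

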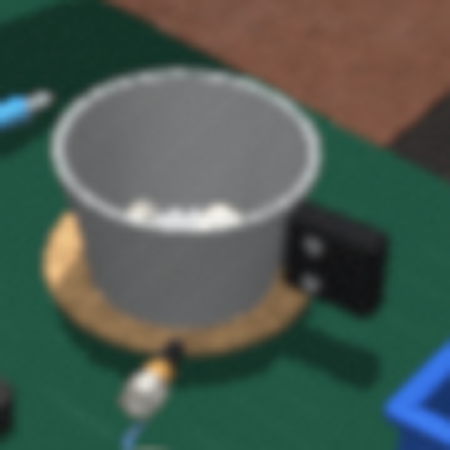

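```bash
cat > mv.py <<'E'
from h import *
import json,sys
def log():
    o=bot.get_obs(); open('log.jsonl','a').write(json.dumps({k:np.array(o[k]).tolist() for k in('t','q','joint_vel','joint_torque','eef_pos','tool_rot')})+'\n'); return o
def rows(target,Rt,n,p=None,Rm=None):
    if p is None: p,Rm=pose()
    rv=R.from_matrix(Rm.T@Rt).as_rotvec()/n
    out=[]
    Rc=Rm.copy()
    for i in range(n):
        d=Rc.T@((np.array(target)-p)/n)
        out.append(list(np.concatenate([d/.04,rv/(2*np.pi)]).round(3))); Rc=Rc@R.from_rotvec(rv).as_matrix()
    for i in range(0,n,8): print(json.dumps([[float(x) for x in r] for r in out[i:i+8]]).replace(' ',''))
def down(yaw): # yaw of tool y, deg
    a=np.radians(yaw); y=np.array([np.cos(a),np.sin(a),0]);x=np.array([0,0,-1.]);return np.stack([x,y,np.cross(x,y)],1)
def st():
    o=log();p,Rm=pose();print('t',round(o['t'],2),'p',p.round(4),'\nR',Rm.round(3).tolist(),'\nq',np.round(o['q'],3),'F',np.round(o['contact_force'],1),'w',round(o['gripper_width'],3))
E
python3 - <<'E'
from mv import *
st(); rows([.478,.0905,.23],down(100),12)
E
```

```text
t 0.15 p [0.1986 0.6447 0.2306] 
R [[-0.0, 0.294, 0.956], [-0.001, 0.956, -0.294], [-1.0, -0.001, 0.0]] 
q [-1.38   0.478  0.022  1.556 -0.012  1.109 -0.083] F [-0.3 -0.3 -0.6] w 0.998
[[0.003,-0.932,0.896,-0.006,-0.0,0.0],[0.002,-0.967,0.859,-0.006,-0.0,0.0],[0.002,-1.0,0.82,-0.006,-0.0,0.0],[0.002,-1.031,0.78,-0.006,-0.0,0.0],[0.002,-1.061,0.739,-0.006,-0.0,0.0],[0.002,-1.09,0.696,-0.006,-0.0,0.0],[0.002,-1.116,0.653,-0.006,-0.0,0.0],[0.002,-1.141,0.608,-0.006,-0.0,0.0]]
[[0.002,-1.164,0.563,-0.006,-0.0,0.0],[0.002,-1.185,0.516,-0.006,-0.0,0.0],[0.001,-1.205,0.469,-0.006,-0.0,0.0],[0.001,-1.222,0.421,-0.006,-0.0,0.0]]
```

>>> step_arm(plan=[[0, -0.7, 0.67, 0, 0, 0], [0, -0.7, 0.67, 0, 0, 0], [0, -0.7, 0.67, 0, 0, 0], [0, -0.7, 0.67, 0, 0, 0], [0, -0.7, 0.67, 0, 0, 0], [0, -0.7, 0.67, 0, 0, 0], [0, -0.7, 0.67, 0, 0, 0], [0, -0.7, 0.67, 0, 0, 0]])

```text
t: 1.15
eef_pos: [0.338, 0.3666, 0.2312]
tool_rot: [0.699, 0.105, 0.699, -0.105]
contact_force: [0.5, -0.7, 0.1]
gripper_width: 0.999
```

Run:
```python
from mv import *
st(); rows([.478,.0905,.23],down(100),8)
```

```text
t 1.15 p [0.338  0.3666 0.2312] 
R [[-0.0, 0.294, 0.956], [-0.0, 0.956, -0.294], [-1.0, -0.0, -0.0]] 
q [-1.048  0.185  0.111  1.975 -0.024  0.983  0.346] F [ 0.5 -0.7  0.1] w 0.999
[[0.004,-0.696,0.672,-0.009,-0.0,0.0],[0.004,-0.734,0.63,-0.009,-0.0,0.0],[0.004,-0.77,0.585,-0.009,-0.0,0.0],[0.004,-0.803,0.539,-0.009,-0.0,0.0],[0.004,-0.834,0.49,-0.009,-0.0,0.0],[0.004,-0.861,0.44,-0.009,-0.0,0.0],[0.004,-0.886,0.388,-0.009,-0.0,0.0],[0.004,-0.907,0.335,-0.009,-0.0,0.0]]
```

>>> step_arm(plan=[[0, -0.7, 0.67, -0.009, 0, 0], [0, -0.73, 0.63, -0.009, 0, 0], [0, -0.77, 0.58, -0.009, 0, 0], [0, -0.8, 0.54, -0.009, 0, 0], [0, -0.83, 0.49, -0.009, 0, 0], [0, -0.86, 0.44, -0.009, 0, 0], [0, -0.89, 0.39, -0.009, 0, 0], [0, -0.91, 0.33, -0.009, 0, 0]])

```text
t: 2.15
eef_pos: [0.4751, 0.0895, 0.2313]
tool_rot: [0.705, -0.055, 0.705, 0.055]
contact_force: [0.5, -0.4, -0.3]
gripper_width: 1.002
```

Run:
```python
from mv import *
st(); im,d=cam('wrist'); save(im,'w1',1.5)
```

```text
t 2.15 p [0.4751 0.0895 0.2313] 
R [[-0.0, -0.155, 0.988], [0.0, 0.988, 0.155], [-1.0, 0.0, -0.0]] 
q [-0.588  0.158  0.306  2.017 -0.057  0.975  1.473] F [ 0.5 -0.4 -0.3] w 1.002
```

View pics/w1.png

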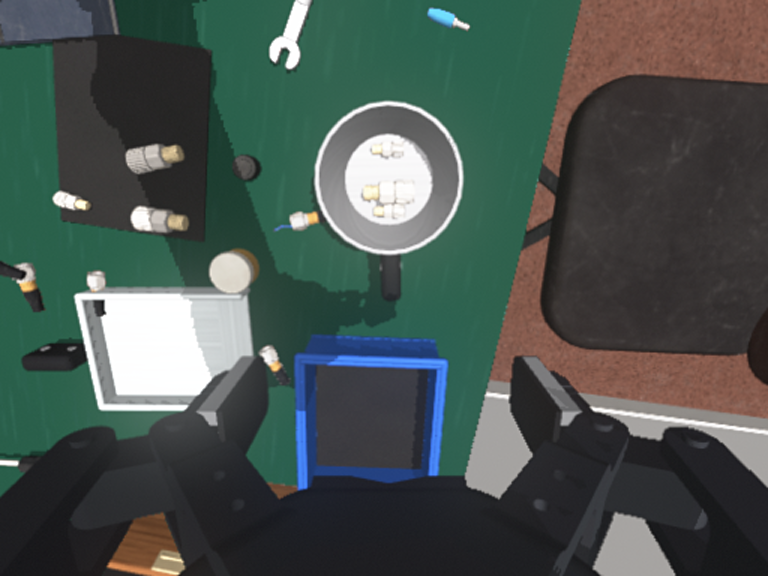

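Run:
```python
from h import *
c=C('wrist'); save(c.im,'w1b',5,(200,150,310,210)); 
print('origin',c.o)
for nm,(u,v),z in [('rim c',(389,178),.067),('hand end',(391,299),.061),('hand start',(391.5,256),.061),('hand',(391.5,278),.061)]:
    print(nm,c.atz(u/1.5,v/1.5,z).round(4))
P=c.cloud(); print(P[int(278/1.5),int(391/1.5)], P[int(240/1.5),int(350/1.5)])
q=P.reshape(-1,3);q0=np.where(np.isfinite(q),q,-9);col=c.im.reshape(-1,3)
m=(col.max(1)<60)&(abs(q0[:,2]-.06)<.01)&(q0[:,0]>.44)&(q0[:,0]<.52)&(abs(q0[:,1]-.09)<.03)
print(m.sum(),cv2.minAreaRect(q0[m][:,:2].astype(np.float32)),q0[m][:,2].mean())
```

```text
origin [0.40693161 0.07810133 0.37453273]
rim c [0.4089 0.0795 0.067 ]
hand end [0.501  0.0955 0.061 ]
hand start [0.4665 0.0905 0.061 ]
hand [0.4838 0.0932 0.061 ]
[0.48347406 0.09196559 0.06160425] [0.4578139  0.05714849 0.06865761]
166 ((0.4841582775115967, 0.09201674908399582), (0.034557100385427475, 0.014516345225274563), 9.275586128234863) 0.0602296991262293
```

View pics/w1b.png

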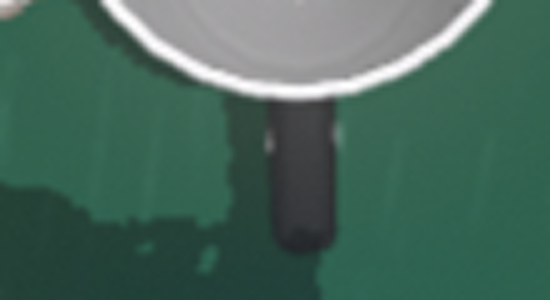

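```bash
cat > kin.py <<'E'
from h import *
import json,itertools
from scipy.optimize import least_squares
def Rz(a):return R.from_euler('z',a).as_matrix()
def Ry(a):return R.from_euler('y',a).as_matrix()
def fk(q,s,par):
    h,b,a,c,e,d2,d3,d4,lat,l2,l3,psi,th0=par
    T=Rz(s[0]*q[0]+th0); p=np.array([0,0,h])
    p=p+T@[b,lat,0]; T=T@Ry(q[1])@Rz(s[1]*q[2]); p=p+T@[a,l2,d2]
    T=T@Ry(q[3]); p=p+T@[c,0,0]; T=T@Rz(s[2]*q[4]); p=p+T@[0,l3,d3]; T=T@Ry(q[5]); p=p+T@[e,0,0]; T=T@Rz(s[3]*q[6]); p=p+T@[0,0,d4]
    # tool: x along z of flange, y at psi
    F=np.stack([[0,0,1],[np.cos(psi),np.sin(psi),0],np.cross([0,0,1],[np.cos(psi),np.sin(psi),0])],1)
    return p,T@F
def data():
    L=[json.loads(l) for l in open('log.jsonl')]; return [(np.array(l['q']),np.array(l['eef_pos']),R.from_quat(np.array(l['tool_rot'])[[1,2,3,0]]).as_matrix()) for l in L]
def fit(verbose=True):
    D=data();best=None
    for s in itertools.product([1,-1],repeat=4):
        for psi in(0,np.pi/2,np.pi,-np.pi/2):
            def f(x):
                r=[]
                for q,p,Rm in D:
                    pp,RR=fk(q,s,x); r+=list(pp-p)+list(.3*(RR-Rm).ravel())
                r+=list(.01*x[[1,2,3,4,8,9,10,12]]);r+=list(.003*(x[[0,5,6,7]]-.35)); return r
            x0=np.array([.3,0,0,0,0,.4,.4,.25,0,0,0,psi,0]); z=least_squares(f,x0)
            if best is None or z.cost<best[0]: best=(z.cost,s,z.x)
            
    if verbose: print(best[0],best[1],best[2].round(4))
    np.savez('kin.npz',s=best[1],x=best[2]); 
    for q,p,Rm in D:
        pp,RR=fk(q,best[1],best[2]); 
        if verbose: print((pp-p).round(4),np.abs(RR-Rm).max().round(4))
    return best
if __name__=='__main__': fit()
E
python3 kin.py
```

```text
3.204554180138634e-07 (-1, -1, -1, -1) [ 3.3420e-01  1.4000e-03 -2.0000e-04  7.2000e-03 -3.4000e-03  5.3890e-01
  4.7250e-01  3.6510e-01 -3.0900e-02 -2.5400e-02 -5.9000e-03  3.1416e+00
  0.0000e+00]
[ 0. -0. -0.] 0.0
[0.     0.     0.0001] 0.0
[-0.     -0.     -0.0001] 0.0
```

```bash
cat > ik.py <<'E'
from kin import *
z=np.load('kin.npz');S=list(z['s']);X=z['x']
lo=np.array([-2.96,-.34,-1.41,.24,-1.37,.17,-2.96])+.03;hi=np.array([2.96,2.1,1.46,2.44,4.51,1.92,2.96])-.03
def FK(q): return fk(q,S,X)
def jac(q):
    p,Rm=FK(q);J=np.zeros((6,7))
    for i in range(7):
        d=q.copy();d[i]+=1e-5;p2,R2=FK(d);J[:3,i]=(p2-p)/1e-5;J[3:,i]=R.from_matrix(R2@Rm.T).as_rotvec()/1e-5
    return J,p,Rm
def track(q,pt,Rt,n=60,it=4):
    """follow straight pose path"""
    p0,R0=FK(q);rv=R.from_matrix(R0.T@Rt).as_rotvec();Q=[q]
    for k in range(1,n+1):
        a=k/n;pd=p0+(pt-p0)*a;Rd=R0@R.from_rotvec(rv*a).as_matrix()
        for _ in range(it):
            J,p,Rm=jac(q);e=np.concatenate([pd-p,R.from_matrix(Rd@Rm.T).as_rotvec()])
            W=np.diag([1,1,1,.3,.3,.3]);A=W@J
            q=q+A.T@np.linalg.solve(A@A.T+1e-4*np.eye(6),W@e);q=np.clip(q,lo,hi)
        Q.append(q)
    p,Rm=FK(q);return q,np.linalg.norm(p-pt),np.degrees(np.linalg.norm(R.from_matrix(Rt@Rm.T).as_rotvec())),np.array(Q)
E
cat > srch.py <<'E'
from ik import *
q0=np.array([-0.588,.158,.306,2.017,-.057,.975,1.473])
G=np.array([-.0187,0,0]) # grasp pt in tool
for ztcp in (.16,.2):
  for yaw in (40,60,80,100,120,140):
    for pos in ([.67,-.1],):
      for sg in(-1,1):
        Rd=down(yaw) if 0 else None
        a=np.radians(yaw);y=np.array([np.cos(a),np.sin(a),0]);x=np.array([0,0,-1.]);R0=np.stack([x,y,np.cross(x,y)],1)
        # cup axis should be over (0.60,-0.1): grasp = axis + .075*toolz
        g=np.array([.6,-.1,ztcp])+.075*R0[:,2]
        q1,e1,r1,_=track(q0,g-R0@G,R0,30)
        out=[]
        q=q1
        for al in range(15,121,15):
            Rt=R0@R.from_rotvec([0,0,np.radians(sg*al)]).as_matrix()
            q,e,r,_=track(q,g-Rt@G,Rt,6)
            out.append((al,round(e*1000),round(r)))
        print(ztcp,yaw,sg,round(e1*1000),round(r1),[o for o in out if o[0]>=90],q.round(2))
E
python3 srch.py
```

```text
0.16 40 -1 0 0 [(90, 79, 12), (105, 113, 18), (120, 123, 19)] [-0.47  1.98  1.43  0.72  0.18  1.89  1.47]
0.16 40 1 0 0 [(90, 0, 0), (105, 0, 1), (120, 0, 1)] [ 1.32  1.64 -0.89  1.7  -1.17  1.2   2.93]
0.16 60 -1 0 0 [(90, 0, 0), (105, 0, 0), (120, 15, 2)] [-0.65  1.78  1.02  1.03  0.5   1.89  1.1 ]
0.16 60 1 0 0 [(90, 0, 0), (105, 2, 0), (120, 1, 0)] [ 0.9   1.42 -0.45  1.48 -1.34  1.73  2.76]
0.16 80 -1 0 0 [(90, 0, 0), (105, 0, 0), (120, 0, 0)] [-0.85  1.75  0.97  1.29  0.58  1.63  0.88]
0.16 80 1 0 0 [(90, 0, 0), (105, 0, 0), (120, 8, 1)] [ 0.76  1.47 -0.42  1.22 -1.22  1.89  2.49]
0.16 100 -1 0 0 [(90, 0, 0), (105, 0, 0), (120, 0, 0)] [-1.1   1.84  1.05  1.56  0.57  1.27  0.71]
0.16 100 1 0 0 [(90, 13, 2), (105, 24, 4), (120, 27, 4)] [ 0.78  1.65 -0.83  0.94 -0.8   1.89  2.09]
0.16 120 -1 0 0 [(90, 0, 0), (105, 0, 0), (120, 4, 1)] [-1.37  2.07  1.17  1.8   0.44  0.85  0.58]
0.16 120 1 0 0 [(90, 83, 13), (105, 111, 17), (120, 113, 18)] [ 0.67  1.87 -1.36  0.63 -0.38  1.89  1.66]
0.16 140 -1 0 0 [(90, 0, 0), (105, 0, 0), (120, 0, 0)] [-1.37  1.92  0.89  2.02  1.13  0.94 -0.23]
0.
[... 593 characters left out ...]
]
0.2 80 1 0 0 [(90, 0, 0), (105, 0, 0), (120, 8, 1)] [ 0.76  1.4  -0.42  1.27 -1.25  1.89  2.47]
0.2 100 -1 0 0 [(90, 0, 0), (105, 0, 0), (120, 0, 0)] [-1.08  1.74  1.02  1.61  0.68  1.29  0.67]
0.2 100 1 0 0 [(90, 16, 2), (105, 22, 3), (120, 21, 3)] [ 0.79  1.58 -0.82  1.   -0.85  1.89  2.09]
0.2 120 -1 0 0 [(90, 0, 0), (105, 0, 0), (120, 0, 0)] [-1.33  1.95  1.12  1.86  0.66  0.88  0.45]
0.2 120 1 0 0 [(90, 81, 13), (105, 97, 15), (120, 89, 14)] [ 0.71  1.83 -1.38  0.73 -0.39  1.89  1.63]
0.2 140 -1 0 0 [(90, 0, 0), (105, 0, 0), (120, 0, 0)] [-1.28  1.73  0.84  2.07  1.32  1.09 -0.3 ]
0.2 140 1 0 0 [(90, 262, 39), (105, 278, 39), (120, 265, 39)] [ 0.37  1.89 -1.38  0.27 -0.54  1.89  1.33]
```

```bash
cat > srch2.py <<'E'
from ik import *
import sys
q0=np.array([-0.588,.158,.306,2.017,-.057,.975,1.473])
G=np.array([-.0187,0,0])
def elb(q):
    h,b,a,c,e,d2,d3,d4,lat,l2,l3,psi,th0=X
    T=Rz(S[0]*q[0]+th0)@Ry(q[1])@Rz(S[1]*q[2]); return np.array([0,0,h])+T@[a,l2,d2]
def level(yaw):
    a=np.radians(yaw);y=np.array([np.cos(a),np.sin(a),0]);x=np.array([0,0,-1.]);return np.stack([x,y,np.cross(x,y)],1)
def target(Y,beta,tilt,low):
    Y,b,t=map(np.radians,(Y,beta,tilt))
    h=np.array([np.cos(Y),np.sin(Y),0]);k=np.array([np.sin(Y),-np.cos(Y),0]);zz=np.array([0,0,1.])
    m=h*np.sin(t)+zz*np.cos(t);u=-h*np.cos(t)+zz*np.sin(t) # up-perp
    r=np.cos(b)*k+np.sin(b)*u
    c=low-.032*m+.054*u
    g=c+.075*r+.006*m
    Rt=np.stack([-m,np.cross(r,-m),r],1)
    return g-Rt@G,Rt,g,c
if __name__=='__main__':
  for tilt in(105,):
   for Y in(80,100,120,140,160,180):
    for beta in(0,20,40,60,75):
     low=np.array([.615,-.115,.05])
     pt,Rt,g,c=target(Y,beta,tilt,low)
     q=q0;worst=0
     R0=level(Y)
     q,e0,r0,_=track(q,np.array([.62,-.08,.25]),R0,20)
     # blend through tilts
     for f in np.linspace(.15,1,7):
        p1,R1,_,_=target(Y,beta*f,tilt*f,low+[0,0,.06*(1-f)]); q,e,r,_=track(q,p1,R1,5)
     tp,Rm=FK(q);hx=-Rm[:,0]
     print(tilt,Y,beta,'err',round(e*1000),round(r),'g',g.round(3),'body z',((g+.054*hx)[2]-.045).round(3),'hand.2',((g+.2*hx)[2]-.045).round(3),'wrist',(g+.346*hx).round(2),'elb',elb(q).round(2),q.round(2))
E
python3 srch2.py
```

```text
105 80 0 err 0 0 g [ 0.687 -0.139  0.109] body z 0.05 hand.2 0.012 wrist [0.74 0.19 0.02] elb [0.37 0.39 0.28] [-0.84  1.7   0.98  1.27  0.42  1.49  0.92]
105 80 20 err 0 0 g [ 0.684 -0.132  0.134] body z 0.075 hand.2 0.037 wrist [0.74 0.2  0.04] elb [0.35 0.41 0.28] [-0.89  1.72  1.07  1.31  0.35  1.46  0.64]
105 80 40 err 0 0 g [ 0.672 -0.124  0.155] body z 0.096 hand.2 0.059 wrist [0.73 0.21 0.07] elb [0.32 0.43 0.26] [-0.94  1.75  1.16  1.36  0.27  1.42  0.36]
105 80 60 err 0 0 g [ 0.653 -0.116  0.172] body z 0.113 hand.2 0.075 wrist [0.71 0.21 0.08] elb [0.29 0.44 0.24] [-1.01  1.79  1.24  1.43  0.18  1.38  0.09]
105 80 75 err 0 0 g [ 0.635 -0.111  0.179] body z 0.12 hand.2 0.082 wrist [0.69 0.22 0.09] elb [0.27 0.46 0.22] [-1.06  1.83  1.29  1.48  0.11  1.35 -0.11]
105 100 0 err 0 0 g [ 0.691 -0.113  0.109] body z 0.05 hand.2 0.012 wrist [0.63 0.22 0.02] elb [0.24 0.47 0.21] [-1.11  1.84  1.12  1.56  0.34  1.06  0.86]
105 100 20 err 0 0 g [ 0.685 -0.107  0.134] body z 0.075 hand.2 0.037 wrist [0.63 0.22 0.04] elb [0.22 0.47 0.2 ] [-1.16  1.88  1.21  1.6   0.23  1.02  0.62]
105 
[... 3005 characters left out ...]
0.7   1.66  0.48  2.32  2.22  1.89 -0.98]
105 180 20 err 56 9 g [ 0.619 -0.045  0.134] body z 0.081 hand.2 0.06 wrist [ 0.28 -0.08  0.08] elb [ 0.43 -0.32  0.39] [ 0.6   1.45 -0.5   2.29  3.81  1.89  0.42]
105 180 40 err 70 11 g [ 0.614 -0.058  0.155] body z 0.105 hand.2 0.089 wrist [ 0.27 -0.1   0.12] elb [ 0.43 -0.31  0.42] [ 0.58  1.39 -0.45  2.34  3.77  1.89  0.01]
105 180 60 err 36 6 g [ 0.609 -0.078  0.172] body z 0.117 hand.2 0.09 wrist [ 0.27 -0.1   0.11] elb [ 0.4  -0.35  0.44] [ 0.68  1.35 -0.49  2.35  3.82  1.89 -0.32]
105 180 75 err 46 7 g [ 0.607 -0.096  0.179] body z 0.125 hand.2 0.102 wrist [ 0.27 -0.12  0.12] elb [ 0.4  -0.34  0.47] [ 0.65  1.3  -0.43  2.36  3.8   1.89 -0.66]
```

Run:
```python
from mv import *
st(); rows([.483,.0922,.023],down(99.6),8)
```

```text
t 2.2 p [0.477  0.0841 0.2315] 
R [[0.002, -0.151, 0.989], [-0.002, 0.989, 0.151], [-1.0, -0.002, 0.001]] 
q [-0.584  0.158  0.312  2.016 -0.056  0.974  1.479] F [ 1.8 -4.5  0.5] w 1.0
[[0.652,0.024,0.022,-0.0,0.0,0.0],[0.652,0.023,0.022,-0.0,0.0,0.0],[0.652,0.023,0.022,-0.0,0.0,0.0],[0.652,0.023,0.022,-0.0,0.0,0.0],[0.652,0.023,0.022,-0.0,0.0,0.0],[0.652,0.022,0.022,-0.0,0.0,0.0],[0.652,0.022,0.022,-0.0,0.0,0.0],[0.652,0.022,0.023,-0.0,0.0,0.0]]
```

>>> step_arm(plan=[[0.6, 0, 0, 0, 0, 0], [0.6, 0, 0, 0, 0, 0], [0.6, 0, 0, 0, 0, 0], [0.6, 0, 0, 0, 0, 0], [0, 0, 0, 0, 0, 0], [0, 0, 0, 0, 0, 0], [0, 0, 0, 0, 0, 0]], fingers=-1, force=80)

```text
t: 3.08
eef_pos: [0.4755, 0.091, 0.1363]
tool_rot: [0.706, -0.054, 0.704, 0.054]
contact_force: [0.9, -0.3, -0.1]
gripper_width: 1.003
```

Run:
```python
from mv import *
st(); cam('wrist');c=C('wrist');save(c.im,'w2',1.5)
P=c.cloud(); q=P.reshape(-1,3);q0=np.where(np.isfinite(q),q,-9);col=c.im.reshape(-1,3)
m=(col.max(1)<60)&(abs(q0[:,2]-.06)<.012)&(q0[:,0]>.44)&(q0[:,0]<.52)&(abs(q0[:,1]-.09)<.03)
print(m.sum(),cv2.minAreaRect(q0[m][:,:2].astype(np.float32)),q0[m][:,2].mean())
rows([.483,.0922,.023],down(99.6),4)
```

```text
t 3.08 p [0.4755 0.091  0.1363] 
R [[0.002, -0.153, 0.988], [0.001, 0.988, 0.153], [-1.0, 0.001, 0.002]] 
q [-0.56   0.294  0.286  2.11  -0.12   0.751  1.527] F [ 0.9 -0.3 -0.1] w 1.003
707 ((0.483580082654953, 0.09175775945186615), (0.03560284897685051, 0.015941768884658813), 10.034398078918457) 0.06077967240051504
[[0.708,0.0,0.047,-0.001,0.0,-0.0],[0.708,0.0,0.047,-0.001,0.0,-0.0],[0.708,0.0,0.047,-0.001,0.0,-0.0],[0.708,-0.0,0.048,-0.001,0.0,-0.0]]
```

View pics/w2.png

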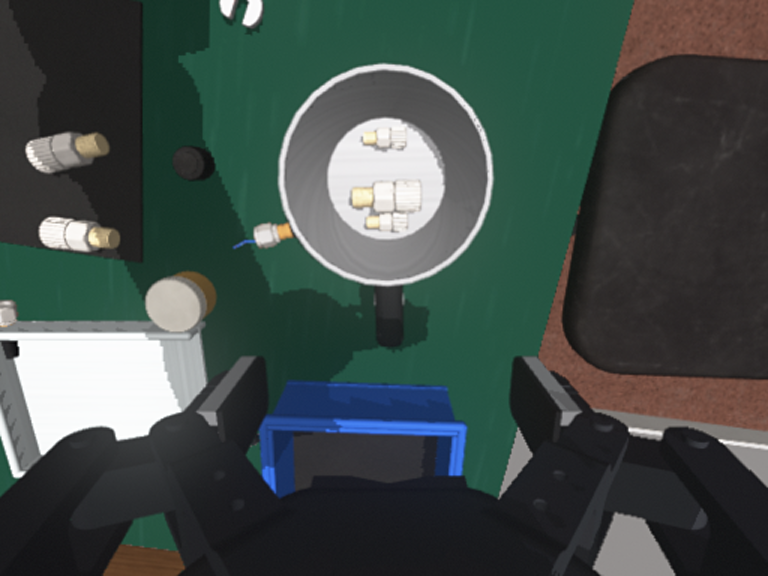

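>>> step_arm(plan=[[0.47, 0, 0.04, 0, 0, 0], [0.47, 0, 0.04, 0, 0, 0], [0.47, 0, 0.04, 0, 0, 0], [0.47, 0, 0.04, 0, 0, 0], [0.47, 0, 0.03, 0, 0, 0], [0.46, 0, 0, 0, 0, 0], [0, 0, 0, 0, 0, 0], [0, 0, 0, 0, 0, 0]])

```text
t: 4.12
eef_pos: [0.4829, 0.092, 0.0237]
tool_rot: [0.705, -0.054, 0.705, 0.054]
contact_force: [-0.1, -0.3, -1.4]
gripper_width: 0.998
```

Run:
```python
from mv import *
st()
```

```text
t 4.12 p [0.4829 0.092  0.0237] 
R [[0.001, -0.153, 0.988], [0.0, 0.988, 0.153], [-1.0, 0.0, 0.001]] 
q [-0.489  0.506  0.214  2.15  -0.215  0.504  1.612] F [-0.1 -0.3 -1.4] w 0.998
```

>>> step_arm(plan=[[0, 0, 0, 0, 0, 0], [0, 0, 0, 0, 0, 0], [0, 0, 0, 0, 0, 0], [0, 0, 0, 0, 0, 0], [0, 0, 0, 0, 0, 0], [0, 0, 0, 0, 0, 0], [0, 0, 0, 0, 0, 0], [0, 0, 0, 0, 0, 0]], fingers=1, force=80)

```text
t: 5.12
eef_pos: [0.4823, 0.0919, 0.0231]
tool_rot: [0.705, -0.054, 0.705, 0.054]
contact_force: [-1.0, -0.1, 5.3]
gripper_width: 0.176
```

Run:
```python
from mv import *
st()
from kin import fit
fit()
```

```text
t 5.12 p [0.4823 0.0919 0.0231] 
R [[0.0, -0.153, 0.988], [0.0, 0.988, 0.153], [-1.0, 0.0, 0.0]] 
q [-0.489  0.507  0.214  2.151 -0.215  0.503  1.612] F [-1.  -0.1  5.3] w 0.176
3.32443075571852e-07 (-1, -1, -1, -1) [ 3.1460e-01 -1.0000e-04 -1.0000e-04 -3.0000e-04 -9.0000e-04  5.4200e-01
  4.7150e-01  3.5550e-01 -3.0500e-02 -2.7900e-02 -3.8000e-03  3.1414e+00
 -2.0000e-04]
[ 0. -0. -0.] 0.0
[-0.      0.      0.0001] 0.0
[-0.  0. -0.] 0.0
[ 0.     -0.0001 -0.    ] 0.0
[ 0.0001  0.     -0.    ] 0.0
[-0.  0.  0.] 0.0
[-0. -0.  0.] 0.0
```

```bash
cat > plan1.py <<'E'
from srch2 import *
q=np.array(bot.get_obs()['q'])
def prt(tag,q,e,r):
    tp,Rm=FK(q);g=tp+Rm@G;hx=-Rm[:,0]
    print(tag,'err',round(e*1000),round(r),'tcp',tp.round(3),'hand.2z',((g+.2*hx)[2]-.045).round(3),'wrist',(g+.337*hx).round(3),'elb',elb(q).round(2),q.round(2))
if __name__=='__main__':
  p0,R0=FK(q)
  q,e,r,_=track(q,p0+[0,0,.2],R0,10);prt('lift',q,e,r)
  qs=q
  for Y in(85,99,):
   for beta in(0,30,50,70):
    for low in ([.605,-.14,.08],):
     q=qs;low=np.array(low)
     p1,R1,_,_=target(Y,0,0,low+[0,0,.10]);q,e,r,_=track(q,p1,R1,10);print(Y,beta);prt('above',q,e,r)
     for f in np.linspace(.1,1,10):
        p1,R1,_,_=target(Y,beta*f,105*f,low+[0,0,.1*max(0,1-1.2*f)]); q,e,r,_=track(q,p1,R1,5)
        if f>.4 and int(f*10+.5)%2==0:prt(round(f,2),q,e,r)
E
python3 plan1.py
```

```text
lift err 0 0 tcp [0.482 0.092 0.223] hand.2z 0.397 wrist [0.482 0.092 0.579] elb [0.09 0.03 0.85] [-0.59  0.18  0.31  2.01 -0.07  0.96  1.48]
85 0
above err 0 0 tcp [ 0.675 -0.2    0.135] hand.2z 0.309 wrist [ 0.675 -0.2    0.491] elb [ 0.32 -0.    0.75] [-0.07  0.65  0.41  1.58 -0.29  0.98  1.91]
0.6 err 0 0 tcp [ 0.674 -0.211  0.136] hand.2z 0.19 wrist [0.702 0.105 0.297] elb [0.35 0.34 0.56] [-0.8   1.14  0.95  1.65  0.28  0.93  1.15]
0.8 err 0 0 tcp [ 0.675 -0.196  0.133] hand.2z 0.111 wrist [0.706 0.156 0.17 ] elb [0.35 0.4  0.41] [-0.89  1.43  1.02  1.58  0.35  1.08  1.  ]
1.0 err 0 0 tcp [ 0.677 -0.176  0.144] hand.2z 0.042 wrist [0.707 0.167 0.052] elb [0.34 0.42 0.28] [-0.91  1.68  1.07  1.47  0.43  1.27  0.92]
85 30
above err 0 0 tcp [ 0.675 -0.2    0.135] hand.2z 0.309 wrist [ 0.675 -0.2    0.491] elb [ 0.32 -0.    0.75] [-0.07  0.65  0.41  1.58 -0.29  0.98  1.91]
0.6 err 0 0 tcp [ 0.67  -0.221  0.156] hand.2z 0.211 wrist [0.697 0.095 0.318] elb [0.34 0.35 0.55] [-0.83  1.16  1.04  1.67  0.2   0.91  0.94]
0.8 err 0 0 tcp [ 0.669 -0.199  0.163] hand.2z 0.141 wrist [0.699 0.
[... 3056 characters left out ...]
.199] hand.2z 0.098 wrist [0.601 0.193 0.107] elb [0.19 0.48 0.16] [-1.2   1.92  1.38  1.78  0.07  0.85  0.31]
99 70
above err 0 0 tcp [ 0.688 -0.182  0.135] hand.2z 0.309 wrist [ 0.688 -0.182  0.491] elb [ 0.32 -0.01  0.75] [-0.07  0.65  0.36  1.56 -0.26  0.98  2.1 ]
0.6 err 0 0 tcp [ 0.674 -0.217  0.181] hand.2z 0.235 wrist [0.624 0.096 0.342] elb [0.28 0.41 0.53] [-0.98  1.21  1.22  1.86  0.05  0.59  0.77]
0.8 err 0 0 tcp [ 0.655 -0.189  0.195] hand.2z 0.173 wrist [0.6   0.16  0.232] elb [0.23 0.49 0.32] [-1.14  1.61  1.35  1.88 -0.02  0.66  0.41]
1.0 err 4 0 tcp [ 0.631 -0.148  0.209] hand.2z 0.107 wrist [0.578 0.192 0.117] elb [0.17 0.48 0.12] [-1.24  1.99  1.43  1.84 -0.06  0.82  0.08]
```

>>> step_arm(plan=[[-0.3, 0, 0, 0, 0, 0], [-0.5, 0, 0, 0, 0, 0], [-0.7, 0, 0, 0, 0, 0], [-0.7, 0, 0, 0, 0, 0], [-0.8, 0, 0, 0, 0, 0], [-0.8, 0, 0, 0, 0, 0], [-0.6, 0, 0, 0, 0, 0], [-0.3, 0, 0, 0, 0, 0]])

```text
t: 6.12
eef_pos: [0.4825, 0.0918, 0.2123]
tool_rot: [0.706, -0.054, 0.704, 0.054]
contact_force: [-0.3, 0.0, -2.5]
gripper_width: 0.175
```

Run:
```python
from mv import *
from srch2 import target
st()
p1,R1,_,_=target(90,0,0,np.array([.605,-.14,.23])); print(p1)
rows(p1,R1,16)
cam('side');c=C('side');save(c.im,'d2',1.5)
```

```text
t 6.12 p [0.4825 0.0918 0.2123] 
R [[0.002, -0.153, 0.988], [0.001, 0.988, 0.153], [-1.0, 0.001, 0.002]] 
q [-0.592  0.195  0.317  2.024 -0.075  0.932  1.488] F [-0.3  0.  -2.5] w 0.175
[ 0.68   -0.194   0.1853]
[[0.042,-0.489,0.237,0.002,0.0,-0.0],[0.042,-0.486,0.241,0.002,0.0,-0.0],[0.042,-0.484,0.246,0.002,0.0,-0.0],[0.042,-0.482,0.251,0.002,0.0,-0.0],[0.042,-0.479,0.255,0.002,0.0,-0.0],[0.042,-0.477,0.26,0.002,0.0,-0.0],[0.042,-0.474,0.264,0.002,0.0,-0.0],[0.042,-0.472,0.269,0.002,0.0,-0.0]]
[[0.042,-0.469,0.273,0.002,0.0,-0.0],[0.042,-0.466,0.278,0.002,0.0,-0.0],[0.042,-0.464,0.282,0.002,0.0,-0.0],[0.042,-0.461,0.287,0.002,0.0,-0.0],[0.042,-0.458,0.291,0.002,0.0,-0.0],[0.042,-0.455,0.296,0.002,0.0,-0.0],[0.042,-0.452,0.3,0.002,0.0,-0.0],[0.042,-0.45,0.304,0.002,0.0,-0.0]]
```

View pics/d2.png

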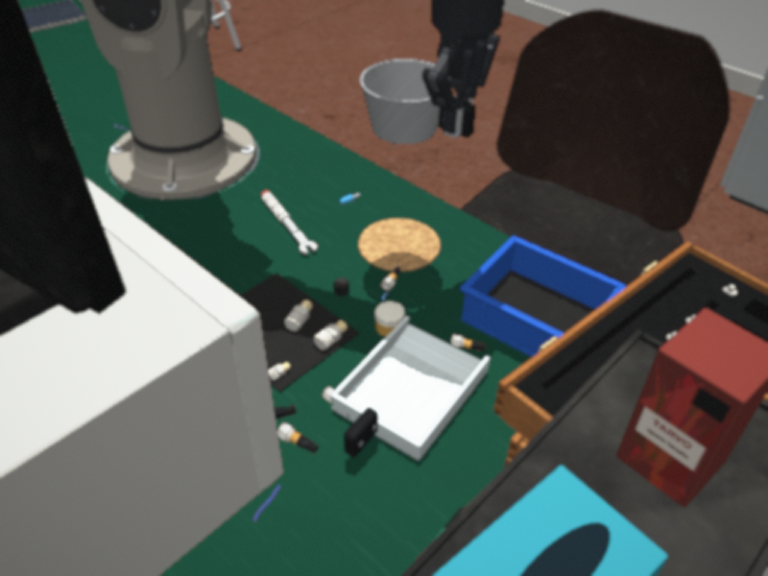

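>>> step_arm(plan=[[0.04, -0.49, 0.24, 0.002, 0, 0], [0.04, -0.49, 0.24, 0.002, 0, 0], [0.04, -0.48, 0.25, 0.002, 0, 0], [0.04, -0.48, 0.25, 0.002, 0, 0], [0.04, -0.48, 0.25, 0.002, 0, 0], [0.04, -0.48, 0.26, 0.002, 0, 0], [0.04, -0.47, 0.26, 0.002, 0, 0], [0.04, -0.47, 0.27, 0.002, 0, 0]])

```text
t: 7.18
eef_pos: [0.5802, -0.0532, 0.1979]
tool_rot: [0.707, -0.018, 0.707, 0.018]
contact_force: [0.3, 1.1, -1.1]
gripper_width: 0.176
```

Run:
```python
from mv import *
from srch2 import target
st()
p1,R1,_,_=target(90,0,0,np.array([.605,-.125,.23])); print(p1)
rows(p1,R1,7)
```

```text
t 7.17 p [ 0.5802 -0.0532  0.1979] 
R [[-0.0, -0.052, 0.999], [0.0, 0.999, 0.052], [-1.0, 0.0, -0.0]] 
q [-0.328  0.377  0.4    1.838 -0.175  0.961  1.771] F [ 0.3  1.1 -1.1] w 0.176
[ 0.68   -0.179   0.1853]
[[0.045,-0.467,0.332,0.001,-0.0,-0.0],[0.045,-0.465,0.336,0.001,-0.0,-0.0],[0.045,-0.462,0.339,0.001,-0.0,-0.0],[0.045,-0.46,0.343,0.001,-0.0,-0.0],[0.045,-0.457,0.346,0.001,-0.0,-0.0],[0.045,-0.455,0.35,0.001,-0.0,-0.0],[0.045,-0.452,0.353,0.001,-0.0,-0.0]]
```

>>> step_arm(plan=[[0.05, -0.47, 0.33, 0.001, 0, 0], [0.05, -0.47, 0.34, 0.001, 0, 0], [0.04, -0.46, 0.34, 0.001, 0, 0], [0.04, -0.46, 0.34, 0.001, 0, 0], [0.04, -0.45, 0.35, 0.001, 0, 0], [0.04, -0.45, 0.35, 0.001, 0, 0], [0.03, -0.2, 0.2, 0, 0, 0], [0, 0, 0, 0, 0, 0]])

```text
t: 8.18
eef_pos: [0.6738, -0.1678, 0.186]
tool_rot: [0.707, -0.005, 0.707, 0.005]
contact_force: [-0.6, -0.4, -2.6]
gripper_width: 0.177
```

```bash
cat > pour.py <<'E'
from mv import *
from srch2 import target
from ik import track,FK
import srch2
def seq(Y,low,tb0,steps):
    p,Rm=pose(); q=np.array(bot.get_obs()['q'])
    out=[];
    for (tilt,beta,lw) in steps:
        p1,R1,_,_=target(Y,beta,tilt,np.array(lw))
        d=Rm.T@(p1-p)/.04; rv=R.from_matrix(Rm.T@R1).as_rotvec()/(2*np.pi)
        out.append([float(x) for x in np.concatenate([d,rv]).round(3)])
        q,e,r,_=track(q,p1,R1,4); p,Rm=p1,R1
    for i in range(0,len(out),8): print(json.dumps(out[i:i+8]).replace(' ',''))
    print('err',e,r,q.round(2),'elb',srch2.elb(q).round(2),'degs/row',max(np.linalg.norm(np.array(o[3:]))*360 for o in out))
E
python3 - <<'E'
from pour import *
st()
L=np.array([.605,-.125,.23])
# to tilt 60, beta 28 in 12 rows
N=12
seq(90,L,None,[(60*k/N,28*k/N,L+[0,0,-.08*k/N]) for k in range(1,N+1)])
E
```

```text
t 8.18 p [ 0.6738 -0.1678  0.186 ] 
R [[-0.001, -0.015, 1.0], [-0.0, 1.0, 0.015], [-1.0, -0.0, -0.001]] 
q [-0.12   0.576  0.409  1.568 -0.252  1.05   1.941] F [-0.6 -0.4 -2.6] w 0.177
[[0.055,-0.451,0.146,0.009,-0.0,-0.014],[0.031,-0.153,0.002,0.006,-0.001,-0.014],[0.022,-0.139,0.004,0.006,-0.001,-0.014],[0.013,-0.124,0.004,0.006,-0.002,-0.014],[0.002,-0.11,0.004,0.006,-0.003,-0.014],[-0.01,-0.096,0.003,0.006,-0.003,-0.014],[-0.024,-0.083,0.0,0.006,-0.004,-0.013],[-0.038,-0.071,-0.003,0.006,-0.004,-0.013]]
[[-0.053,-0.06,-0.007,0.006,-0.005,-0.013],[-0.069,-0.05,-0.012,0.006,-0.005,-0.013],[-0.086,-0.041,-0.017,0.006,-0.006,-0.013],[-0.103,-0.033,-0.022,0.006,-0.006,-0.012]]
err 3.3640606937714682e-12 1.2540692828255225e-09 [-0.88  1.04  1.06  1.73  0.25  0.86  0.82] elb [0.3  0.34 0.61] degs/row 5.991594111753566
```

>>> step_arm(plan=[[0.05, -0.45, 0.15, 0.009, 0, -0.014], [0.03, -0.15, 0, 0.006, -0.001, -0.014], [0.02, -0.14, 0, 0.006, -0.001, -0.014], [0.01, -0.12, 0, 0.006, -0.002, -0.014], [0, -0.11, 0, 0.006, -0.003, -0.014], [-0.01, -0.1, 0, 0.006, -0.003, -0.014], [-0.02, -0.08, 0, 0.006, -0.004, -0.013], [-0.04, -0.07, 0, 0.006, -0.004, -0.013]])

```text
t: 9.18
eef_pos: [0.6756, -0.2108, 0.1933]
tool_rot: [0.696, -0.14, 0.616, -0.341]
contact_force: [-0.1, 0.0, -2.5]
gripper_width: 0.17
```

Run:
```python
from pour import *
st()
L=np.array([.605,-.125,.23])
N=12
seq(90,L,None,[(60*k/N,28*k/N,L+[0,0,-.08*k/N]) for k in range(9,N+1)]+[(60+3*k,28+1.7*k,L+[0,0,-.08-.01*k]) for k in range(1,4)])
```

```text
t 9.18 p [ 0.6756 -0.2108  0.1933] 
R [[0.008, 0.302, 0.953], [-0.647, 0.728, -0.225], [-0.762, -0.615, 0.201]] 
q [-0.654  0.763  0.868  1.698  0.196  0.857  1.181] F [-0.1  0.  -2.5] w 0.17
[[0.006,-0.094,0.014,0.01,-0.003,-0.013],[-0.069,-0.05,-0.012,0.006,-0.005,-0.013],[-0.086,-0.041,-0.017,0.006,-0.006,-0.013],[-0.103,-0.033,-0.022,0.006,-0.006,-0.012],[0.004,0.087,-0.076,0.005,-0.004,-0.007],[-0.01,0.09,-0.084,0.005,-0.004,-0.007],[-0.024,0.092,-0.091,0.005,-0.004,-0.007]]
err 1.4624902106743505e-12 5.422032935498843e-10 [-0.94  1.19  1.11  1.73  0.26  0.87  0.65] elb [0.3  0.39 0.54] degs/row 6.002399520191903
```

>>> step_arm(plan=[[0.01, -0.09, 0.01, 0.01, -0.003, -0.013], [-0.07, -0.05, -0.01, 0.006, -0.005, -0.013], [-0.09, -0.04, -0.02, 0.006, -0.006, -0.013], [-0.1, -0.03, -0.02, 0.006, -0.006, -0.012], [0, 0.09, -0.08, 0.005, -0.004, -0.007], [-0.01, 0.09, -0.08, 0.005, -0.004, -0.007], [-0.02, 0.09, -0.09, 0.005, -0.004, -0.007]])

```text
t: 10.05
eef_pos: [0.6682, -0.2004, 0.1912]
tool_rot: [0.672, -0.217, 0.447, -0.549]
contact_force: [0.1, -0.6, -2.1]
gripper_width: 0.179
```

Run:
```python
from pour import *
st()
p,Rm=pose();print('tilt',np.degrees(np.arccos(Rm[2,0]*-1)))
L=np.array([.605,-.125,.12])
seq(90,L,None,[(69+2*k,33+k,L) for k in range(1,8)]+[(83,40,L)])
cam('scene');c=C('scene');save(c.im,'s3',1.5)
```

```text
t 10.05 p [ 0.6682 -0.2004  0.1912] 
R [[-0.003, 0.544, 0.839], [-0.932, 0.303, -0.2], [-0.363, -0.782, 0.506]] 
q [-0.909  1.165  1.121  1.739  0.283  0.847  0.677] F [ 0.1 -0.6 -2.1] w 0.179
tilt 68.7179727079589
[[-0.089,-0.096,0.032,0.003,-0.004,-0.005],[-0.085,-0.064,0.021,0.003,-0.003,-0.005],[-0.086,-0.063,0.021,0.003,-0.003,-0.005],[-0.087,-0.063,0.022,0.003,-0.003,-0.004],[-0.088,-0.063,0.022,0.003,-0.003,-0.004],[-0.089,-0.062,0.023,0.003,-0.003,-0.004],[-0.09,-0.062,0.023,0.003,-0.004,-0.004],[0.0,0.0,0.0,0.0,0.0,0.0]]
err 2.3714374201337736e-16 1.1634989177676137e-14 [-1.02  1.39  1.19  1.72  0.28  0.94  0.47] elb [0.28 0.45 0.44] degs/row 2.545584412271571
```

View pics/s3.png

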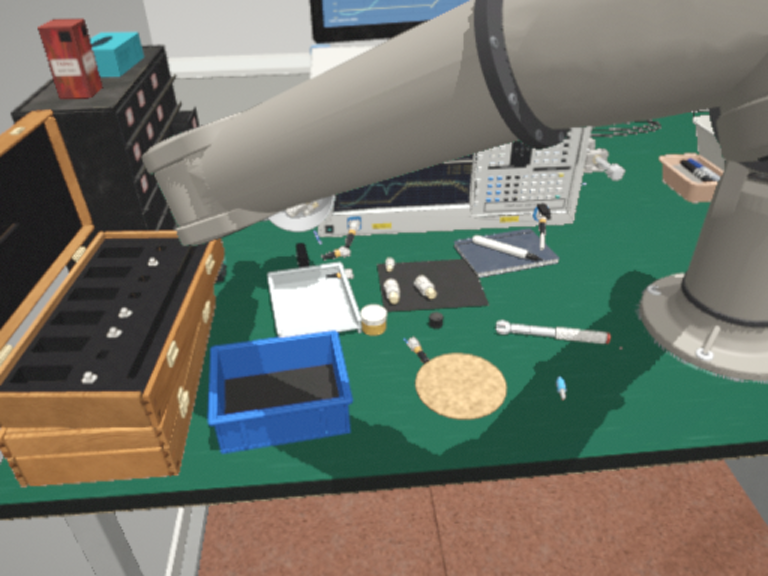

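>>> step_arm(plan=[[-0.09, -0.1, 0.03, 0.003, -0.004, -0.005], [-0.085, -0.064, 0.02, 0.003, -0.003, -0.005], [-0.085, -0.064, 0.02, 0.003, -0.003, -0.005], [-0.087, -0.064, 0.02, 0.003, -0.003, -0.004], [-0.087, -0.062, 0.02, 0.003, -0.003, -0.004], [-0.09, -0.062, 0.02, 0.003, -0.003, -0.004], [-0.09, -0.062, 0.02, 0.003, -0.004, -0.004], [0, 0, 0, 0, 0, 0]])

```text
t: 11.1
eef_pos: [0.6619, -0.183, 0.2165]
tool_rot: [0.658, -0.255, 0.337, -0.623]
contact_force: [0.5, -0.8, -2.0]
gripper_width: 0.18
```

Run:
```python
from pour import *
st()
p,Rm=pose();print('tilt',np.degrees(np.arccos(Rm[2,0]*-1)))
L=np.array([.605,-.125,.12])
seq(90,L,None,[(83+1*k,40+.7*k,L-[0,0,.003*k]) for k in range(1,9)])
cam('side');c=C('side');save(c.im,'d3',1.5)
```

```text
t 11.1 p [ 0.6619 -0.183   0.2165] 
R [[-0.004, 0.648, 0.762], [-0.992, 0.093, -0.084], [-0.126, -0.756, 0.642]] 
q [-0.995  1.359  1.221  1.739  0.302  0.901  0.489] F [ 0.5 -0.8 -2. ] w 0.18
tilt 82.78934445647933
[[-0.062,0.041,-0.036,0.001,-0.003,-0.002],[-0.038,0.019,-0.036,0.002,-0.002,-0.002],[-0.039,0.019,-0.037,0.002,-0.002,-0.002],[-0.041,0.018,-0.037,0.002,-0.002,-0.002],[-0.042,0.018,-0.038,0.002,-0.002,-0.002],[-0.044,0.018,-0.039,0.002,-0.002,-0.002],[-0.046,0.017,-0.039,0.002,-0.002,-0.002],[-0.047,0.017,-0.04,0.002,-0.002,-0.002]]
err 1.6394225168185104e-13 5.7877670081248113e-11 [-1.06  1.54  1.22  1.7   0.26  0.98  0.33] elb [0.27 0.47 0.36] degs/row 1.346996659238619
```

View pics/d3.png

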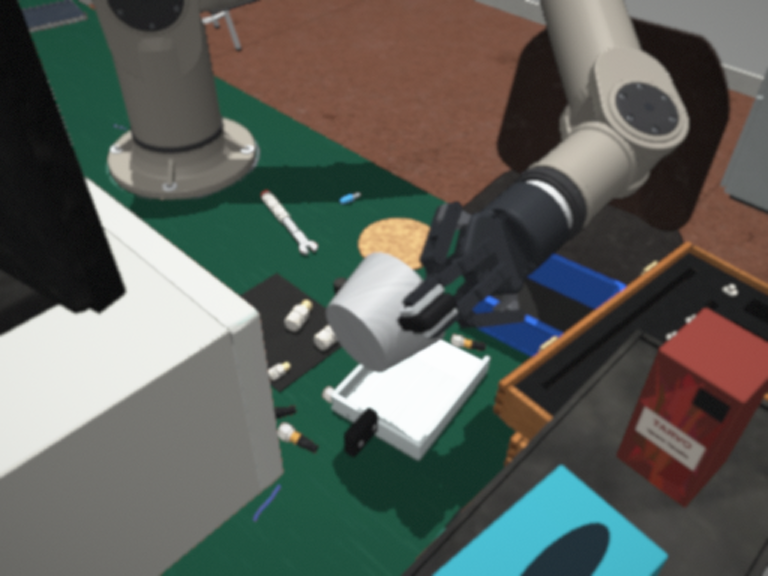

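Run:
```python
from pour import *
c=C('side')
p,Rm=pose(); g=p-.0187*Rm[:,0]; m=-Rm[:,0]; r=Rm[:,2]
cc=g-.075*r-.006*m; print('cup centre',cc.round(3))
im=c.im.copy()
u=np.cross(m,r)
for a in np.linspace(0,2*np.pi,40):
    for rad,h in((.054,.032),(.040,-.032)):
        x=c.proj(cc+m*h+rad*(np.cos(a)*r+np.sin(a)*u)).round().astype(int); cv2.circle(im,tuple(int(i) for i in x),0,(255,0,0),-1)
up=np.array([0,0,1])-m*m[2]; up/=np.linalg.norm(up); low=cc+.032*m-.054*up; print('low',low.round(3))
for dx in(-.075,.075):
  for dy in(-.058,.058):
    t=np.array([-.13,.991,0]);s=np.array([-.991,-.13,0]); x=c.proj(np.array([.6,-.099,.024])+t*dx+s*dy).round().astype(int); cv2.circle(im,tuple(int(i) for i in x),1,(255,0,255),-1)
save(im,'d3o',3,(200,150,340,310))
```

```text
cup centre [ 0.605 -0.164  0.17 ]
low [ 0.605 -0.126  0.121]
```

View pics/d3o.png

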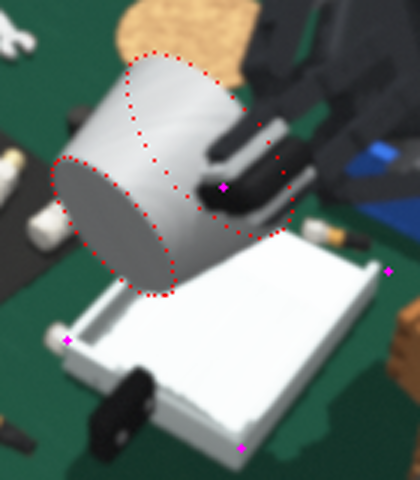

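>>> step_arm(plan=[[-0.06, 0.04, -0.036, 0.001, -0.003, -0.002], [-0.038, 0.019, -0.036, 0.002, -0.002, -0.002], [-0.039, 0.019, -0.037, 0.002, -0.002, -0.002], [-0.041, 0.018, -0.037, 0.002, -0.002, -0.002], [-0.042, 0.018, -0.038, 0.002, -0.002, -0.002], [-0.044, 0.018, -0.039, 0.002, -0.002, -0.002], [-0.046, 0.017, -0.039, 0.002, -0.002, -0.002], [-0.047, 0.017, -0.04, 0.002, -0.002, -0.002]])

```text
t: 12.15
eef_pos: [0.6573, -0.1684, 0.2049]
tool_rot: [-0.654, 0.273, -0.258, 0.656]
contact_force: [-0.3, -1.1, -1.9]
gripper_width: 0.178
```

Run:
```python
from pour import *
st()
p,Rm=pose();print('tilt',np.degrees(np.arccos(Rm[2,0]*-1)))
L=np.array([.605,-.125,.096])
seq(90,L,None,[(91+.7*k,45.6+.5*k,L) for k in range(1,9)])
cam('side');c=C('side');save(c.im,'d4',3,(200,150,360,310))
```

```text
t 12.15 p [ 0.6573 -0.1684  0.2049] 
R [[0.005, 0.718, 0.696], [-1.0, -0.01, 0.018], [0.02, -0.696, 0.718]] 
q [-1.035  1.511  1.251  1.735  0.29   0.928  0.343] F [-0.3 -1.1 -1.9] w 0.178
tilt 91.1447780689769
[[-0.047,-0.013,0.003,0.001,-0.001,-0.002],[-0.033,-0.026,0.01,0.001,-0.001,-0.001],[-0.033,-0.026,0.01,0.001,-0.001,-0.001],[-0.033,-0.026,0.01,0.001,-0.001,-0.001],[-0.034,-0.025,0.01,0.001,-0.001,-0.001],[-0.034,-0.025,0.01,0.001,-0.001,-0.001],[-0.034,-0.025,0.01,0.001,-0.001,-0.001],[-0.034,-0.025,0.01,0.001,-0.001,-0.001]]
err 5.703144059343939e-14 1.9701265919142447e-11 [-1.08  1.62  1.24  1.69  0.26  1.02  0.25] elb [0.26 0.47 0.32] degs/row 0.8818163074019442
```

View pics/d4.png

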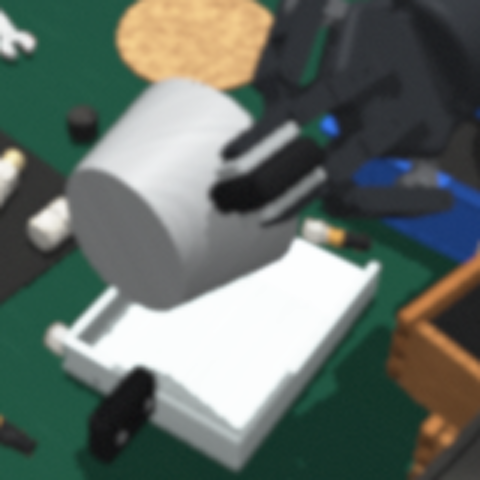

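>>> step_arm(plan=[[-0.047, -0.013, 0.003, 0.0014, -0.0014, -0.0016], [-0.033, -0.026, 0.01, 0.0014, -0.0014, -0.0014], [-0.033, -0.026, 0.01, 0.0014, -0.0014, -0.0014], [-0.033, -0.026, 0.01, 0.0014, -0.0014, -0.0014], [-0.034, -0.025, 0.01, 0.0014, -0.0014, -0.0014], [-0.034, -0.025, 0.01, 0.0014, -0.0014, -0.0014], [-0.034, -0.025, 0.01, 0.0014, -0.0014, -0.0014], [-0.034, -0.025, 0.01, 0.0014, -0.0014, -0.0014]])

```text
t: 13.2
eef_pos: [0.6536, -0.1567, 0.2116]
tool_rot: [-0.648, 0.281, -0.202, 0.678]
contact_force: [-0.2, 0.6, -2.1]
gripper_width: 0.175
```

Run:
```python
from pour import *
st()
p,Rm=pose();print('tilt',np.degrees(np.arccos(Rm[2,0]*-1)))
L=np.array([.605,-.125,.096])
seq(90,L,None,[(96.6+.7*k,49.6+.5*k,L) for k in range(1,9)])
cam('side');c=C('side');save(c.im,'d5',3,(200,150,360,310))
cam('wrist');c=C('wrist');save(c.im,'w5',1)
```

```text
t 13.2 p [ 0.6536 -0.1567  0.2116] 
R [[-0.001, 0.765, 0.644], [-0.993, -0.078, 0.091], [0.12, -0.639, 0.76]] 
q [-1.058  1.595  1.281  1.723  0.287  0.97   0.263] F [-0.2  0.6 -2.1] w 0.175
tilt 96.86595760192819
[[-0.035,-0.023,0.008,0.0,-0.001,-0.001],[-0.034,-0.025,0.01,0.001,-0.001,-0.001],[-0.034,-0.025,0.01,0.001,-0.002,-0.001],[-0.035,-0.025,0.01,0.001,-0.002,-0.001],[-0.035,-0.025,0.01,0.001,-0.002,-0.001],[-0.035,-0.025,0.011,0.001,-0.002,-0.001],[-0.035,-0.025,0.011,0.001,-0.002,-0.001],[-0.035,-0.024,0.011,0.001,-0.002,-0.001]]
err 5.782508989335693e-14 1.9691454903131452e-11 [-1.1   1.7   1.27  1.68  0.26  1.06  0.17] elb [0.25 0.48 0.27] degs/row 0.8818163074019442
```

View pics/d5.png

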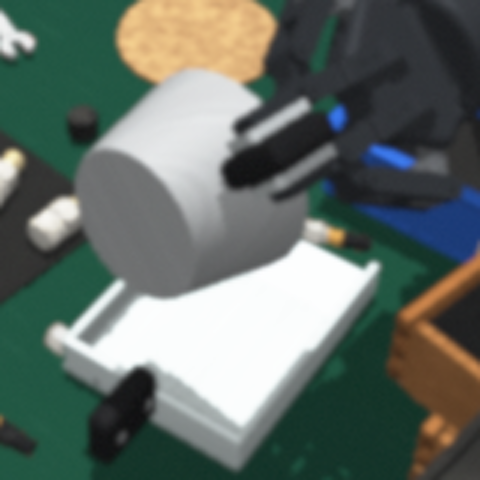

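View pics/w5.png

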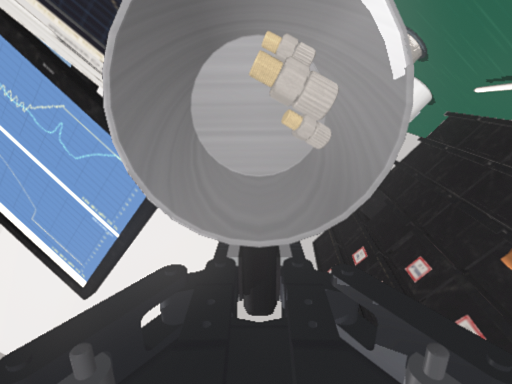

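>>> step_arm(plan=[[-0.035, -0.023, 0.008, 0.0005, -0.0015, -0.001], [-0.034, -0.025, 0.01, 0.0013, -0.0015, -0.0014], [-0.034, -0.025, 0.01, 0.0013, -0.0015, -0.0014], [-0.035, -0.025, 0.01, 0.0013, -0.0015, -0.0014]])

```text
t: 13.8
eef_pos: [0.6515, -0.1507, 0.2145]
tool_rot: [-0.645, 0.288, -0.176, 0.686]
contact_force: [0.1, 0.2, -1.5]
gripper_width: 0.177
```

Run:
```python
from pour import *
st()
p,Rm=pose();print('tilt',np.degrees(np.arccos(Rm[2,0]*-1)))
cam('wrist');c=C('wrist');save(c.im,'w6',1)
```

```text
t 13.8 p [ 0.6515 -0.1507  0.2145] 
R [[-0.002, 0.783, 0.622], [-0.986, -0.107, 0.131], [0.169, -0.613, 0.772]] 
q [-1.068  1.636  1.294  1.719  0.288  0.99   0.228] F [ 0.1  0.2 -1.5] w 0.177
tilt 99.72660082855106
```

View pics/w6.png

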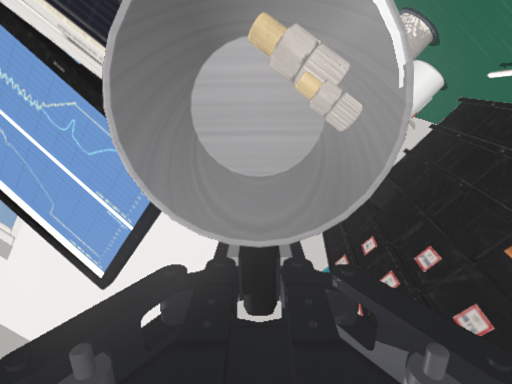

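>>> step_arm(plan=[[0, 0, 0, 0, 0, 0], [0, 0, 0, 0, 0, 0], [0, 0, 0, 0, 0, 0], [0, 0, 0, 0, 0, 0]])

```text
t: 14.35
eef_pos: [0.6515, -0.1508, 0.2146]
tool_rot: [-0.645, 0.288, -0.176, 0.686]
contact_force: [-0.4, -0.3, -1.8]
gripper_width: 0.176
```

Run:
```python
from pour import *
st()
p,Rm=pose();print('tilt',np.degrees(np.arccos(Rm[2,0]*-1)))
L=np.array([.605,-.125,.096])
seq(90,L,None,[(100+.7*k,52+.5*k,L) for k in range(1,9)])
cam('wrist');c=C('wrist');save(c.im,'w7',1)
cam('side');c=C('side');save(c.im,'d7',3,(200,150,360,310))
```

```text
t 14.35 p [ 0.6515 -0.1508  0.2146] 
R [[-0.002, 0.783, 0.623], [-0.986, -0.106, 0.13], [0.168, -0.613, 0.772]] 
q [-1.068  1.635  1.294  1.719  0.288  0.989  0.229] F [-0.4 -0.3 -1.8] w 0.176
tilt 99.66907840004032
[[-0.068,-0.043,0.02,0.003,-0.002,-0.001],[-0.035,-0.025,0.011,0.001,-0.002,-0.001],[-0.035,-0.024,0.011,0.001,-0.002,-0.001],[-0.035,-0.024,0.011,0.001,-0.002,-0.001],[-0.035,-0.024,0.011,0.001,-0.002,-0.001],[-0.035,-0.024,0.011,0.001,-0.002,-0.001],[-0.035,-0.024,0.011,0.001,-0.002,-0.001],[-0.036,-0.024,0.011,0.001,-0.002,-0.001]]
err 5.808857390427916e-14 1.973063180379564e-11 [-1.11  1.75  1.28  1.67  0.26  1.09  0.13] elb [0.24 0.48 0.24] degs/row 1.346996659238619
```

View pics/w7.png

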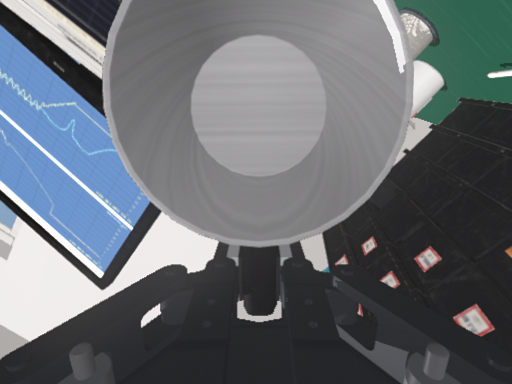

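View pics/d7.png

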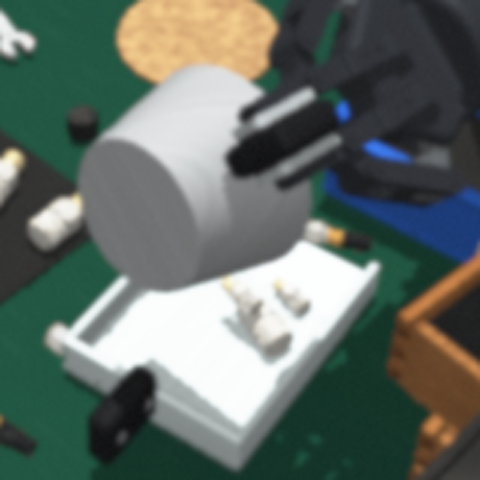

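Run:
```python
from pour import *
L=np.array([.605,-.125,.096])
st_=[(100-5*k,52-2.6*k,L+[0,0,.009*k]) for k in range(1,17)]
seq(90,L,None,st_)
```

```text
[[0.242,-0.006,0.1,-0.006,0.01,0.009],[0.252,0.009,0.086,-0.007,0.01,0.009],[0.227,0.005,0.084,-0.007,0.01,0.01],[0.202,0.001,0.08,-0.007,0.009,0.01],[0.177,-0.001,0.074,-0.007,0.009,0.011],[0.152,-0.001,0.068,-0.007,0.008,0.011],[0.127,0.001,0.06,-0.007,0.008,0.011],[0.103,0.004,0.052,-0.007,0.007,0.012]]
[[0.079,0.009,0.044,-0.007,0.007,0.012],[0.056,0.016,0.036,-0.007,0.006,0.012],[0.034,0.025,0.027,-0.007,0.006,0.013],[0.012,0.035,0.02,-0.007,0.005,0.013],[-0.008,0.048,0.012,-0.007,0.005,0.013],[-0.027,0.062,0.006,-0.007,0.004,0.013],[-0.045,0.077,0.0,-0.007,0.003,0.013],[-0.061,0.094,-0.004,-0.007,0.003,0.014]]
err 5.6128260794765466e-12 1.998700579937833e-09 [-0.41  0.6   0.67  1.6  -0.01  1.    1.55] elb [0.28 0.1  0.77] degs/row 5.737455882183322
```

>>> step_arm(plan=[[0.24, 0, 0.1, -0.006, 0.01, 0.009], [0.25, 0.01, 0.086, -0.007, 0.01, 0.009], [0.23, 0, 0.084, -0.007, 0.01, 0.01], [0.2, 0, 0.08, -0.007, 0.009, 0.01], [0.18, 0, 0.074, -0.007, 0.009, 0.011], [0.15, 0, 0.068, -0.007, 0.008, 0.011], [0.13, 0, 0.06, -0.007, 0.008, 0.011], [0.1, 0, 0.05, -0.007, 0.007, 0.012]])

```text
t: 15.45
eef_pos: [0.6686, -0.2104, 0.2262]
tool_rot: [0.689, -0.176, 0.491, -0.504]
contact_force: [-1.1, 0.2, -1.2]
gripper_width: 0.176
```

Run:
```python
from pour import *
st()
L=np.array([.605,-.125,.096])
st_=[(100-5*k,52-2.6*k,L+[0,0,.009*k]) for k in range(9,17)]
seq(90,L,None,st_)
cam('side');c=C('side');save(c.im,'d8',3,(200,150,360,310))
```

```text
t 15.45 p [ 0.6686 -0.2104  0.2262] 
R [[0.01, 0.521, 0.853], [-0.866, 0.431, -0.253], [-0.5, -0.736, 0.456]] 
q [-0.869  0.989  1.105  1.741  0.275  0.844  0.812] F [-1.1  0.2 -1.2] w 0.176
[[0.075,0.021,0.051,-0.008,0.008,0.011],[0.056,0.016,0.036,-0.007,0.006,0.012],[0.034,0.025,0.027,-0.007,0.006,0.013],[0.012,0.035,0.02,-0.007,0.005,0.013],[-0.008,0.048,0.012,-0.007,0.005,0.013],[-0.027,0.062,0.006,-0.007,0.004,0.013],[-0.045,0.077,0.0,-0.007,0.003,0.013],[-0.061,0.094,-0.004,-0.007,0.003,0.014]]
err 5.608613398748224e-12 1.9985964475445687e-09 [-0.41  0.6   0.66  1.6  -0.01  1.    1.55] elb [0.28 0.1  0.77] degs/row 5.737455882183322
```

View pics/d8.png

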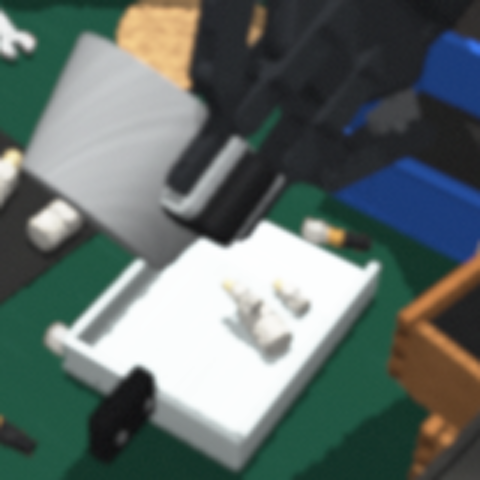

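>>> step_arm(plan=[[0.075, 0.02, 0.05, -0.008, 0.008, 0.011], [0.056, 0.016, 0.036, -0.007, 0.006, 0.012], [0.034, 0.025, 0.027, -0.007, 0.006, 0.013], [0.012, 0.035, 0.02, -0.007, 0.005, 0.013], [-0.008, 0.048, 0.012, -0.007, 0.005, 0.013], [-0.027, 0.062, 0.006, -0.007, 0.004, 0.013], [-0.045, 0.077, 0, -0.007, 0.003, 0.013], [-0.06, 0.094, 0, -0.007, 0.003, 0.014]])

```text
t: 16.5
eef_pos: [0.6783, -0.2036, 0.22]
tool_rot: [0.706, -0.059, 0.68, -0.189]
contact_force: [1.1, -0.4, -2.2]
gripper_width: 0.175
```

Run:
```python
from pour import *
st()
from kin import fit
b=fit(False);print(b[0],b[2].round(4))
rows([.4823,.0919,.20],down(98.8),24)
cam('side');c=C('side');save(c.im,'d9',4,(220,200,340,310))
cam('scene');c=C('scene');save(c.im,'s9',3,(150,130,340,270))
```

```text
t 16.5 p [ 0.6783 -0.2036  0.22  ] 
R [[0.003, 0.186, 0.982], [-0.348, 0.921, -0.174], [-0.938, -0.341, 0.067]] 
q [-3.970e-01  5.960e-01  6.590e-01  1.597e+00 -1.000e-03  9.900e-01
  1.547e+00] F [ 1.1 -0.4 -2.2] w 0.175
3.4899497065053394e-07 [ 2.8710e-01 -0.0000e+00  0.0000e+00 -0.0000e+00 -0.0000e+00  5.4170e-01
  4.7250e-01  3.2700e-01 -3.0500e-02 -3.1400e-02 -4.0000e-04 -3.1416e+00
 -0.0000e+00]
[[-0.088,0.253,-0.255,-0.002,0.0,0.002],[-0.084,0.257,-0.252,-0.002,0.0,0.002],[-0.08,0.262,-0.248,-0.002,0.0,0.002],[-0.076,0.267,-0.245,-0.002,0.0,0.002],[-0.072,0.271,-0.241,-0.002,0.0,0.002],[-0.068,0.276,-0.237,-0.002,0.0,0.002],[-0.064,0.28,-0.233,-0.002,0.0,0.002],[-0.059,0.284,-0.229,-0.002,0.0,0.002]]
[[-0.055,0.288,-0.225,-0.002,0.0,0.002],[-0.051,0.292,-0.221,-0.002,0.0,0.002],[-0.046,0.296,-0.217,-0.002,0.0,0.002],[-0.042,0.3,-0.213,-0.002,0.0,0.002],[-0.037,0.303,-0.209,-0.002,0.0,0.002],[-0.033,0.307,-0.204,-0.002,0.0,0.002],[-0.028,0.31,-0.2,-0.002,0.0,0.002],[-0.023,0.313,-0.196,-0.002,0.0,0.002]]
[[-0.019,0.316,-0.191,-0.002,0.0,0.002],[-0.014,0.319,-0.187,-0.002,0.0,0.002],[-0.009,0.322,-0.182,-0.002,0.0,0.002],[-0.004,0.324,-0.178,-0.002,0.0,0.002],[0.001,0.327,-0.173,-0.002,0.0,0.002],[0.006,0.329,-0.169,-0.002,0.0,0.002],[0.011,0.331,-0.164,-0.002,0.0,0.002],[0.016,0.333,-0.159,-0.002,0.0,0.002]]
```

View pics/d9.png

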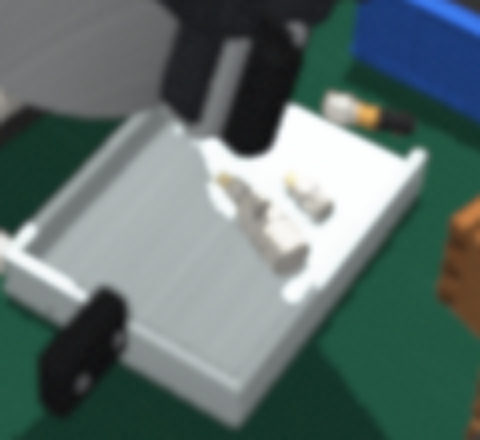

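View pics/s9.png

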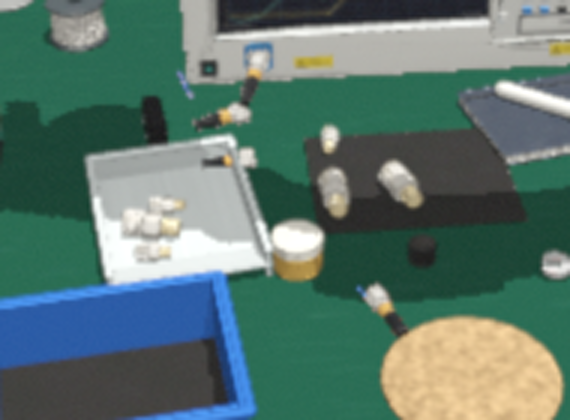

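>>> step_arm(plan=[[-0.088, 0.253, -0.255, -0.002, 0, 0.003], [-0.084, 0.257, -0.252, -0.002, 0, 0.003], [-0.08, 0.262, -0.248, -0.002, 0, 0.003], [-0.076, 0.267, -0.245, -0.002, 0, 0.003], [-0.072, 0.271, -0.241, -0.002, 0, 0.003], [-0.068, 0.276, -0.237, -0.002, 0, 0.003], [-0.064, 0.28, -0.233, -0.002, 0, 0.003], [-0.06, 0.284, -0.229, -0.002, 0, 0.003]])

```text
t: 17.6
eef_pos: [0.6141, -0.1039, 0.215]
tool_rot: [0.715, -0.043, 0.69, -0.101]
contact_force: [-0.7, 0.3, -1.6]
gripper_width: 0.178
```

Run:
```python
from pour import *
st()
rows([.4823,.0919,.14],down(98.8),10)
```

```text
t 17.6 p [ 0.6141 -0.1039  0.215 ] 
R [[0.026, 0.084, 0.996], [-0.205, 0.976, -0.077], [-0.979, -0.202, 0.043]] 
q [-0.485  0.435  0.592  1.781 -0.041  0.954  1.57 ] F [-0.7  0.3 -1.6] w 0.178
[[0.075,0.488,-0.374,-0.004,0.0,0.003],[0.086,0.495,-0.362,-0.004,0.0,0.003],[0.097,0.501,-0.35,-0.004,0.0,0.003],[0.108,0.507,-0.338,-0.004,0.0,0.003],[0.119,0.512,-0.326,-0.004,0.0,0.003],[0.13,0.517,-0.314,-0.004,0.0,0.003],[0.142,0.522,-0.302,-0.004,0.0,0.003],[0.153,0.526,-0.289,-0.004,0.0,0.003]]
[[0.164,0.529,-0.276,-0.004,0.0,0.003],[0.176,0.532,-0.263,-0.004,0.0,0.003]]
```

>>> step_arm(plan=[[0.075, 0.488, -0.374, -0.004, 0, 0.0033], [0.086, 0.495, -0.362, -0.004, 0, 0.0033], [0.097, 0.5, -0.35, -0.004, 0, 0.0033], [0.108, 0.507, -0.338, -0.004, 0, 0.0033], [0.119, 0.512, -0.326, -0.004, 0, 0.0033], [0.13, 0.517, -0.314, -0.004, 0, 0.0033], [0.142, 0.522, -0.302, -0.004, 0, 0.0033], [0.1, 0.3, -0.2, -0.004, 0, 0.0033]])

```text
t: 18.6
eef_pos: [0.5119, 0.0443, 0.1562]
tool_rot: [0.713, -0.058, 0.698, 0.029]
contact_force: [-0.6, 0.4, -1.8]
gripper_width: 0.179
```

>>> step_arm(plan=[[0, 0, 0, 0, 0, 0], [0, 0, 0, 0, 0, 0]])

```text
t: 18.85
eef_pos: [0.5136, 0.0421, 0.1571]
tool_rot: [0.713, -0.058, 0.698, 0.027]
contact_force: [-0.7, 0.3, -2.4]
gripper_width: 0.177
```

Run:
```python
from pour import *
st()
rows([.4823,.0919,.07],down(98.8),6)
```

```text
t 18.85 p [0.5136 0.0421 0.1571] 
R [[0.024, -0.119, 0.993], [-0.042, 0.992, 0.12], [-0.999, -0.045, 0.019]] 
q [-0.606  0.315  0.45   2.046 -0.125  0.798  1.602] F [-0.7  0.3 -2.4] w 0.177
[[0.351,0.237,-0.112,-0.001,0.0,0.001],[0.353,0.235,-0.109,-0.001,0.0,0.001],[0.355,0.233,-0.107,-0.001,0.0,0.001],[0.357,0.231,-0.104,-0.001,0.0,0.001],[0.359,0.229,-0.102,-0.001,0.0,0.001],[0.361,0.227,-0.1,-0.001,0.0,0.001]]
```

>>> step_arm(plan=[[0.35, 0.237, -0.112, -0.001, 0.0005, 0.0012], [0.35, 0.235, -0.11, -0.001, 0.0005, 0.0012], [0.355, 0.233, -0.107, -0.001, 0.0005, 0.0012], [0.357, 0.231, -0.104, -0.001, 0.0005, 0.0012], [0.36, 0.229, -0.102, -0.001, 0.0005, 0.0012], [0.36, 0.227, -0.1, -0.001, 0.0005, 0.0012], [0, 0, 0, 0, 0, 0], [0, 0, 0, 0, 0, 0]])

```text
t: 19.85
eef_pos: [0.4818, 0.0922, 0.0701]
tool_rot: [0.705, -0.056, 0.705, 0.056]
contact_force: [2.1, -0.3, -1.0]
gripper_width: 0.177
```

Run:
```python
from pour import *
st()
rows([.4823,.0919,.0255],down(98.8),6)
```

```text
t 19.85 p [0.4818 0.0922 0.0701] 
R [[-0.001, -0.157, 0.988], [0.0, 0.988, 0.157], [-1.0, 0.001, -0.001]] 
q [-0.597  0.429  0.344  2.139 -0.248  0.611  1.652] F [ 2.1 -0.3 -1. ] w 0.177
[[0.186,-0.002,0.002,0.0,-0.0,-0.0],[0.186,-0.002,0.002,0.0,-0.0,-0.0],[0.186,-0.002,0.002,0.0,-0.0,-0.0],[0.186,-0.002,0.002,0.0,-0.0,-0.0],[0.186,-0.002,0.002,0.0,-0.0,-0.0],[0.186,-0.002,0.002,0.0,-0.0,-0.0]]
```

>>> step_arm(plan=[[0.25, 0, 0, 0, 0, 0], [0.25, 0, 0, 0, 0, 0], [0.25, 0, 0, 0, 0, 0], [0.2, 0, 0, 0, 0, 0], [0.15, 0, 0, 0, 0, 0], [0.05, 0, 0, 0, 0, 0], [0.02, 0, 0, 0, 0, 0], [0, 0, 0, 0, 0, 0]])

```text
t: 20.85
eef_pos: [0.4814, 0.0925, 0.0233]
tool_rot: [0.704, -0.056, 0.705, 0.056]
contact_force: [-0.3, -0.8, -1.3]
gripper_width: 0.179
```

Run:
```python
from pour import *
st();cam('side');c=C('side');save(c.im,'d10',4,(220,110,340,210))
```

```text
t 20.85 p [0.4814 0.0925 0.0233] 
R [[-0.001, -0.158, 0.987], [0.001, 0.987, 0.158], [-1.0, 0.001, -0.001]] 
q [-0.554  0.515  0.294  2.156 -0.299  0.509  1.696] F [-0.3 -0.8 -1.3] w 0.179
```

View pics/d10.png

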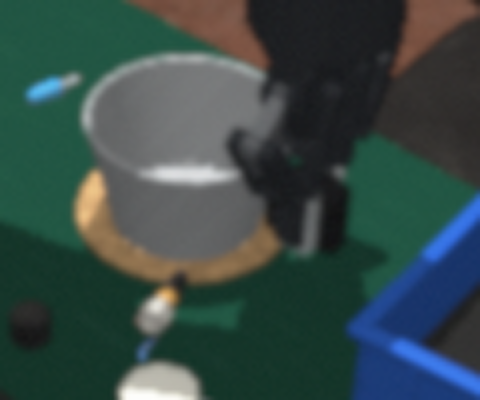

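>>> step_arm(plan=[[0.03, 0, 0, 0, 0, 0], [0, 0, 0, 0, 0, 0]])

```text
t: 21.15
eef_pos: [0.4818, 0.0926, 0.0229]
tool_rot: [0.705, -0.055, 0.705, 0.056]
contact_force: [-1.3, -0.7, 12.0]
gripper_width: 0.177
```

>>> step_arm(plan=[[0, 0, 0, 0, 0, 0], [0, 0, 0, 0, 0, 0], [0, 0, 0, 0, 0, 0], [0, 0, 0, 0, 0, 0]], fingers=-0.1)

```text
t: 21.65
eef_pos: [0.4813, 0.0925, 0.0218]
tool_rot: [0.704, -0.056, 0.705, 0.056]
contact_force: [0.6, -1.0, 0.2]
gripper_width: 0.545
```

Run:
```python
from pour import *
st()
```

```text
t 21.65 p [0.4813 0.0925 0.0218] 
R [[-0.002, -0.158, 0.987], [0.0, 0.987, 0.158], [-1.0, 0.001, -0.002]] 
q [-0.552  0.518  0.292  2.156 -0.3    0.507  1.697] F [ 0.6 -1.   0.2] w 0.545
```

>>> step_arm(plan=[[-0.4, 0, 0, 0, 0, 0], [-0.7, 0, 0, 0, 0, 0], [-0.8, 0, 0, 0, 0, 0], [-0.8, 0, 0, 0, 0, 0], [-0.8, 0, 0, 0, 0, 0], [-0.5, -0.3, 0, 0, 0, 0], [-0.3, -0.6, 0.1, 0, 0, 0], [0, -0.8, 0.2, 0, 0, 0]], fingers=-1)

```text
t: 22.65
eef_pos: [0.5048, 0.0271, 0.196]
tool_rot: [0.705, -0.056, 0.704, 0.057]
contact_force: [1.3, 0.0, -0.1]
gripper_width: 1.004
```

Run:
```python
from pour import *
st()
rows([.51,-.11,.21],down(82),6)
```

```text
t 22.65 p [0.5048 0.0271 0.196 ] 
R [[0.001, -0.159, 0.987], [0.002, 0.987, 0.159], [-1.0, 0.002, 0.002]] 
q [-0.569  0.251  0.464  2.018 -0.145  0.902  1.703] F [ 1.3  0.  -0.1] w 1.004
[[-0.06,-0.567,-0.07,0.008,0.0,-0.0],[-0.059,-0.57,-0.041,0.008,0.0,-0.0],[-0.059,-0.571,-0.013,0.008,0.0,-0.0],[-0.059,-0.571,0.016,0.008,0.0,-0.0],[-0.059,-0.57,0.044,0.008,0.0,-0.0],[-0.059,-0.567,0.073,0.008,0.0,-0.0]]
```

>>> step_arm(plan=[[-0.06, -0.57, -0.07, 0.008, 0, 0], [-0.06, -0.57, -0.04, 0.008, 0, 0], [-0.06, -0.57, -0.01, 0.008, 0, 0], [-0.06, -0.57, 0.01, 0.008, 0, 0], [-0.06, -0.57, 0.04, 0.008, 0, 0], [-0.06, -0.5, 0.07, 0.008, 0, 0], [0, 0, 0, 0, 0, 0], [0, 0, 0, 0, 0, 0]])

```text
t: 23.65
eef_pos: [0.5089, -0.1066, 0.2079]
tool_rot: [0.705, 0.05, 0.706, -0.05]
contact_force: [-0.3, 0.4, 0.2]
gripper_width: 1.001
```

Run:
```python
from pour import *
st(); cam('wrist');c=C('wrist');save(c.im,'w11',1.5)
```

```text
t 23.65 p [ 0.5089 -0.1066  0.2079] 
R [[-0.002, 0.142, 0.99], [0.001, 0.99, -0.142], [-1.0, 0.001, -0.002]] 
q [-0.398  0.276  0.584  1.977 -0.187  0.943  1.708] F [-0.3  0.4  0.2] w 1.001
```

View pics/w11.png

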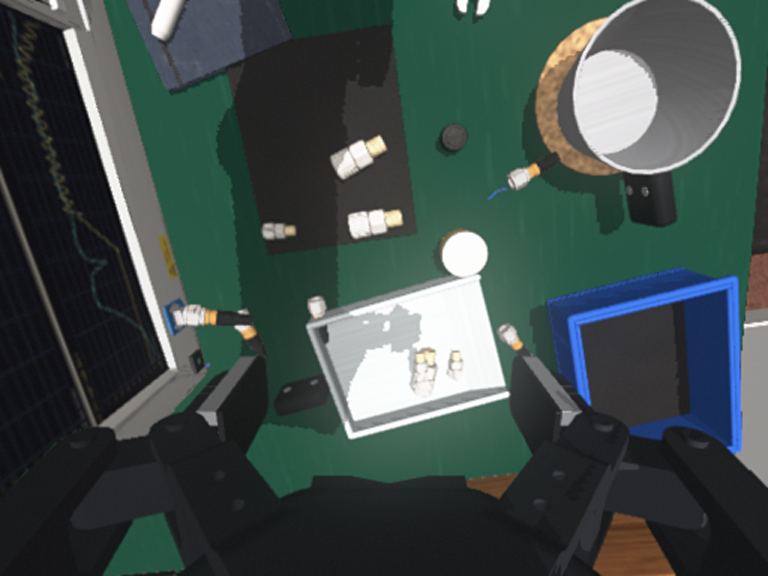

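```bash
cat > adp.py <<'E'
from h import *
def pt(c,u,v,z,s=1.5): return c.atz(u/s,v/s,z).round(4)
E
python3 - <<'E'
from adp import *
c=C('wrist')
save(c.im,'w11c',5,(160,80,290,165))
for n,a,z in [('trayBL',(308,322),.024),('trayBR',(352,437),.024),('lipR',(508,395),.024),('lipL',(480,278),.024)]: print(n,pt(c,*a,z))
for n,a in [('hand0',(275,398)),('hand1',(328,385))]: print(n,pt(c,*a,.048))
print(pt(c,465,253,.028),'jar')
print('cup rim c',pt(c,655,85,.067), 'pad')
E
```

```text
trayBL [ 0.5494 -0.1813  0.024 ]
trayBR [ 0.666  -0.1631  0.024 ]
lipR [ 0.6433 -0.0175  0.024 ]
lipL [ 0.5319 -0.0337  0.024 ]
hand0 [ 0.6034 -0.2155  0.048 ]
hand1 [ 0.5978 -0.1696  0.048 ]
[ 0.5085 -0.0446  0.028 ] jar
cup rim c [0.409  0.0799 0.067 ] pad
```

View pics/w11c.png

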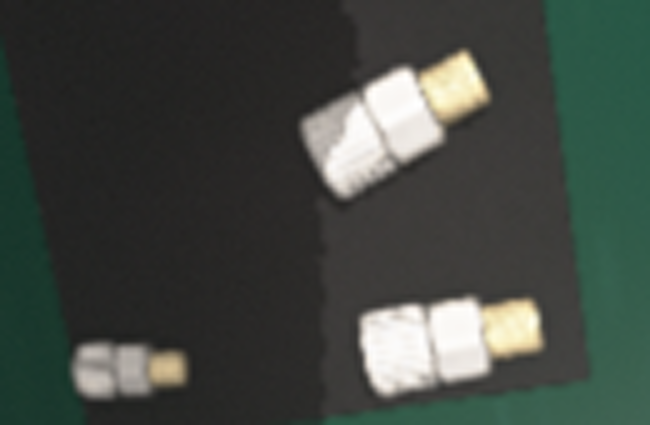

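Run:
```python
from adp import *
c=C('wrist')
def f(x,y,z): return c.atz(160+x/5,80+y/5,z)
for n,a,b,g,z in [('A',(320,160),(478,85),(385,133),.0135),('B',(375,350),(540,328),(440,342),.0135),('S',(80,372),(185,367),(122,370),.0095)]:
    p,q,m=f(*a,z),f(*b,z),f(*g,z); d=q-p; print(n,'len',np.hypot(*d[:2]).round(4),'mid',((p+q)/2).round(4),'grasp',m.round(4),'axis yaw',np.degrees(np.arctan2(d[1],d[0])).round(1))
```

```text
A len 0.0412 mid [ 0.4234 -0.1172  0.0135] grasp [ 0.4252 -0.1207  0.0135] axis yaw 106.0
B len 0.0409 mid [ 0.4754 -0.111   0.0135] grasp [ 0.4755 -0.1153  0.0135] axis yaw 89.3
S len 0.0264 mid [ 0.4717 -0.1927  0.0095] grasp [ 0.4714 -0.1953  0.0095] axis yaw 84.4
```

Run:
```python
from mv import *
from adp import pt
c=C('wrist')
for n,a in [('L',(426,372)),('s1',(430,355)),('s2',(456,364))]: print(n,pt(c,*a,.014))
save(c.im,'w11d',6,(200,180,345,295))
st(); rows([.4755,-.1153,.08],down(-.7),9)
```

```text
L [ 0.6152 -0.0874  0.014 ]
s1 [ 0.5991 -0.0819  0.014 ]
s2 [ 0.6112 -0.0597  0.014 ]
t 23.7 p [ 0.5089 -0.1063  0.2079] 
R [[-0.002, 0.141, 0.99], [0.001, 0.99, -0.141], [-1.0, 0.001, -0.002]] 
q [-0.399  0.275  0.583  1.977 -0.187  0.943  1.708] F [0.4 0.4 0.3] w 1.0
[[0.355,-0.038,-0.088,0.025,-0.0,0.0],[0.355,-0.052,-0.08,0.025,-0.0,0.0],[0.355,-0.064,-0.071,0.025,-0.0,0.0],[0.355,-0.074,-0.06,0.025,-0.0,0.0],[0.355,-0.083,-0.048,0.025,-0.0,0.0],[0.355,-0.09,-0.034,0.025,-0.0,0.0],[0.355,-0.094,-0.019,0.025,-0.0,0.0],[0.355,-0.096,-0.004,0.025,-0.0,0.0]]
[[0.355,-0.095,0.011,0.025,-0.0,0.0]]
```

View pics/w11d.png

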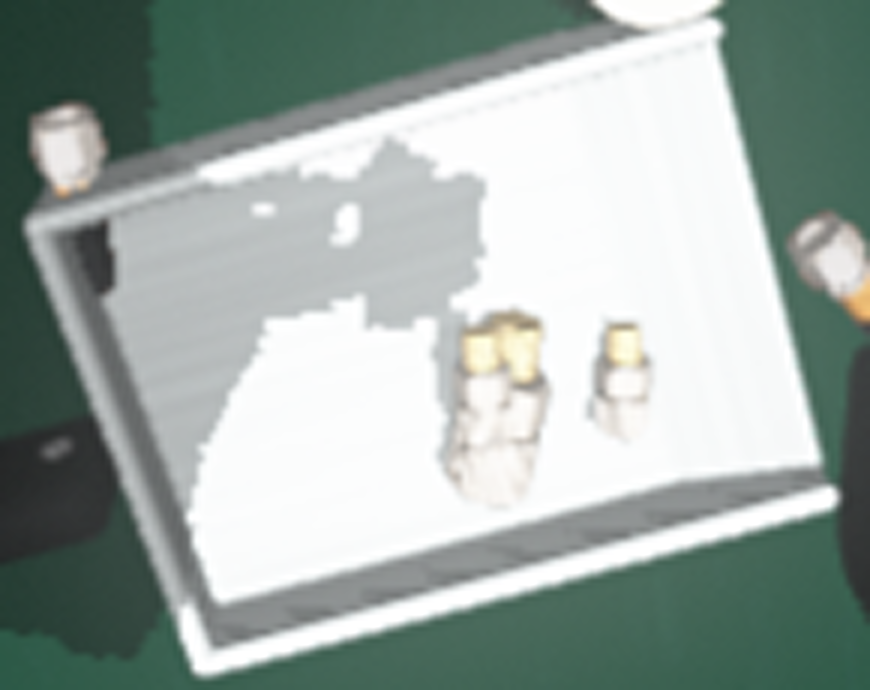

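>>> step_arm(plan=[[0.35, -0.04, -0.09, 0.025, 0, 0], [0.35, -0.05, -0.08, 0.025, 0, 0], [0.35, -0.06, -0.07, 0.025, 0, 0], [0.35, -0.07, -0.06, 0.025, 0, 0], [0.35, -0.08, -0.05, 0.025, 0, 0], [0.35, -0.09, -0.03, 0.025, 0, 0], [0.35, -0.09, -0.02, 0.025, 0, 0], [0.35, -0.1, 0, 0.025, 0, 0]], fingers=0.2)

```text
t: 24.7
eef_pos: [0.4796, -0.1142, 0.0956]
tool_rot: [0.54, 0.456, 0.541, -0.456]
contact_force: [1.1, 0.3, 0.7]
gripper_width: 0.401
```

>>> step_arm(plan=[[0.2, -0.09, 0.01, 0.025, 0, 0], [0, 0, 0, 0, 0, 0], [0, 0, 0, 0, 0, 0]])

```text
t: 25.08
eef_pos: [0.4765, -0.1159, 0.0884]
tool_rot: [0.504, 0.495, 0.505, -0.496]
contact_force: [-0.2, 1.2, -0.3]
gripper_width: 0.4
```

Run:
```python
from mv import *
st(); cam('wrist');c=C('wrist');save(c.im,'w12',1.5)
rows([.4755,-.1153,.03],down(-.7),4)
```

```text
t 25.07 p [ 0.4765 -0.1159  0.0884] 
R [[-0.001, 1.0, 0.018], [0.001, 0.018, -1.0], [-1.0, -0.001, -0.001]] 
q [-0.523  0.501  0.809  2.149 -0.561  0.713  0.683] F [-0.2  1.2 -0.3] w 0.4
[[0.366,-0.007,-0.004,0.001,-0.0,0.0],[0.366,-0.007,-0.004,0.001,-0.0,0.0],[0.366,-0.007,-0.004,0.001,-0.0,0.0],[0.366,-0.007,-0.005,0.001,-0.0,0.0]]
```

View pics/w12.png

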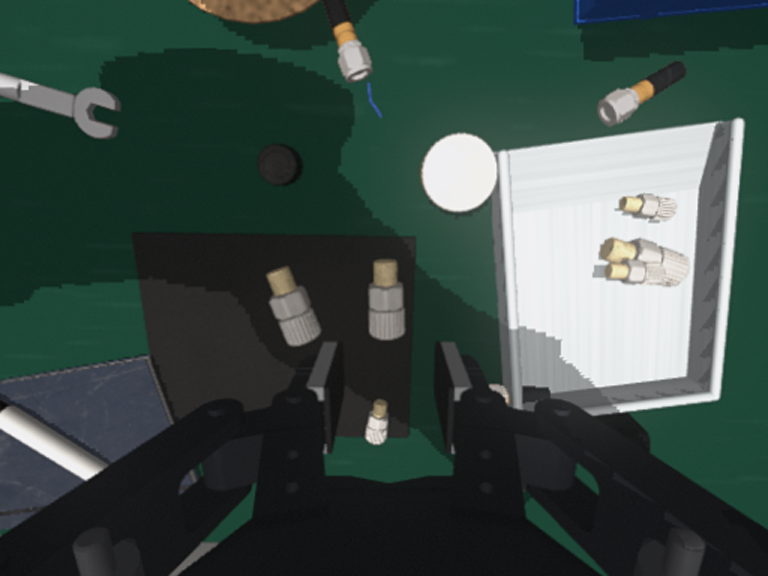

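>>> step_arm(plan=[[0.4, -0.01, 0, 0.001, 0, 0], [0.4, -0.01, 0, 0.001, 0, 0], [0.4, 0, 0, 0, 0, 0], [0.4, 0, 0, 0, 0, 0], [0.3, 0, 0, 0, 0, 0], [0.15, 0, 0, 0, 0, 0], [0, 0, 0, 0, 0, 0], [0, 0, 0, 0, 0, 0]])

```text
t: 26.12
eef_pos: [0.4755, -0.1166, 0.0065]
tool_rot: [0.5, 0.5, 0.501, -0.5]
contact_force: [-0.6, -0.3, -0.5]
gripper_width: 0.395
```

>>> step_arm(plan=[[0, 0, 0, 0, 0, 0], [0, 0, 0, 0, 0, 0], [0, 0, 0, 0, 0, 0], [0, 0, 0, 0, 0, 0], [0, 0, 0, 0, 0, 0]], fingers=1, force=40)

```text
t: 26.75
eef_pos: [0.4756, -0.1164, 0.0067]
tool_rot: [0.5, 0.5, 0.501, -0.5]
contact_force: [-1.3, 1.1, 5.8]
gripper_width: 0.2
```

Run:
```python
from mv import *
st(); cam('wrist');c=C('wrist');save(c.im,'w13',1)
```

```text
t 26.75 p [ 0.4756 -0.1164  0.0067] 
R [[-0.001, 1.0, 0.001], [0.001, 0.001, -1.0], [-1.0, -0.001, -0.001]] 
q [-0.384  0.631  0.636  2.178 -0.729  0.555  0.804] F [-1.3  1.1  5.8] w 0.2
```

View pics/w13.png

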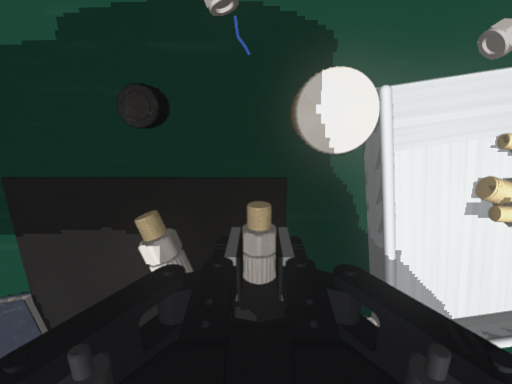

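>>> step_arm(plan=[[-0.3, 0, 0, 0, 0, 0], [-0.5, 0, 0, 0, 0, 0], [-0.5, 0, 0, 0, 0, 0], [-0.5, 0.2, 0, 0, 0, 0], [-0.3, 0.6, 0.1, 0, 0, 0], [0, 0.7, 0.12, 0, 0, 0], [0, 0.7, 0.12, 0, 0, 0], [0, 0.4, 0.12, 0, 0, 0]])

```text
t: 27.8
eef_pos: [0.5807, -0.1346, 0.0907]
tool_rot: [0.5, 0.499, 0.501, -0.5]
contact_force: [-0.5, 0.0, -0.7]
gripper_width: 0.199
```

>>> step_arm(plan=[[0, 0, 0, 0, 0, 0], [0, 0, 0, 0, 0, 0]])

```text
t: 28.05
eef_pos: [0.5782, -0.1346, 0.0901]
tool_rot: [0.499, 0.499, 0.501, -0.5]
contact_force: [-0.4, -0.1, -0.5]
gripper_width: 0.201
```

Run:
```python
from mv import *
st(); cam('wrist');c=C('wrist');save(c.im,'w14',1.5)
rows([.58,-.135,.009],down(8),6)
```

```text
t 28.05 p [ 0.5782 -0.1346  0.0901] 
R [[-0.003, 1.0, 0.001], [0.001, 0.001, -1.0], [-1.0, -0.003, -0.001]] 
q [-0.432  0.645  0.774  1.906 -0.6    0.84   0.661] F [-0.4 -0.1 -0.5] w 0.201
[[0.338,0.008,0.002,-0.004,-0.0,0.0],[0.338,0.008,0.002,-0.004,-0.0,0.0],[0.338,0.008,0.002,-0.004,-0.0,0.0],[0.338,0.008,0.002,-0.004,-0.0,0.0],[0.338,0.008,0.003,-0.004,-0.0,0.0],[0.338,0.007,0.003,-0.004,-0.0,0.0]]
```

View pics/w14.png

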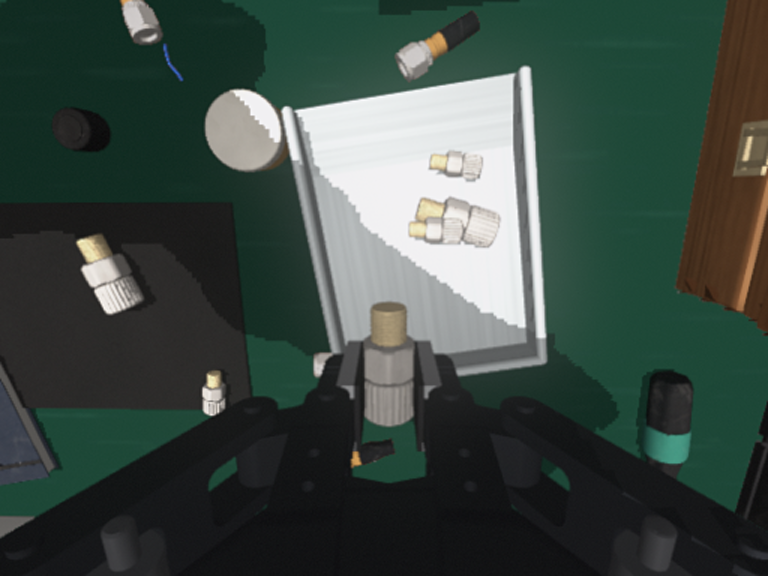

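Run:
```python
from mv import *
c=C('wrist')
for x,y,z in [(.58,-.135,.01),(.58-.027,-.135,.024),(.58+.027,-.135,.01),(.58,-.16,.01),(.58,-.11,.01),(.5494,-.1813,.024),(.666,-.1631,.024)]: print((x,y,z),(c.proj((x,y,z))*1.5).round())
```

```text
(0.58, -0.135, 0.01) [392. 301.]
(0.5529999999999999, -0.135, 0.024) [342. 308.]
(0.607, -0.135, 0.01) [439. 301.]
(0.58, -0.16, 0.01) [392. 342.]
(0.58, -0.11, 0.01) [392. 258.]
(0.5494, -0.1813, 0.024) [338. 386.]
(0.666, -0.1631, 0.024) [546. 357.]
```

>>> step_arm(plan=[[0.33, 0.008, 0, -0.004, 0, 0], [0.33, 0.008, 0, -0.004, 0, 0], [0.33, 0.008, 0, -0.004, 0, 0], [0.33, 0.008, 0, -0.004, 0, 0], [0.33, 0.008, 0, -0.003, 0, 0], [0.3, 0.008, 0, -0.003, 0, 0], [0.05, 0, 0, 0, 0, 0], [0, 0, 0, 0, 0, 0]])

```text
t: 29.1
eef_pos: [0.5811, -0.1347, 0.01]
tool_rot: [0.533, 0.464, 0.534, -0.464]
contact_force: [0.2, 0.4, -0.5]
gripper_width: 0.195
```

Run:
```python
from mv import *
st()
```

```text
t 29.1 p [ 0.5811 -0.1347  0.01  ] 
R [[-0.002, 0.99, 0.139], [0.0, 0.139, -0.99], [-1.0, -0.001, -0.001]] 
q [-0.333  0.741  0.632  1.924 -0.669  0.699  0.845] F [ 0.2  0.4 -0.5] w 0.195
```

Release with a small opening (about 27 mm), then lift.

>>> step_arm(plan=[[0, 0, 0, 0, 0, 0], [0, 0, 0, 0, 0, 0], [0, 0, 0, 0, 0, 0]], fingers=0.36)

```text
t: 29.48
eef_pos: [0.5813, -0.1345, 0.0103]
tool_rot: [0.533, 0.464, 0.534, -0.464]
contact_force: [0.3, 0.9, 0.7]
gripper_width: 0.32
```

>>> step_arm(plan=[[-0.3, 0, 0, 0, 0, 0], [-0.5, 0, 0, 0, 0, 0], [-0.6, 0, 0, 0, 0, 0], [-0.6, 0, 0, 0, 0, 0], [-0.3, -0.3, 0, 0, 0, 0], [0, -0.5, 0, 0, 0, 0], [0, -0.7, 0, 0, 0, 0], [0, -0.7, 0, 0, 0, 0]])

```text
t: 30.48
eef_pos: [0.4922, -0.147, 0.1024]
tool_rot: [0.533, 0.464, 0.534, -0.464]
contact_force: [-0.9, 0.9, 0.3]
gripper_width: 0.321
```

Run:
```python
from mv import *
st()
rows([.4252,-.1207,.09],down(16),4)
```

```text
t 30.48 p [ 0.4922 -0.147   0.1024] 
R [[-0.002, 0.99, 0.139], [0.001, 0.139, -0.99], [-1.0, -0.002, -0.001]] 
q [-0.443  0.501  0.789  2.087 -0.518  0.758  0.813] F [-0.9  0.9  0.3] w 0.321
[[0.078,-0.392,-0.221,-0.006,-0.0,0.0],[0.078,-0.384,-0.235,-0.006,-0.0,0.0],[0.078,-0.375,-0.248,-0.006,-0.0,0.0],[0.078,-0.366,-0.261,-0.006,-0.0,0.0]]
```

>>> step_arm(plan=[[0.08, -0.37, -0.22, -0.006, 0, 0], [0.08, -0.37, -0.23, -0.006, 0, 0], [0.08, -0.37, -0.25, -0.006, 0, 0], [0.08, -0.35, -0.26, -0.006, 0, 0], [0, 0, 0, 0, 0, 0], [0, 0, 0, 0, 0, 0]], fingers=0.2)

```text
t: 31.22
eef_pos: [0.4298, -0.1208, 0.0899]
tool_rot: [0.567, 0.423, 0.567, -0.423]
contact_force: [0.9, -0.4, 0.2]
gripper_width: 0.402
```

Run:
```python
from mv import *
st(); cam('wrist');c=C('wrist');save(c.im,'w15',1.5)
rows([.4252,-.1207,.0065],down(16),6)
```

```text
t 31.23 p [ 0.4298 -0.1208  0.0899] 
R [[-0.0, 0.958, 0.286], [0.001, 0.286, -0.958], [-1.0, -0.0, -0.001]] 
q [-0.491  0.408  0.766  2.244 -0.472  0.651  0.908] F [ 0.9 -0.4  0.2] w 0.402
[[0.347,-0.019,-0.007,0.0,-0.0,0.0],[0.347,-0.019,-0.007,0.0,-0.0,0.0],[0.347,-0.019,-0.006,0.0,-0.0,0.0],[0.347,-0.019,-0.006,0.0,-0.0,0.0],[0.347,-0.019,-0.006,0.0,-0.0,0.0],[0.347,-0.019,-0.006,0.0,-0.0,0.0]]
```

View pics/w15.png

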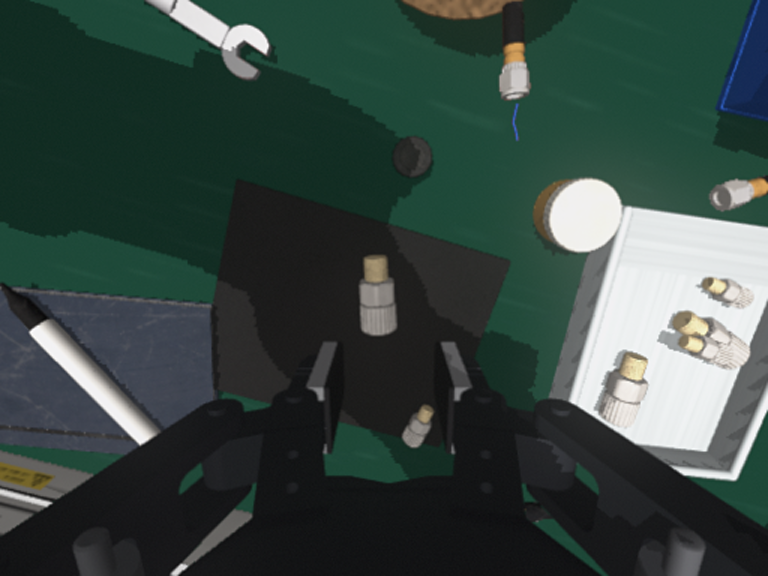

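>>> step_arm(plan=[[0.37, -0.02, -0.007, 0, 0, 0], [0.4, -0.02, -0.007, 0, 0, 0], [0.4, -0.02, -0.006, 0, 0, 0], [0.4, -0.02, -0.006, 0, 0, 0], [0.35, -0.02, -0.006, 0, 0, 0], [0.16, -0.015, -0.006, 0, 0, 0], [0, 0, 0, 0, 0, 0], [0, 0, 0, 0, 0, 0]])

```text
t: 32.28
eef_pos: [0.4246, -0.1206, 0.0064]
tool_rot: [0.567, 0.422, 0.567, -0.423]
contact_force: [-0.2, 0.0, -0.4]
gripper_width: 0.403
```

>>> step_arm(plan=[[0, 0, 0, 0, 0, 0], [0, 0, 0, 0, 0, 0], [0, 0, 0, 0, 0, 0], [0, 0, 0, 0, 0, 0], [0, 0, 0, 0, 0, 0]], fingers=1)

```text
t: 32.9
eef_pos: [0.4247, -0.1204, 0.0067]
tool_rot: [0.567, 0.422, 0.567, -0.422]
contact_force: [-1.2, 0.3, 6.7]
gripper_width: 0.198
```

Run:
```python
from mv import *
st()
p,Rm=pose()
p2=p+[0,0,.095]
rows(p2,Rm,6)
rows([.625,-.14,.10],down(8),10,p2,Rm)
```

```text
t 32.9 p [ 0.4247 -0.1204  0.0067] 
R [[-0.001, 0.958, 0.286], [0.001, 0.286, -0.958], [-1.0, -0.0, -0.001]] 
q [-0.314  0.555  0.555  2.283 -0.669  0.465  1.077] F [-1.2  0.3  6.7] w 0.198
[[-0.396,-0.0,-0.0,0.0,0.0,0.0],[-0.396,-0.0,-0.0,0.0,0.0,0.0],[-0.396,-0.0,-0.0,0.0,0.0,0.0],[-0.396,-0.0,-0.0,0.0,0.0,0.0],[-0.396,-0.0,-0.0,0.0,0.0,0.0],[-0.396,-0.0,-0.0,0.0,0.0,0.0]]
[[0.004,0.466,0.19,0.002,-0.0,0.0],[0.004,0.469,0.183,0.002,-0.0,0.0],[0.004,0.471,0.176,0.002,-0.0,0.0],[0.004,0.474,0.169,0.002,-0.0,0.0],[0.004,0.476,0.162,0.002,-0.0,0.0],[0.004,0.479,0.155,0.002,-0.0,0.0],[0.004,0.481,0.147,0.002,-0.0,0.0],[0.004,0.483,0.14,0.002,-0.0,0.0]]
[[0.004,0.485,0.133,0.002,-0.0,0.0],[0.004,0.487,0.126,0.002,-0.0,0.0]]
```

>>> step_arm(plan=[[-0.3, 0, 0, 0, 0, 0], [-0.6, 0, 0, 0, 0, 0], [-0.6, 0, 0, 0, 0, 0], [-0.6, 0.2, 0.1, 0, 0, 0], [-0.3, 0.5, 0.19, 0.003, 0, 0], [0, 0.6, 0.18, 0.003, 0, 0], [0, 0.7, 0.18, 0.003, 0, 0], [0, 0.7, 0.2, 0.003, 0, 0]])

```text
t: 33.9
eef_pos: [0.5384, -0.125, 0.1028]
tool_rot: [0.55, 0.443, 0.551, -0.444]
contact_force: [-0.0, -0.2, -0.1]
gripper_width: 0.201
```

>>> step_arm(plan=[[0, 0.7, 0.2, 0.003, 0, 0], [0, 0.7, 0.2, 0.003, 0, 0], [0, 0.5, 0.15, 0.002, 0, 0], [0, 0, 0, 0, 0, 0], [0, 0, 0, 0, 0, 0]])

```text
t: 34.52
eef_pos: [0.6154, -0.132, 0.1021]
tool_rot: [0.539, 0.457, 0.54, -0.458]
contact_force: [0.1, 0.0, 0.3]
gripper_width: 0.197
```

Run:
```python
from mv import *
st(); cam('wrist');c=C('wrist');save(c.im,'w16',1.5)
rows([.625,-.14,.0105],down(8),6)
```

```text
t 34.52 p [ 0.6154 -0.132   0.1021] 
R [[-0.003, 0.986, 0.164], [0.0, 0.164, -0.986], [-1.0, -0.002, -0.001]] 
q [-0.406  0.667  0.745  1.811 -0.568  0.894  0.766] F [0.1 0.  0.3] w 0.197
[[0.382,0.035,0.04,0.001,-0.0,0.0],[0.382,0.035,0.04,0.001,-0.0,0.0],[0.382,0.035,0.04,0.001,-0.0,0.0],[0.382,0.035,0.04,0.001,-0.0,0.0],[0.382,0.035,0.039,0.001,-0.0,0.0],[0.382,0.035,0.039,0.001,-0.0,0.0]]
```

View pics/w16.png

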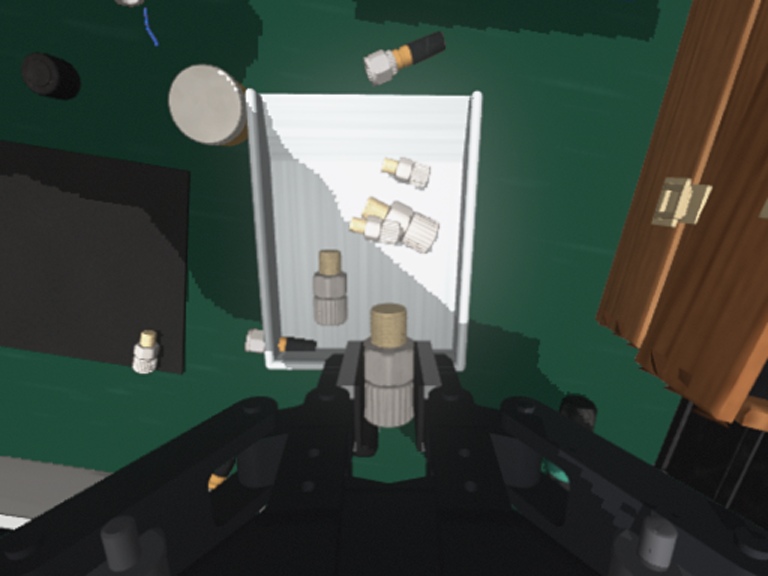

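Run:
```python
from mv import *
c=C('wrist')
R8=down(9)
for n,o in [('c',(0,0)),('Lo',(-.0275,0)),('Ro',(.0275,0)),('tip',(0,-.0255)),('nut',(0,.0165)),('Lof',(-.0275,-.011)),('Rof',(.0275,-.011))]:
    for z in(.006,.024): print(n,z,(c.proj(np.array([.624,-.141,z])+R8[:,1]*o[0]+R8[:,2]*o[1])*1.5).round(),end=' ')
    print()
```

```text
c 0.006 [400. 309.] c 0.024 [401. 319.] 
Lo 0.006 [355. 308.] Lo 0.024 [353. 318.] 
Ro 0.006 [445. 309.] Ro 0.024 [449. 319.] 
tip 0.006 [401. 268.] tip 0.024 [402. 275.] 
nut 0.006 [400. 334.] nut 0.024 [401. 345.] 
Lof 0.006 [355. 291.] Lof 0.024 [353. 300.] 
Rof 0.006 [446. 292.] Rof 0.024 [450. 300.]
```

>>> step_arm(plan=[[0.38, 0.037, 0.04, 0, 0, 0], [0.38, 0.037, 0.04, 0, 0, 0], [0.38, 0.036, 0.04, 0, 0, 0], [0.38, 0.035, 0.04, 0, 0, 0], [0.38, 0.035, 0.04, 0, 0, 0], [0.36, 0.035, 0.04, 0, 0, 0], [0.02, 0, 0, 0, 0, 0], [0, 0, 0, 0, 0, 0]])

```text
t: 35.58
eef_pos: [0.6265, -0.1401, 0.0109]
tool_rot: [0.539, 0.457, 0.54, -0.457]
contact_force: [0.5, -0.0, -0.3]
gripper_width: 0.194
```

>>> step_arm(plan=[[0, 0, 0, 0, 0, 0], [0, 0, 0, 0, 0, 0], [0, 0, 0, 0, 0, 0]], fingers=0.38)

```text
t: 35.95
eef_pos: [0.6266, -0.1398, 0.0111]
tool_rot: [0.539, 0.457, 0.54, -0.457]
contact_force: [0.2, -0.2, -0.2]
gripper_width: 0.309
```

>>> step_arm(plan=[[-0.3, 0, 0, 0, 0, 0], [-0.5, 0, 0, 0, 0, 0], [-0.6, 0, 0, 0, 0, 0], [-0.6, 0, 0, 0, 0, 0], [-0.4, -0.3, 0, 0, 0, 0], [0, -0.6, 0, 0, 0, 0], [0, -0.8, 0, 0, 0, 0], [0, -0.8, 0, 0, 0, 0]])

```text
t: 36.95
eef_pos: [0.526, -0.1567, 0.1075]
tool_rot: [0.539, 0.457, 0.54, -0.457]
contact_force: [-0.4, -0.4, 0.0]
gripper_width: 0.31
```

Run:
```python
from mv import *
st()
rows([.4714,-.1953,.09],down(-5.6),5)
```

```text
t 36.95 p [ 0.526  -0.1567  0.1075] 
R [[-0.001, 0.987, 0.164], [0.001, 0.164, -0.987], [-1.0, -0.001, -0.001]] 
q [-0.413  0.545  0.781  2.004 -0.53   0.807  0.841] F [-0.4 -0.4  0. ] w 0.31
[[0.088,-0.301,0.146,0.008,-0.0,0.0],[0.087,-0.293,0.161,0.008,-0.0,0.0],[0.087,-0.284,0.176,0.008,-0.0,0.0],[0.087,-0.274,0.191,0.008,-0.0,0.0],[0.087,-0.264,0.205,0.008,-0.0,0.0]]
```

>>> step_arm(plan=[[0.08, -0.28, 0.15, 0.008, 0, 0], [0.08, -0.28, 0.16, 0.008, 0, 0], [0.08, -0.27, 0.18, 0.008, 0, 0], [0.08, -0.27, 0.19, 0.008, 0, 0], [0.08, -0.24, 0.2, 0.008, 0, 0], [0, 0, 0, 0, 0, 0], [0, 0, 0, 0, 0, 0]])

```text
t: 37.83
eef_pos: [0.4769, -0.1949, 0.091]
tool_rot: [-0.478, -0.521, -0.479, 0.521]
contact_force: [-0.6, -0.6, -0.1]
gripper_width: 0.309
```

Run:
```python
from mv import *
st(); cam('wrist');c=C('wrist');save(c.im,'w17',1.5)
rows([.4714,-.1953,.0045],down(-5.6),7)
print((c.proj((.4714,-.1953,.0095))*1.5).round(),(c.proj((.4717,-.1927,.0095))*1.5).round())
```

```text
t 37.83 p [ 0.4769 -0.1949  0.091 ] 
R [[-0.001, 0.996, -0.086], [0.001, -0.086, -0.996], [-1.0, -0.001, -0.0]] 
q [-0.371  0.546  0.833  2.093 -0.594  0.756  0.756] F [-0.6 -0.6 -0.1] w 0.309
[[0.309,-0.02,0.004,0.0,-0.0,0.0],[0.309,-0.02,0.004,0.0,-0.0,0.0],[0.309,-0.02,0.004,0.0,-0.0,0.0],[0.309,-0.02,0.004,0.0,-0.0,0.0],[0.309,-0.02,0.004,0.0,-0.0,0.0],[0.309,-0.02,0.004,0.0,-0.0,0.0],[0.309,-0.02,0.004,0.0,-0.0,0.0]]
[379. 301.] [379. 297.]
```

View pics/w17.png

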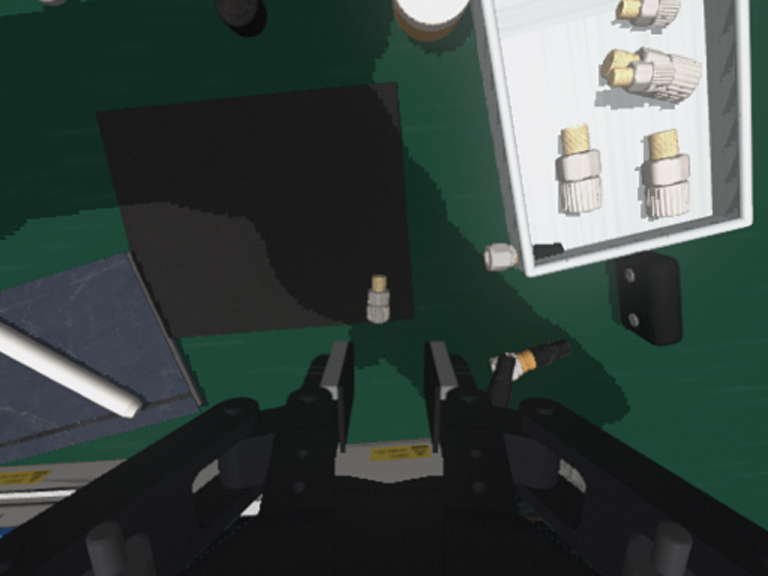

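>>> step_arm(plan=[[0.35, -0.022, 0.004, 0, 0, 0], [0.4, -0.022, 0.004, 0, 0, 0], [0.4, -0.022, 0.004, 0, 0, 0], [0.4, -0.022, 0.004, 0, 0, 0], [0.35, -0.022, 0.004, 0, 0, 0], [0.2, -0.02, 0, 0, 0, 0], [0.05, -0.01, 0, 0, 0, 0], [0, 0, 0, 0, 0, 0]])

```text
t: 38.88
eef_pos: [0.4708, -0.1955, 0.0051]
tool_rot: [-0.477, -0.521, -0.478, 0.521]
contact_force: [-1.0, -0.1, 0.2]
gripper_width: 0.307
```

>>> step_arm(plan=[[0, 0, 0, 0, 0, 0], [0, 0, 0, 0, 0, 0], [0, 0, 0, 0, 0, 0], [0, 0, 0, 0, 0, 0], [0, 0, 0, 0, 0, 0]], fingers=1)

```text
t: 39.5
eef_pos: [0.4711, -0.1954, 0.0055]
tool_rot: [-0.478, -0.521, -0.478, 0.521]
contact_force: [-0.2, 1.4, 6.6]
gripper_width: 0.111
```

Run:
```python
from mv import *
st();cam('wrist');c=C('wrist');save(c.im,'w18',1.5)
```

```text
t 39.5 p [ 0.4711 -0.1954  0.0055] 
R [[-0.001, 0.996, -0.087], [0.001, -0.087, -0.996], [-1.0, -0.001, -0.0]] 
q [-0.239  0.666  0.663  2.132 -0.752  0.591  0.886] F [-0.2  1.4  6.6] w 0.111
```

View pics/w18.png

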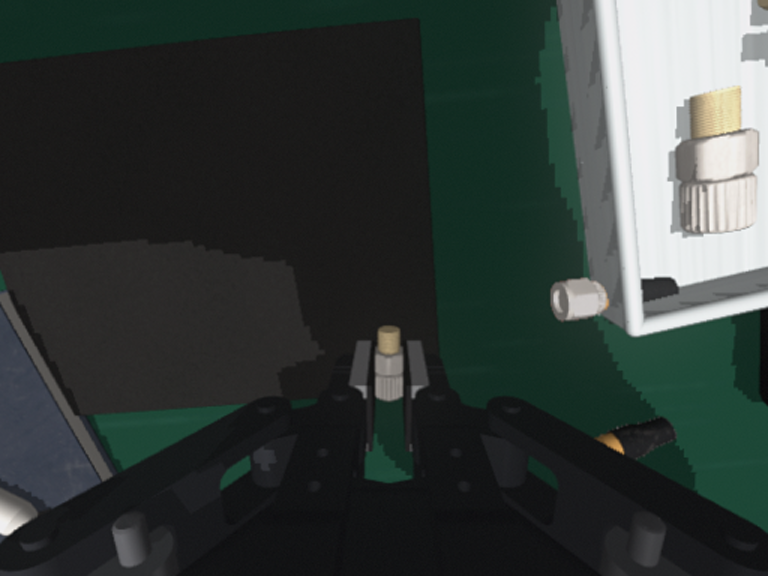

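Run:
```python
from mv import *
import subprocess
# w17 camera: recompute from saved pose
p=np.array([.4769,-.1949,.091]);Rm=np.array([[-0.001,0.996,-0.086],[0.001,-0.086,-0.996],[-1.0,-0.001,-0.0]])
c=C('wrist'); T=np.array(bot.camera_model('wrist')['T_tool_cam']); c.o=p+Rm@T[:3,3]; c.R=Rm@T[:3,:3]
for a in [(552,32),(603,70),(617,8),(503,70),(485,10),(575,125)]: print(a,c.atz(a[0]/1.5,a[1]/1.5,.010).round(4))
st()
p,Rm=pose();p2=p+[0,0,.095]
rows([.57,-.08,.10],down(8),8,p2,Rm)
```

```text
(552, 32) [ 0.568  -0.0661  0.01  ]
(603, 70) [ 0.5937 -0.085   0.01  ]
(617, 8) [ 0.5993 -0.0581  0.01  ]
(503, 70) [ 0.5439 -0.081   0.01  ]
(485, 10) [ 0.5357 -0.054   0.01  ]
(575, 125) [ 0.5804 -0.1098  0.01  ]
t 39.55 p [ 0.4712 -0.1954  0.0055] 
R [[-0.001, 0.996, -0.086], [0.001, -0.086, -0.996], [-1.0, -0.001, -0.0]] 
q [-0.239  0.666  0.663  2.132 -0.752  0.591  0.886] F [0.1 1.1 5.9] w 0.11
[[0.002,0.277,-0.386,-0.005,-0.0,0.0],[0.001,0.287,-0.378,-0.005,-0.0,0.0],[0.001,0.298,-0.37,-0.005,-0.0,0.0],[0.001,0.308,-0.361,-0.005,-0.0,0.0],[0.001,0.318,-0.352,-0.005,-0.0,0.0],[0.001,0.328,-0.343,-0.005,-0.0,0.0],[0.001,0.338,-0.334,-0.005,-0.0,0.0],[0.001,0.347,-0.324,-0.005,-0.0,0.0]]
```

>>> step_arm(plan=[[-0.3, 0, 0, 0, 0, 0], [-0.6, 0, 0, 0, 0, 0], [-0.6, 0, 0, 0, 0, 0], [-0.6, 0.1, -0.2, 0, 0, 0], [-0.3, 0.3, -0.4, -0.006, 0, 0], [0, 0.4, -0.5, -0.006, 0, 0], [0, 0.4, -0.5, -0.006, 0, 0], [0, 0.4, -0.5, -0.006, 0, 0]])

```text
t: 40.55
eef_pos: [0.5383, -0.1116, 0.1003]
tool_rot: [0.516, 0.482, 0.517, -0.483]
contact_force: [1.0, -0.4, -0.5]
gripper_width: 0.114
```

Run:
```python
from mv import *
st()
rows([.568,-.075,.09],down(8),4)
```

```text
t 40.55 p [ 0.5383 -0.1116  0.1003] 
R [[-0.003, 0.998, 0.067], [0.001, 0.067, -0.998], [-1.0, -0.003, -0.001]] 
q [-0.51   0.569  0.802  2.006 -0.568  0.805  0.692] F [ 1.  -0.4 -0.5] w 0.114
[[0.064,0.201,-0.216,-0.003,-0.0,0.0],[0.064,0.205,-0.212,-0.003,-0.0,0.0],[0.064,0.209,-0.208,-0.003,-0.0,0.0],[0.064,0.212,-0.205,-0.003,-0.0,0.0]]
```

>>> step_arm(plan=[[0.06, 0.19, -0.2, -0.003, 0, 0], [0.06, 0.19, -0.2, -0.003, 0, 0], [0.06, 0.19, -0.2, -0.003, 0, 0], [0.06, 0.19, -0.18, -0.002, 0, 0], [0, 0, 0, 0, 0, 0], [0, 0, 0, 0, 0, 0], [0, 0, 0, 0, 0, 0]])

```text
t: 41.42
eef_pos: [0.5646, -0.0801, 0.0914]
tool_rot: [0.531, 0.466, 0.532, -0.466]
contact_force: [0.2, 0.5, -1.1]
gripper_width: 0.117
```

Run:
```python
from mv import *
st(); cam('wrist');c=C('wrist');save(c.im,'w19',1.5)
R8=down(8)
for n,o in [('c',(0,0)),('Lo',(-.0235,0)),('Ro',(.0235,0)),('tip',(0,-.0165)),('nut',(0,.0105)),('Lof',(-.0235,-.011)),('Rof',(.0235,-.011))]:
    print(n,(c.proj(np.array([.568,-.075,.01])+R8[:,1]*o[0]+R8[:,2]*o[1])*1.5).round())
rows([.568,-.075,.0075],down(8),6)
```

```text
t 41.42 p [ 0.5646 -0.0801  0.0914] 
R [[-0.002, 0.991, 0.132], [0.0, 0.132, -0.991], [-1.0, -0.001, -0.001]] 
q [-0.533  0.604  0.767  1.962 -0.577  0.808  0.693] F [ 0.2  0.5 -1.1] w 0.117
c [396. 292.]
Lo [354. 292.]
Ro [437. 292.]
tip [396. 263.]
nut [396. 309.]
Lof [354. 273.]
Rof [437. 273.]
[[0.35,0.017,-0.018,-0.0,-0.0,0.0],[0.35,0.017,-0.018,-0.0,-0.0,0.0],[0.35,0.017,-0.018,-0.0,-0.0,0.0],[0.35,0.017,-0.018,-0.0,-0.0,0.0],[0.35,0.017,-0.019,-0.0,-0.0,0.0],[0.35,0.017,-0.019,-0.0,-0.0,0.0]]
```

View pics/w19.png

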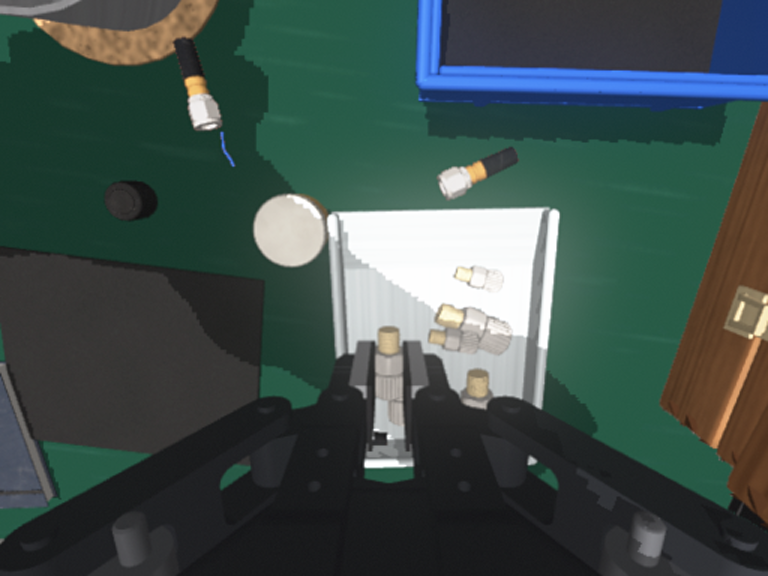

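>>> step_arm(plan=[[0.35, 0.017, -0.045, 0, 0, 0], [0.35, 0.017, -0.045, 0, 0, 0], [0.35, 0.017, -0.045, 0, 0, 0], [0.35, 0.017, -0.045, 0, 0, 0], [0.35, 0.015, -0.045, 0, 0, 0], [0.3, 0.015, -0.045, 0, 0, 0], [0.02, 0, 0, 0, 0, 0], [0, 0, 0, 0, 0, 0]])

```text
t: 42.48
eef_pos: [0.5673, -0.0683, 0.0082]
tool_rot: [0.532, 0.465, 0.533, -0.466]
contact_force: [-0.7, 0.5, -0.3]
gripper_width: 0.119
```

>>> step_arm(plan=[[0, 0, 0, 0, 0, 0], [0, 0, 0, 0, 0, 0], [0, 0, 0, 0, 0, 0]], fingers=0.58)

```text
t: 42.85
eef_pos: [0.5673, -0.0681, 0.0085]
tool_rot: [0.532, 0.465, 0.533, -0.466]
contact_force: [0.6, -0.3, -0.3]
gripper_width: 0.21
```

>>> step_arm(plan=[[-0.2, 0, 0, 0, 0, 0], [-0.5, 0, 0, 0, 0, 0], [-0.7, 0, 0, 0, 0, 0], [-0.8, 0, 0, 0, 0, 0], [-0.8, 0, 0.2, 0, 0, 0], [-0.5, 0, 0.3, 0, 0, 0], [-0.2, 0, 0.4, 0, 0, 0], [0, 0, 0, 0, 0, 0]])

```text
t: 43.85
eef_pos: [0.5724, -0.1058, 0.1573]
tool_rot: [0.532, 0.466, 0.532, -0.466]
contact_force: [0.3, 1.1, 0.2]
gripper_width: 0.211
```

Run:
```python
from mv import *
st(); cam('wrist');c=C('wrist');save(c.im,'w20',1.5)
cam('scene');c=C('scene');save(c.im,'s20',1.5)
```

```text
t 43.85 p [ 0.5724 -0.1058  0.1573] 
R [[-0.0, 0.991, 0.13], [-0.0, 0.13, -0.991], [-1.0, -0.0, 0.0]] 
q [-0.545  0.536  0.846  1.894 -0.495  0.935  0.668] F [0.3 1.1 0.2] w 0.211
```

View pics/w20.png

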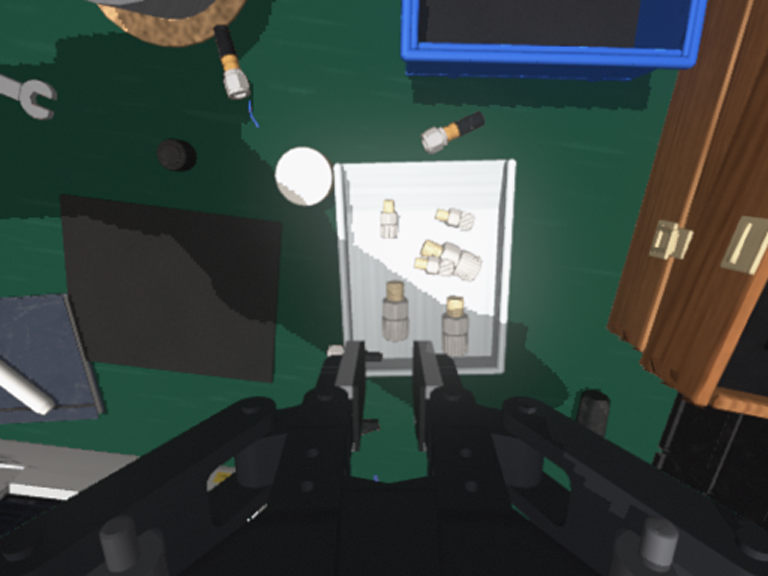

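View pics/s20.png

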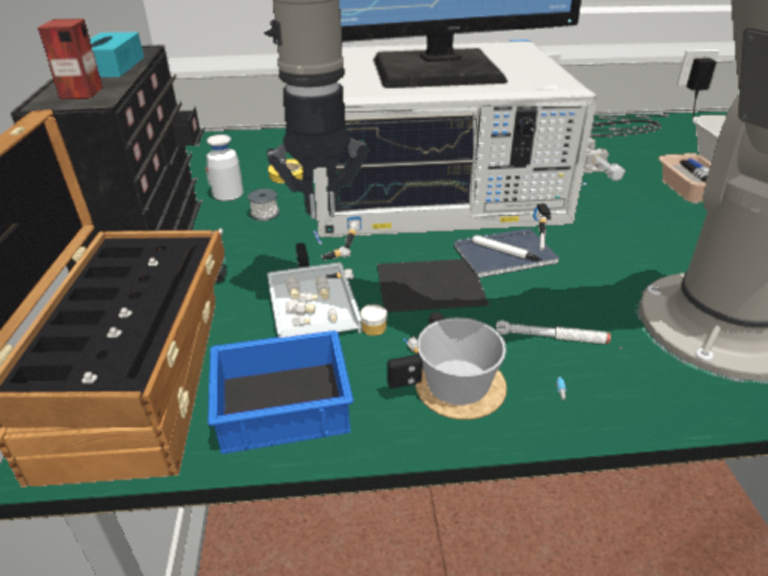

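Run:
```python
from mv import *
st(); rows([.611,-.193,.12],down(7.8),5)
```

```text
t 43.95 p [ 0.5717 -0.1038  0.1558] 
R [[-0.003, 0.991, 0.132], [0.001, 0.132, -0.991], [-1.0, -0.003, -0.001]] 
q [-0.546  0.537  0.844  1.895 -0.496  0.935  0.667] F [ 0.  -0.1  0.9] w 0.21
[[0.178,0.136,0.468,-0.0,-0.0,0.0],[0.178,0.136,0.468,-0.0,-0.0,0.0],[0.178,0.136,0.468,-0.0,-0.0,0.0],[0.179,0.135,0.468,-0.0,-0.0,0.0],[0.179,0.135,0.468,-0.0,-0.0,0.0]]
```

>>> step_arm(plan=[[0.18, 0.136, 0.46, 0, 0, 0], [0.18, 0.136, 0.46, 0, 0, 0], [0.18, 0.136, 0.46, 0, 0, 0], [0.18, 0.135, 0.46, 0, 0, 0], [0.18, 0.135, 0.46, 0, 0, 0], [0, 0, 0, 0, 0, 0], [0, 0, 0, 0, 0, 0], [0, 0, 0, 0, 0, 0]], fingers=0)

```text
t: 44.95
eef_pos: [0.6113, -0.1903, 0.1203]
tool_rot: [0.532, 0.465, 0.533, -0.465]
contact_force: [0.8, 0.3, 0.2]
gripper_width: 0.496
```

Run:
```python
from mv import *
st(); cam('wrist');c=C('wrist');save(c.im,'w21',1.5)
cam('side');d=C('side');save(d.im,'d21',4,(190,200,340,330))
for z in(.03,.048):
  for y in(-.170,-.215): print(z,y,(c.proj((.611-(y+.193)*.137,y,z))*1.5).round())
```

```text
t 44.95 p [ 0.6113 -0.1903  0.1203] 
R [[-0.002, 0.991, 0.134], [0.001, 0.134, -0.991], [-1.0, -0.002, -0.002]] 
q [-0.325  0.665  0.772  1.774 -0.563  0.94   0.821] F [0.8 0.3 0.2] w 0.496
0.03 -0.17 [388. 261.]
0.03 -0.215 [388. 334.]
0.048 -0.17 [387. 268.]
0.048 -0.215 [388. 346.]
```

View pics/w21.png

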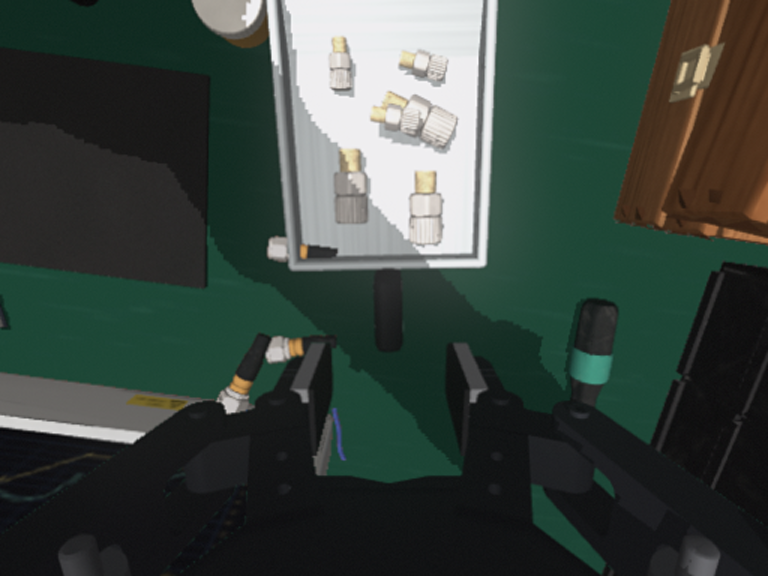

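View pics/d21.png

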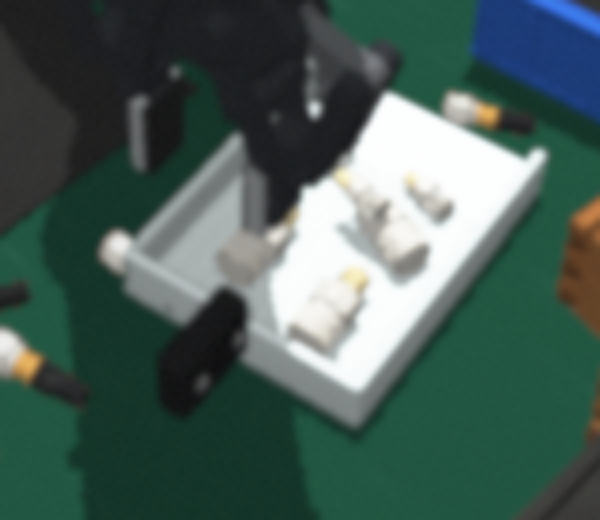

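Run:
```python
from mv import *
c=C('wrist')
for x in(-.032,-.0175,.0175): 
  for s in(-.011,.011):
    g=np.array([.611,-.193,.012])+np.array([.991,.134,0])*x+np.array([-.134,.991,0])*s; print((c.proj(g)*1.5).round())
print(c.atz(318/1.5,340/1.5,.01))
rows([.611,-.193,.011],down(7.8),6)
```

```text
[338. 308.]
[337. 275.]
[361. 308.]
[360. 275.]
[415. 308.]
[415. 275.]
[ 0.56957674 -0.23304575  0.01      ]
[[0.456,-0.002,0.01,-0.0,-0.0,0.0],[0.456,-0.002,0.01,-0.0,-0.0,0.0],[0.456,-0.002,0.01,-0.0,-0.0,0.0],[0.456,-0.002,0.01,-0.0,-0.0,0.0],[0.456,-0.003,0.01,-0.0,-0.0,0.0],[0.456,-0.003,0.01,-0.0,-0.0,0.0]]
```

>>> step_arm(plan=[[0.45, 0, 0.01, 0, 0, 0], [0.5, 0, 0.01, 0, 0, 0], [0.5, 0, 0.01, 0, 0, 0], [0.5, 0, 0.01, 0, 0, 0], [0.45, 0, 0.01, 0, 0, 0], [0.25, 0, 0.01, 0, 0, 0], [0.08, 0, 0, 0, 0, 0], [0, 0, 0, 0, 0, 0]], fingers=0.18)

```text
t: 46.05
eef_pos: [0.6117, -0.1941, 0.0114]
tool_rot: [0.532, 0.465, 0.533, -0.466]
contact_force: [-0.1, 0.3, 0.6]
gripper_width: 0.413
```

>>> step_arm(plan=[[0, 0, 0, 0, 0, 0], [0, 0, 0, 0, 0, 0], [0, 0, 0, 0, 0, 0], [0, 0, 0, 0, 0, 0], [0, 0, 0, 0, 0, 0], [0, 0, 0, 0, 0, 0]], fingers=1, force=100)

```text
t: 46.8
eef_pos: [0.612, -0.1941, 0.012]
tool_rot: [0.532, 0.466, 0.532, -0.466]
contact_force: [-0.9, 0.3, 6.5]
gripper_width: 0.175
```

```bash
cat > tray.py <<'E'
from pour import *
def ttarget(yaw,th,lip,G=.095):
    """tray +x yaw deg, tilt lip-down th deg, lip floor pos; returns TCP,R. grasp on tray: -(75+95)mm from lip along x, at 30mm above underside"""
    a,t=np.radians(yaw),np.radians(th)
    h=np.array([np.cos(a),np.sin(a),0]);zz=np.array([0,0,1.])
    tx=h*np.cos(t)-zz*np.sin(t); tz=h*np.sin(t)+zz*np.cos(t); ty=np.cross(tz,tx)
    g=np.array(lip)-tx*(.075+G)+tz*(.030-.012)
    # tool x=-tz, tool y=-ty (world +x), tool z=-tx
    Rt=np.stack([-tz,-ty,-tx],1)
    return g+Rt@[.0187,0,0],Rt
def tseq(steps):
    p,Rm=pose(); q=np.array(bot.get_obs()['q']); out=[]
    for (yaw,th,lip) in steps:
        p1,R1=ttarget(yaw,th,lip); d=Rm.T@(p1-p)/.04; rv=R.from_matrix(Rm.T@R1).as_rotvec()/(2*np.pi)
        out.append([float(x) for x in np.concatenate([d,rv]).round(4)]); q,e,r,_=track(q,p1,R1,4);p,Rm=p1,R1
    for i in range(0,len(out),8): print(json.dumps(out[i:i+8]).replace(' ',''))
    print('err',e,r,q.round(2),'tcp',p.round(3),'elb',srch2.elb(q).round(2),'deg/row',max(np.linalg.norm(np.array(o[3:]))*360 for o in out))
E
python3 - <<'E'
from tray import *
st()
p,Rm=pose(); print('implied lip now', p-Rm@[.0187,0,0]-Rm[:,2]*.17+Rm[:,0]*.018)
print(ttarget(97.8,0,[.5876,-.0256,.012]))
L0=np.array([.5876,-.0256,.012])
tseq([(97.8-1.2*k/16,0,np.array([.588,-.026,.012+.10])+ (np.array([.622,.072,.12])-[.588,-.026,.112])*k/16) for k in range(1,17)]+[(96.6,3*k,[.622,.072,.12-.002*k]) for k in range(1,18)])
E
```

```text
t 46.8 p [ 0.612  -0.1941  0.012 ] 
R [[-0.0, 0.991, 0.133], [0.0, 0.133, -0.991], [-1.0, -0.0, -0.0]] 
q [-0.242  0.799  0.655  1.811 -0.679  0.77   0.908] F [-0.9  0.3  6.5] w 0.175
implied lip now [ 0.58943267 -0.02561818  0.012767  ]
(array([ 0.61067165, -0.19402713,  0.0113    ]), array([[-0.        ,  0.99074784,  0.13571557],
       [-0.        ,  0.13571557, -0.99074784],
       [-1.        , -0.        , -0.        ]]))
[[-2.495,0.0423,-0.141,-0.0002,-0.0001,0.0],[-0.0125,0.0677,-0.1446,0.0002,0.0,0.0],[-0.0125,0.0675,-0.1447,0.0002,0.0,0.0],[-0.0125,0.0673,-0.1448,0.0002,0.0,0.0],[-0.0125,0.0671,-0.1449,0.0002,0.0,0.0],[-0.0125,0.0669,-0.145,0.0002,0.0,0.0],[-0.0125,0.0667,-0.1451,0.0002,0.0,0.0],[-0.0125,0.0665,-0.1452,0.0002,0.0,0.0]]
[[-0.0125,0.0663,-0.1453,0.0002,0.0,0.0],[-0.0125,0.0661,-0.1454,0.0002,0.0,0.0],[-0.0125,0.066,-0.1455,0.0002,0.0,0.0],[-0.0125,0.0658,-0.1455,0.0002,0.0,0.0],[-0.0125,0.0656,-0.1456,0.0002,0.0,0.0],[-0.0125,0.0654,-0.1457,0.0002,0.0,0.0],[-0.0125,0.0652,-0.1458,0.0002,0.0,0.0],[-0.0125,0.065,-0.1459,0.0002,0.0,0.0]]
[[-0.1725,0.0,-0.0049,0.0,-0.0083,-0.0],[-0.1725,-0.0,-0.0075,-0.0,-0.0083,0.0],[-0.1727,-0.0,-0.0101,-0.0,-0.0083,-0.0],[-0.1731,0.0,-0.0127,0.0,-0.0083,-0.0],[-0.1735,-0.0,-0.0153,0.0,-0.0083,0.0],[-0.1742,0.0,-0.0178,-0.0,-0.0083,-0.0],[-0.1749,0.0,-0.0204,0.0,-0.0083,-0.0],[-0.1758,-0.0,-0.0228,-0.0,-0.0083,0.0]]
[[-0.1768,0.0,-0.0252,0.0,-0.0083,-0.0],[-0.1779,-0.0,-0.0276,0.0,-0.0083,-0.0],[-0.1792,0.0,-0.0299,-0.0,-0.0083,-0.0],[-0.1805,-0.0,-0.0321,-0.0,-0.0083,0.0],[-0.182,-0.0,-0.0343,-0.0,-0.0083,-0.0],[-0.1836,0.0,-0.0364,0.0,-0.0083,0.0],[-0.1853,-0.0,-0.0384,0.0,-0.0083,-0.0],[-0.1871,0.0,-0.0403,0.0,-0.0083,0.0]]
[[-0.189,0.0,-0.0421,-0.0,-0.0083,0.0]]
err 3.9810086056410816e-13 1.3458579971684127e-10 [-1.2   1.06  1.31  1.8  -0.14  0.93  0.07] tcp [ 0.634 -0.035  0.218] elb [0.17 0.42 0.58] deg/row 2.988
```

>>> step_arm(plan=[[-0.1, 0, 0, 0, 0, 0], [-0.2, 0, 0, 0, 0, 0], [-0.3, 0, 0, 0, 0, 0], [-0.35, 0, 0, 0, 0, 0], [-0.4, 0, 0, 0, 0, 0], [-0.4, 0, 0, 0, 0, 0], [-0.35, 0, 0, 0, 0, 0], [-0.25, 0, 0, 0, 0, 0]])

```text
t: 47.8
eef_pos: [0.6118, -0.194, 0.1063]
tool_rot: [0.532, 0.465, 0.533, -0.466]
contact_force: [-0.6, 0.7, -2.0]
gripper_width: 0.174
```

Run:
```python
from tray import *
st(); cam('side');d=C('side');save(d.im,'d22',1.5)
p,Rm=pose(); l=p-Rm@[.0187,0,0]-Rm[:,2]*.17+Rm[:,0]*.018
print(l)
t=np.array([.634,.070,.125])
tseq([(97.8-1.2*k/16,0,l+(t-l)*k/16) for k in range(1,17)])
```

```text
t 47.8 p [ 0.6118 -0.194   0.1063] 
R [[-0.001, 0.991, 0.133], [0.0, 0.133, -0.991], [-1.0, -0.001, -0.001]] 
q [-0.31   0.684  0.759  1.779 -0.579  0.918  0.836] F [-0.6  0.7 -2. ] w 0.174
[ 0.58977682 -0.02579714  0.10799204]
[[-0.0268,0.0949,-0.1392,-0.0002,-0.0,-0.0001],[-0.0266,0.083,-0.139,0.0002,0.0,0.0],[-0.0266,0.0828,-0.1392,0.0002,0.0,0.0],[-0.0266,0.0827,-0.1393,0.0002,0.0,0.0],[-0.0266,0.0825,-0.1394,0.0002,0.0,0.0],[-0.0266,0.0823,-0.1395,0.0002,0.0,0.0],[-0.0266,0.0821,-0.1396,0.0002,0.0,0.0],[-0.0266,0.0819,-0.1397,0.0002,0.0,0.0]]
[[-0.0266,0.0818,-0.1398,0.0002,0.0,0.0],[-0.0266,0.0816,-0.14,0.0002,0.0,0.0],[-0.0266,0.0814,-0.1401,0.0002,0.0,0.0],[-0.0266,0.0812,-0.1402,0.0002,0.0,0.0],[-0.0266,0.081,-0.1403,0.0002,0.0,0.0],[-0.0266,0.0808,-0.1404,0.0002,0.0,0.0],[-0.0266,0.0806,-0.1405,0.0002,0.0,0.0],[-0.0266,0.0805,-0.1406,0.0002,0.0,0.0]]
err 7.980630718697423e-14 2.8164693285170656e-11 [-0.47  0.69  0.78  1.72 -0.58  0.97  0.65] tcp [ 0.654 -0.099  0.124] elb [0.3  0.13 0.72] deg/row 0.08049844718999243
```

View pics/d22.png

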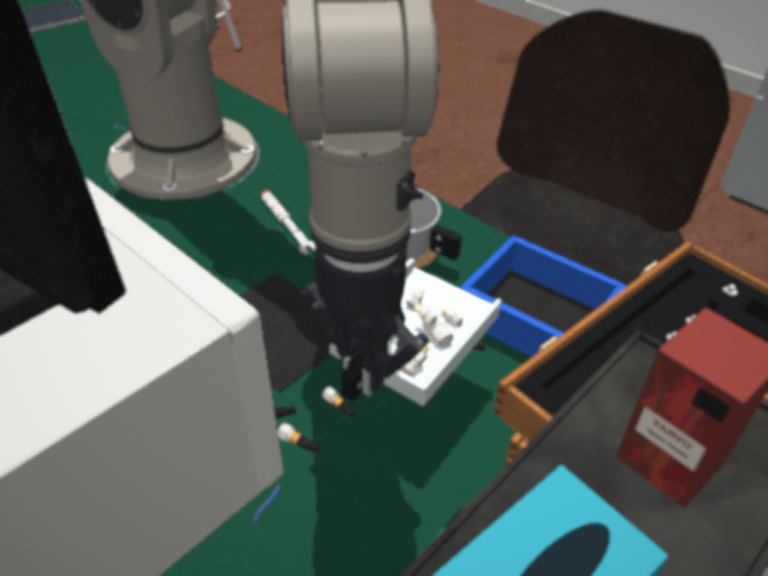

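>>> step_arm(plan=[[-0.027, 0.085, -0.139, 0, 0, 0], [-0.027, 0.083, -0.139, 0.0002, 0, 0], [-0.027, 0.083, -0.139, 0.0002, 0, 0], [-0.027, 0.083, -0.139, 0.0002, 0, 0], [-0.027, 0.082, -0.139, 0.0002, 0, 0], [-0.027, 0.082, -0.14, 0.0002, 0, 0], [-0.027, 0.082, -0.14, 0.0002, 0, 0], [-0.027, 0.082, -0.14, 0.0002, 0, 0]])

```text
t: 48.85
eef_pos: [0.6322, -0.1459, 0.1138]
tool_rot: [0.53, 0.468, 0.531, -0.468]
contact_force: [0.4, 0.3, -2.8]
gripper_width: 0.168
```

>>> step_arm(plan=[[-0.027, 0.082, -0.14, 0.0002, 0, 0], [-0.027, 0.082, -0.14, 0.0002, 0, 0], [-0.027, 0.081, -0.14, 0.0002, 0, 0], [-0.027, 0.081, -0.14, 0.0002, 0, 0], [-0.027, 0.081, -0.14, 0.0002, 0, 0], [-0.027, 0.081, -0.14, 0.0002, 0, 0], [-0.027, 0.08, -0.14, 0.0002, 0, 0], [0, 0, 0, 0, 0, 0]])

```text
t: 49.85
eef_pos: [0.6503, -0.1038, 0.1213]
tool_rot: [0.528, 0.47, 0.529, -0.47]
contact_force: [-0.1, -0.6, -2.2]
gripper_width: 0.177
```

Run:
```python
from tray import *
st(); cam('wrist');d=C('wrist');save(d.im,'w23',1.5)
p,Rm=pose(); l=p-Rm@[.0187,0,0]-Rm[:,2]*.17+Rm[:,0]*.018
print(l)
t=np.array([.634,.070,.125])
tseq([(96.6,2*k,l+(t-l)*min(1,k/4)-[0,0,.0015*k]) for k in range(1,17)])
```

```text
t 49.85 p [ 0.6503 -0.1038  0.1213] 
R [[-0.001, 0.993, 0.117], [0.001, 0.117, -0.993], [-1.0, -0.001, -0.001]] 
q [-0.457  0.694  0.778  1.727 -0.578  0.966  0.663] F [-0.1 -0.6 -2.2] w 0.177
[0.63027153 0.0644431  0.12209513]
[[-0.1317,0.0226,-0.0338,0.0002,-0.0057,0.0002],[-0.1301,0.0271,-0.0345,-0.0,-0.0056,0.0],[-0.1313,0.0271,-0.0351,0.0,-0.0056,0.0],[-0.1324,0.0271,-0.0356,-0.0,-0.0056,-0.0],[-0.1112,0.0,-0.0072,-0.0,-0.0056,0.0],[-0.1114,0.0,-0.0085,-0.0,-0.0056,-0.0],[-0.1117,0.0,-0.0098,-0.0,-0.0056,0.0],[-0.1119,-0.0,-0.0111,0.0,-0.0056,-0.0]]
[[-0.1123,-0.0,-0.0123,-0.0,-0.0056,-0.0],[-0.1127,-0.0,-0.0136,0.0,-0.0056,0.0],[-0.1131,0.0,-0.0148,-0.0,-0.0056,-0.0],[-0.1136,-0.0,-0.016,0.0,-0.0056,0.0],[-0.1141,0.0,-0.0172,0.0,-0.0056,0.0],[-0.1146,0.0,-0.0184,0.0,-0.0056,0.0],[-0.1152,-0.0,-0.0196,0.0,-0.0056,-0.0],[-0.1159,0.0,-0.0207,-0.0,-0.0056,0.0]]
err 2.3146439446400825e-13 7.834945835475846e-11 [-0.98  0.84  1.16  1.78 -0.25  0.89  0.26] tcp [ 0.651 -0.074  0.19 ] elb [0.23 0.31 0.67] deg/row 2.0545247625667598
```

View pics/w23.png

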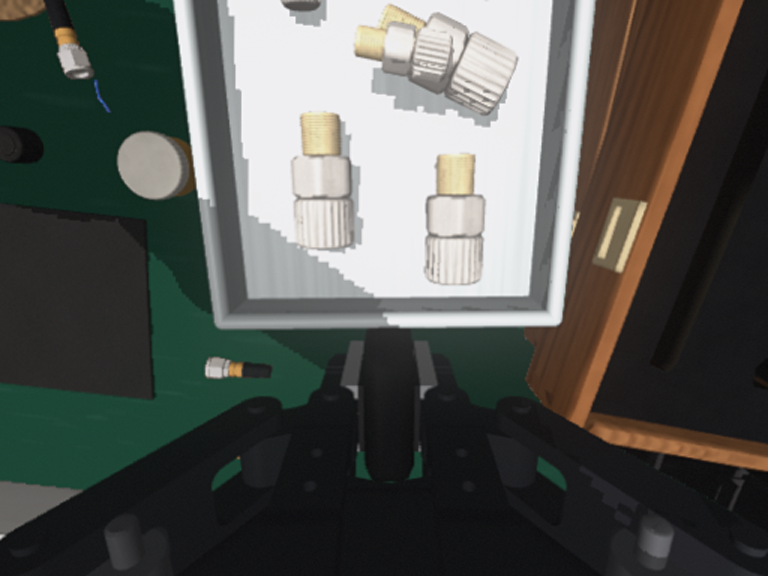

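>>> step_arm(plan=[[-0.13, 0, -0.034, 0, -0.0056, 0], [-0.13, 0, -0.034, 0, -0.0056, 0], [-0.13, 0, -0.035, 0, -0.0056, 0], [-0.13, 0, -0.035, 0, -0.0056, 0], [-0.111, 0, -0.007, 0, -0.0056, 0], [-0.111, 0, -0.008, 0, -0.0056, 0], [-0.112, 0, -0.01, 0, -0.0056, 0], [-0.112, 0, -0.011, 0, -0.0056, 0]])

```text
t: 50.9
eef_pos: [0.6486, -0.0932, 0.1593]
tool_rot: [0.597, 0.399, 0.449, -0.532]
contact_force: [-0.0, -0.4, -2.2]
gripper_width: 0.18
```

Run:
```python
from tray import *
st(); cam('wrist');d=C('wrist');save(d.im,'w24',1)
cam('side');d=C('side');save(d.im,'d24',3,(220,130,440,310))
p,Rm=pose(); l=p-Rm@[.0187,0,0]-Rm[:,2]*.17+Rm[:,0]*.018
print(l)
t=np.array([.630,.071,.100])
tseq([(96.6,16+2*k,l+(t-l)*k/8) for k in range(1,9)])
```

```text
t 50.9 p [ 0.6486 -0.0932  0.1593] 
R [[0.031, 0.993, 0.111], [-0.278, 0.115, -0.954], [-0.96, -0.002, 0.279]] 
q [-0.741  0.716  0.979  1.769 -0.386  0.897  0.441] F [-0.  -0.4 -2.2] w 0.18
[0.62964933 0.07071765 0.11222387]
[[-0.1006,-0.0131,-0.013,0.0005,-0.0051,0.0001],[-0.1122,0.0012,-0.0145,0.0,-0.0056,0.0],[-0.1127,0.0012,-0.0157,-0.0,-0.0056,-0.0],[-0.1132,0.0012,-0.017,0.0,-0.0056,0.0],[-0.1137,0.0012,-0.0182,0.0,-0.0056,0.0],[-0.1143,0.0012,-0.0194,0.0,-0.0056,0.0],[-0.115,0.0012,-0.0206,0.0,-0.0056,-0.0],[-0.1156,0.0012,-0.0217,-0.0,-0.0056,0.0]]
err 2.3344734714147743e-13 7.91622109308918e-11 [-0.98  0.84  1.16  1.79 -0.25  0.88  0.25] tcp [ 0.647 -0.073  0.189] elb [0.22 0.31 0.67] deg/row 2.016
```

View pics/d24.png

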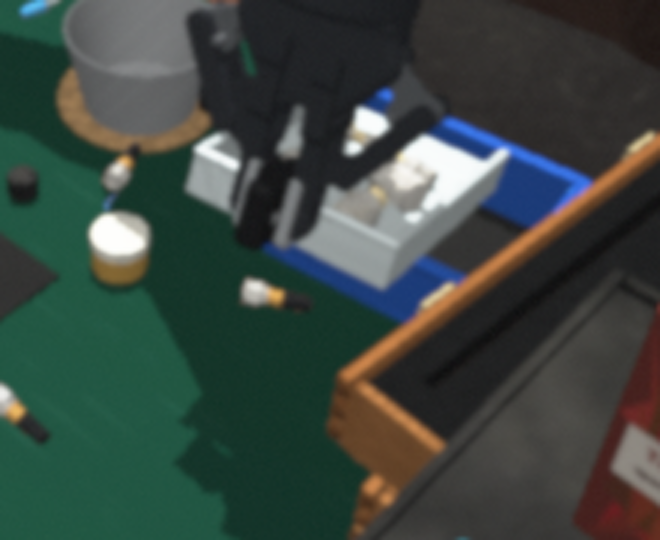

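View pics/w24.png

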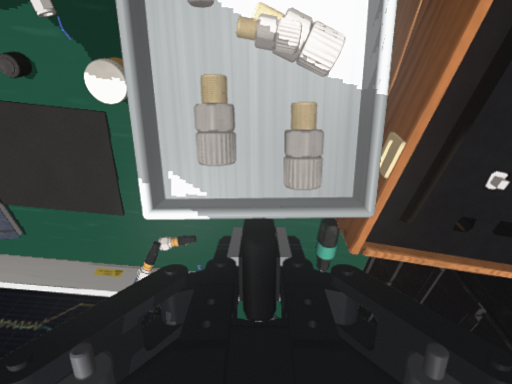

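>>> step_arm(plan=[[-0.1, 0, -0.013, 0.0003, -0.0053, 0], [-0.112, 0, -0.0145, 0, -0.0056, 0], [-0.113, 0, -0.016, 0, -0.0056, 0], [-0.113, 0, -0.017, 0, -0.0056, 0], [-0.114, 0, -0.018, 0, -0.0056, 0], [-0.114, 0, -0.019, 0, -0.0056, 0], [-0.115, 0, -0.021, 0, -0.0056, 0], [-0.116, 0, -0.022, 0, -0.0056, 0]])

```text
t: 52.0
eef_pos: [0.6465, -0.0739, 0.1898]
tool_rot: [0.653, 0.321, 0.361, -0.583]
contact_force: [-0.8, 0.1, -2.4]
gripper_width: 0.171
```

Run:
```python
from tray import *
st(); cam('wrist');d=C('wrist');save(d.im,'w25',1)
cam('scene');d=C('scene');save(d.im,'s25',3,(120,130,300,320))
p,Rm=pose(); l=p-Rm@[.0187,0,0]-Rm[:,2]*.17+Rm[:,0]*.018
print(l, np.degrees(np.arcsin(Rm[2,2])))
t=np.array([.630,.071,.09])
tseq([(96.6,32+1.5*k,l+(t-l)*k/8) for k in range(1,9)])
```

```text
t 52.0 p [ 0.6465 -0.0739  0.1898] 
R [[0.06, 0.994, 0.097], [-0.53, 0.114, -0.84], [-0.846, -0.001, 0.533]] 
q [-0.982  0.837  1.159  1.788 -0.245  0.884  0.251] F [-0.8  0.1 -2.4] w 0.171
[0.62993389 0.07082241 0.09910453] 32.19664541556526
[[-0.0729,-0.0086,-0.0163,0.0003,-0.0036,0.0001],[-0.0878,0.0003,-0.0171,-0.0,-0.0042,0.0],[-0.0883,0.0003,-0.0177,-0.0,-0.0042,-0.0],[-0.0887,0.0003,-0.0183,0.0,-0.0042,-0.0],[-0.0892,0.0003,-0.0189,-0.0,-0.0042,0.0],[-0.0896,0.0003,-0.0195,-0.0,-0.0042,-0.0],[-0.0901,0.0003,-0.0201,-0.0,-0.0042,-0.0],[-0.0906,0.0003,-0.0206,0.0,-0.0042,-0.0]]
err 1.1808650032099329e-13 4.0025657884999765e-11 [-1.12  0.97  1.26  1.79 -0.17  0.91  0.13] tcp [ 0.644 -0.051  0.208] elb [0.2  0.38 0.62] deg/row 1.512
```

View pics/s25.png

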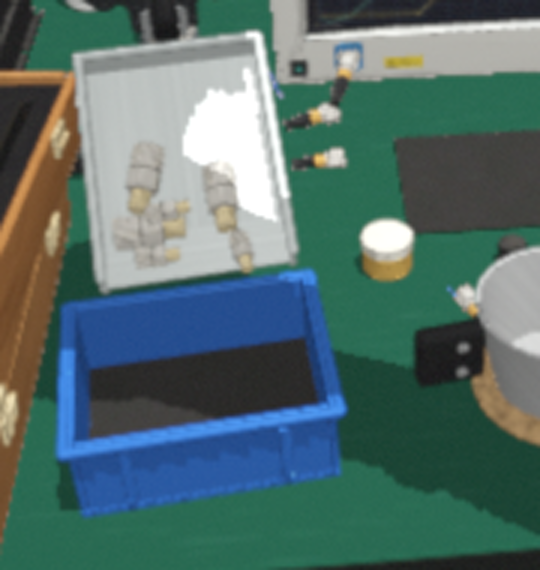

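View pics/w25.png

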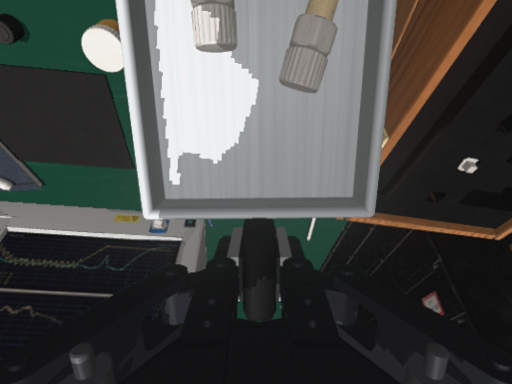

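>>> step_arm(plan=[[-0.073, 0, -0.03, 0, -0.0038, 0], [-0.088, 0, -0.03, 0, -0.0042, 0], [-0.088, 0, -0.025, 0, -0.0042, 0], [-0.089, 0, -0.02, 0, -0.0042, 0], [-0.089, 0, -0.02, 0, -0.0042, 0], [-0.09, 0, -0.02, 0, -0.0042, 0], [-0.09, 0, -0.02, 0, -0.0042, 0], [-0.09, 0, -0.02, 0, -0.0042, 0]])

```text
t: 53.1
eef_pos: [0.644, -0.0513, 0.2075]
tool_rot: [0.687, 0.259, 0.291, -0.613]
contact_force: [-0.7, -0.7, -1.2]
gripper_width: 0.176
```

Run:
```python
from tray import *
st()
cam('scene');d=C('scene');save(d.im,'s26',3,(120,130,300,320))
p,Rm=pose(); l=p-Rm@[.0187,0,0]-Rm[:,2]*.17+Rm[:,0]*.018
print(l, np.degrees(np.arcsin(Rm[2,2])))
t=np.array([.630,.073,.088])
tseq([(96.6,44+1.2*k,l+(t-l)*k/8) for k in range(1,9)])
```

```text
t 53.1 p [ 0.644  -0.0513  0.2075] 
R [[0.079, 0.994, 0.082], [-0.692, 0.114, -0.713], [-0.717, -0.001, 0.697]] 
q [-1.118  0.973  1.256  1.786 -0.17   0.907  0.132] F [-0.7 -0.7 -1.2] w 0.176
[0.62991378 0.07150729 0.08889812] 44.20799474436401
[[-0.0748,-0.006,-0.0056,0.0003,-0.0028,0.0001],[-0.0903,0.0008,-0.0058,-0.0,-0.0033,0.0],[-0.0904,0.0008,-0.0058,0.0,-0.0033,0.0],[-0.0905,0.0008,-0.0057,-0.0,-0.0033,-0.0],[-0.0906,0.0008,-0.0057,0.0,-0.0033,-0.0],[-0.0907,0.0008,-0.0057,-0.0,-0.0033,0.0],[-0.0908,0.0008,-0.0056,0.0,-0.0033,-0.0],[-0.0909,0.0008,-0.0056,0.0,-0.0033,0.0]]
err 7.303875405395205e-14 2.4391856433386946e-11 [-1.2   1.09  1.32  1.77 -0.12  0.95  0.05] tcp [ 0.642 -0.028  0.224] elb [0.17 0.43 0.57] deg/row 1.188
```

View pics/s26.png

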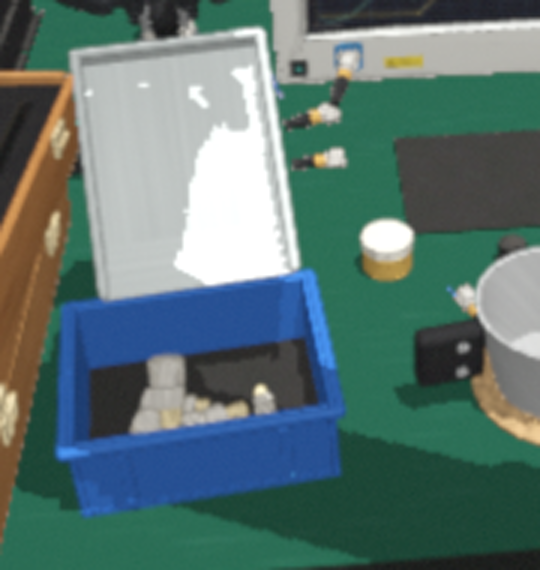

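Run:
```python
from tray import *
p,Rm=pose(); l=p-Rm@[.0187,0,0]-Rm[:,2]*.17+Rm[:,0]*.018
t=np.array([.627,.06,.13])
tseq([(96.6,44.2*(1-k/14),l+(t-l)*k/14) for k in range(1,15)])
```

```text
[[0.1959,-0.0142,0.0579,0.0002,0.0088,0.0001],[0.1917,-0.0075,0.0557,-0.0,0.0088,0.0],[0.1883,-0.0075,0.0533,-0.0,0.0088,-0.0],[0.185,-0.0075,0.0507,0.0,0.0088,0.0],[0.1819,-0.0075,0.0479,-0.0,0.0088,-0.0],[0.1789,-0.0075,0.0449,0.0,0.0088,0.0],[0.1761,-0.0075,0.0418,0.0,0.0088,-0.0],[0.1735,-0.0075,0.0386,-0.0,0.0088,0.0]]
[[0.1711,-0.0075,0.0352,0.0,0.0088,0.0],[0.1688,-0.0075,0.0316,-0.0,0.0088,-0.0],[0.1668,-0.0075,0.028,-0.0,0.0088,-0.0],[0.1649,-0.0075,0.0242,0.0,0.0088,0.0],[0.1633,-0.0075,0.0204,-0.0,0.0088,0.0],[0.1618,-0.0075,0.0164,0.0,0.0088,0.0]]
err 7.786752263290844e-13 2.637718120325581e-10 [-0.45  0.68  0.78  1.73 -0.57  0.97  0.66] tcp [ 0.647 -0.109  0.129] elb [0.3  0.12 0.72] deg/row 3.1690225622421813
```

>>> step_arm(plan=[[0.196, -0.01, 0.058, 0, 0.0088, 0], [0.192, -0.0075, 0.056, 0, 0.0088, 0], [0.188, -0.0075, 0.053, 0, 0.0088, 0], [0.185, -0.0075, 0.05, 0, 0.0088, 0], [0.182, -0.0075, 0.048, 0, 0.0088, 0], [0.179, -0.0075, 0.045, 0, 0.0088, 0], [0.176, -0.0075, 0.042, 0, 0.0088, 0], [0.173, -0.0075, 0.039, 0, 0.0088, 0]])

```text
t: 54.15
eef_pos: [0.6464, -0.097, 0.1673]
tool_rot: [0.606, 0.388, 0.435, -0.541]
contact_force: [-0.1, -0.4, -0.8]
gripper_width: 0.175
```

>>> step_arm(plan=[[0.171, -0.0075, 0.035, 0, 0.0088, 0], [0.169, -0.0075, 0.032, 0, 0.0088, 0], [0.167, -0.0075, 0.028, 0, 0.0088, 0], [0.165, -0.0075, 0.024, 0, 0.0088, 0], [0.163, -0.0075, 0.02, 0, 0.0088, 0], [0.162, -0.0075, 0.016, 0, 0.0088, 0], [0, 0, 0, 0, 0, 0], [0, 0, 0, 0, 0, 0]])

```text
t: 55.15
eef_pos: [0.6463, -0.11, 0.1295]
tool_rot: [0.526, 0.471, 0.529, -0.47]
contact_force: [0.5, -0.0, -0.4]
gripper_width: 0.175
```

Run:
```python
from tray import *
st(); cam('wrist');d=C('wrist');save(d.im,'w27',1)
cam('scene');d=C('scene');save(d.im,'s27',3,(120,130,300,320))
rows([.6118,-.194,.10],down(7.6),12)
```

```text
t 55.15 p [ 0.6463 -0.11    0.1295] 
R [[-0.001, 0.993, 0.114], [0.004, 0.114, -0.993], [-1.0, -0.001, -0.004]] 
q [-0.447  0.677  0.776  1.729 -0.563  0.975  0.662] F [ 0.5 -0.  -0.4] w 0.175
[[0.061,-0.092,0.167,-0.0,-0.0,0.0],[0.061,-0.092,0.167,-0.0,-0.0,0.0],[0.061,-0.092,0.167,-0.0,-0.0,0.0],[0.061,-0.093,0.167,-0.0,-0.0,0.0],[0.061,-0.093,0.167,-0.0,-0.0,0.0],[0.061,-0.093,0.167,-0.0,-0.0,0.0],[0.061,-0.093,0.167,-0.0,-0.0,0.0],[0.061,-0.094,0.166,-0.0,-0.0,0.0]]
[[0.061,-0.094,0.166,-0.0,-0.0,0.0],[0.061,-0.094,0.166,-0.0,-0.0,0.0],[0.061,-0.094,0.166,-0.0,-0.0,0.0],[0.061,-0.095,0.166,-0.0,-0.0,0.0]]
```

View pics/w27.png

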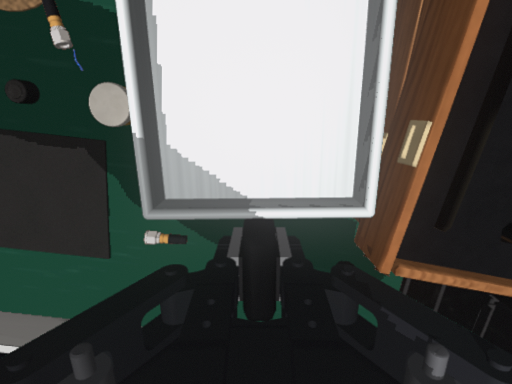

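View pics/s27.png

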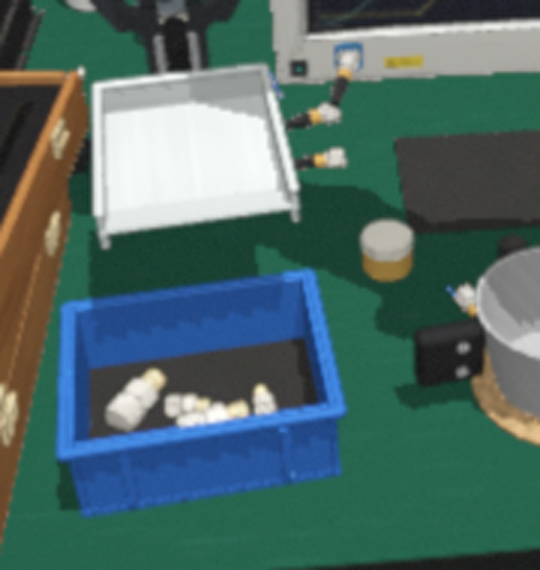

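>>> step_arm(plan=[[0.06, -0.14, 0.25, 0, 0, 0], [0.09, -0.14, 0.25, 0, 0, 0], [0.09, -0.14, 0.25, 0, 0, 0], [0.09, -0.14, 0.25, 0, 0, 0], [0.09, -0.14, 0.25, 0, 0, 0], [0.09, -0.14, 0.25, 0, 0, 0], [0.09, -0.14, 0.25, 0, 0, 0], [0.09, -0.14, 0.22, 0, 0, 0]])

```text
t: 56.25
eef_pos: [0.6103, -0.1941, 0.1013]
tool_rot: [0.526, 0.472, 0.529, -0.47]
contact_force: [0.3, 0.8, -0.8]
gripper_width: 0.175
```

>>> step_arm(plan=[[0, 0, 0, 0, 0, 0], [0, 0, 0, 0, 0, 0]])

```text
t: 56.5
eef_pos: [0.6109, -0.1929, 0.1015]
tool_rot: [0.526, 0.472, 0.529, -0.469]
contact_force: [0.3, 0.2, -1.5]
gripper_width: 0.172
```

Run:
```python
from tray import *
st()
rows([.612,-.194,.013],down(7.6),8)
```

```text
t 56.5 p [ 0.6109 -0.1929  0.1015] 
R [[-0.001, 0.993, 0.114], [0.005, 0.114, -0.993], [-1.0, -0.001, -0.005]] 
q [-0.302  0.686  0.748  1.782 -0.583  0.911  0.82 ] F [ 0.3  0.2 -1.5] w 0.172
[[0.277,0.003,0.005,-0.0,-0.0,0.0],[0.277,0.003,0.005,-0.0,-0.0,0.0],[0.277,0.003,0.005,-0.0,-0.0,0.0],[0.277,0.003,0.005,-0.0,-0.0,0.0],[0.277,0.003,0.005,-0.0,-0.0,0.0],[0.277,0.003,0.004,-0.0,-0.0,0.0],[0.277,0.003,0.004,-0.0,-0.0,0.0],[0.277,0.003,0.004,-0.0,-0.0,0.0]]
```

>>> step_arm(plan=[[0.3, 0.003, 0.005, -0.0015, -0.0004, 0], [0.4, 0.003, 0.005, -0.0015, -0.0004, 0], [0.4, 0.003, 0.005, 0, 0, 0], [0.4, 0.003, 0.005, 0, 0, 0], [0.3, 0.003, 0.005, 0, 0, 0], [0.2, 0.003, 0, 0, 0, 0], [0.1, 0, 0, 0, 0, 0], [0.06, 0, 0, 0, 0, 0]])

```text
t: 57.5
eef_pos: [0.6116, -0.1943, 0.0152]
tool_rot: [0.532, 0.466, 0.532, -0.466]
contact_force: [-0.1, 0.1, -1.5]
gripper_width: 0.169
```

>>> step_arm(plan=[[0.04, 0, 0, 0, 0, 0], [0, 0, 0, 0, 0, 0]])

```text
t: 57.75
eef_pos: [0.6115, -0.1941, 0.0137]
tool_rot: [0.532, 0.466, 0.532, -0.466]
contact_force: [0.4, -0.2, -1.3]
gripper_width: 0.176
```

Run:
```python
from tray import *
st()
```

```text
t 57.75 p [ 0.6115 -0.1941  0.0137] 
R [[-0.001, 0.991, 0.132], [-0.0, 0.132, -0.991], [-1.0, -0.001, -0.0]] 
q [-0.239  0.794  0.65   1.812 -0.669  0.769  0.9  ] F [ 0.4 -0.2 -1.3] w 0.176
```

>>> step_arm(plan=[[0.04, 0, 0, 0, 0, 0], [0.02, 0, 0, 0, 0, 0], [0, 0, 0, 0, 0, 0]])

```text
t: 58.12
eef_pos: [0.6116, -0.1942, 0.012]
tool_rot: [0.532, 0.466, 0.532, -0.466]
contact_force: [-2.2, 0.7, 6.5]
gripper_width: 0.176
```

>>> step_arm(plan=[[0, 0, 0, 0, 0, 0], [0, 0, 0, 0, 0, 0], [0, 0, 0, 0, 0, 0], [0, 0, 0, 0, 0, 0]], fingers=0.2)

```text
t: 58.62
eef_pos: [0.6113, -0.1941, 0.011]
tool_rot: [0.532, 0.465, 0.532, -0.466]
contact_force: [-0.5, -0.5, 0.7]
gripper_width: 0.401
```

>>> step_arm(plan=[[-0.2, 0, 0, 0, 0, 0], [-0.5, 0, 0, 0, 0, 0], [-0.8, 0, 0, 0, 0, 0], [-1, 0, 0, 0, 0, 0], [-1, 0, -0.5, 0, 0, 0], [-0.8, 0, -0.8, 0, 0, 0], [-0.3, 0, -0.8, 0, 0, 0], [0, 0, -0.8, 0, 0, 0]])

```text
t: 59.62
eef_pos: [0.5969, -0.0786, 0.198]
tool_rot: [0.533, 0.467, 0.531, -0.465]
contact_force: [0.4, -0.5, -1.2]
gripper_width: 0.395
```

Run:
```python
from tray import *
st(); cam('wrist');d=C('wrist');save(d.im,'w28',1.5)
cam('side');d=C('side');save(d.im,'d28',1.5)
```

```text
t 59.62 p [ 0.5969 -0.0786  0.198 ] 
R [[0.003, 0.991, 0.132], [0.001, 0.132, -0.991], [-1.0, 0.003, -0.0]] 
q [-0.598  0.516  0.867  1.814 -0.457  1.023  0.582] F [ 0.4 -0.5 -1.2] w 0.395
```

View pics/w28.png

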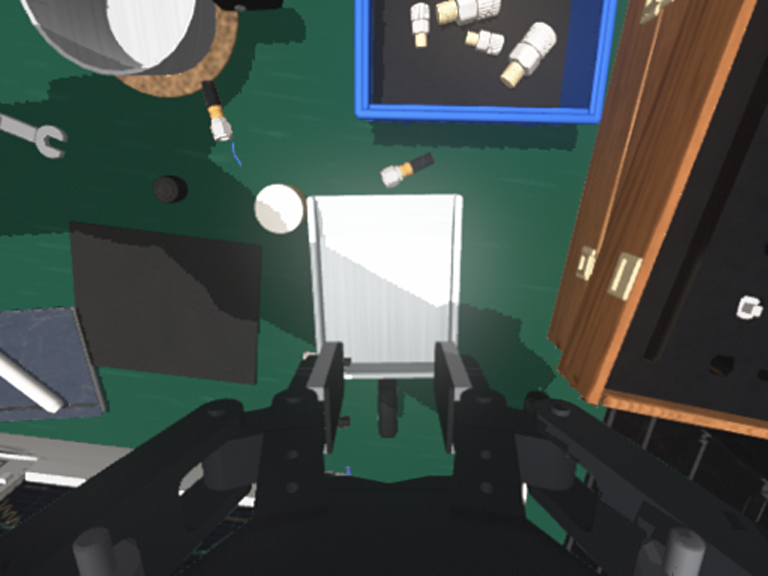

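View pics/d28.png

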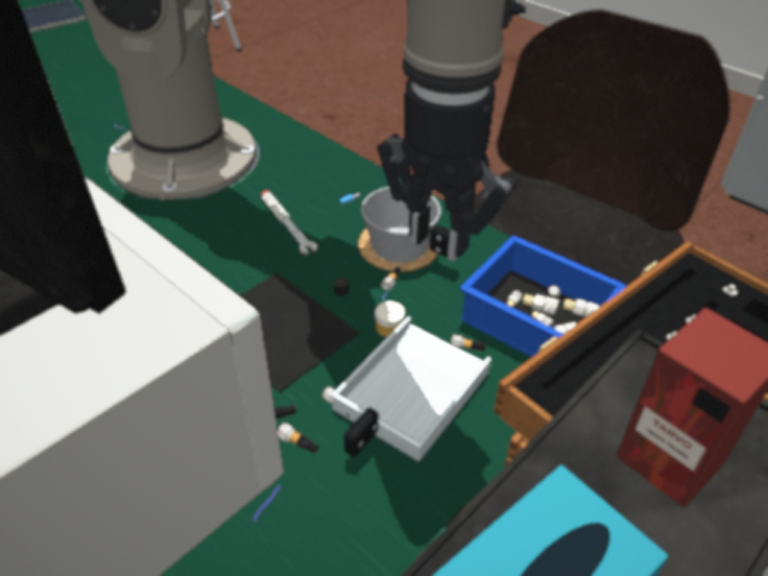

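>>> step_arm(plan=[[-0.3, 0.1, -0.6, 0, 0, 0], [-0.3, 0.1, -0.6, 0, 0, 0], [-0.3, 0, -0.6, 0, 0, 0], [0, 0, -0.5, 0, 0, 0], [0, 0, 0, 0, 0, 0], [0, 0, 0, 0, 0, 0]])

```text
t: 60.48
eef_pos: [0.5919, 0.0115, 0.2316]
tool_rot: [0.532, 0.466, 0.532, -0.466]
contact_force: [-0.2, -0.4, 0.7]
gripper_width: 0.398
```

Run:
```python
from tray import *
st(); cam('wrist');d=C('wrist');save(d.im,'w29',1.5)
```

```text
t 60.48 p [0.5919 0.0115 0.2316] 
R [[-0.0, 0.991, 0.131], [-0.001, 0.131, -0.991], [-1.0, -0.0, 0.001]] 
q [-0.789  0.464  0.906  1.802 -0.411  1.077  0.397] F [-0.2 -0.4  0.7] w 0.398
```

View pics/w29.png

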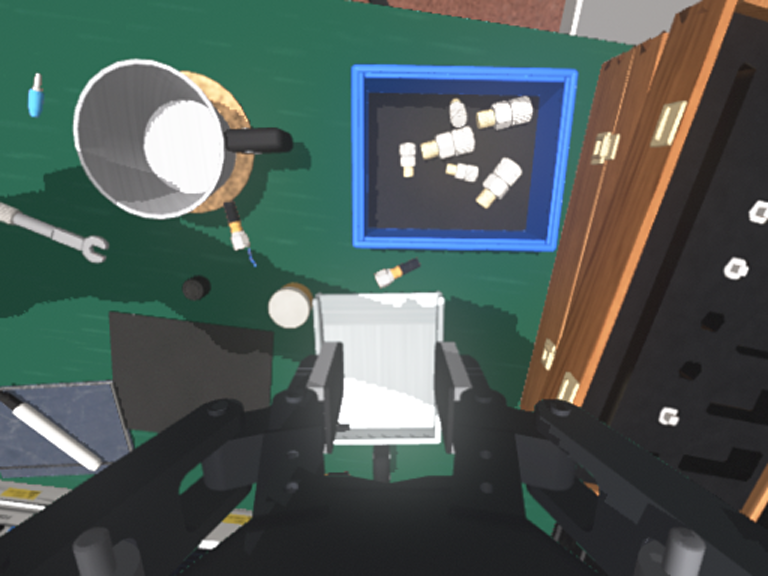

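Run:
```python
from h import *
print(bot.hand_in())
```

```text
the job is handed in; nothing more can be done
None
```

The job is done and handed in at about 60 s. All six adapters that were in the scene are in the blue box.

- **Cup:** I tipped it over the tray, its one large and two small adapters all dropped out, and it is standing empty on its cork pad again.
- **Strays:** I laid the two large and one small adapter from the mat on the tray, so all six were on it together before I tipped it.
- **Tray:** I tipped it lip-first over the box and set it down flat. At release the gripper was within 1 mm of where it had picked the tray up.

**Last checks:** the wrist view shows three large and three small adapters in the box, one of the small ones standing on end. The tray, mat and cup are empty, and the jar and dust cap look undisturbed. The gripper was open and touching nothing at hand-in. No check failed or disagreed. A cable end shows through the tray's back-left corner in some views. It was there from the start and I left it alone.

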